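Dry the washed watch cases

TASK

Dry the washed watch cases: lay every watch case from the rubber mat flat on the floor of the dryer's chamber, side by side, leaving the white nylon die and the other things where they are, and then shut the clear lid fully. After that swing the air lever level with its red marker, and last of all turn the thermostat dial until its pointer stands at the red marker on its scale.

Things in the scene. Friction and masses are not known exactly. Their poses are not given: they have to be found in the camera images.
- dryer: bench dryer, fixed: 210 mm (its x) by 410 mm (its y). Origin: centre of its underside, on the table; x points away from the robot, y to the robot's left. The open aluminium drying chamber takes y -65 to +205 mm (rim 65 mm above the table), a blue control box with a flat top at 65 mm takes y -205 to -65 mm
- chamber_in (a point): centre of the chamber's flat inner floor, 20 mm above the table, axes as the dryer's. The inside is 200 mm (x) by 260 mm (y), 45 mm deep, walls 5 mm thick
- lid (a joint): chamber's clear lid, 210 mm (hinge to free edge) by 270 by 8 mm, hinged along the far (+x) rim, with a black knob (28 mm across, 43 mm high) on the outer face, on the centre line 180 mm from the hinge. 0 = shut flat on the rim, 1.57 = upright; starts 1.58 to 1.7. Stiff hinge (0.23 N m): stays where it is left; shut it by pushing its outer face over and down near the free edge
- lid_hinge (a point): middle of the lid's hinge line, 65 mm above the table; the hinge line runs along the dryer's y. The shut lid reaches from here 210 mm towards the robot, its outer face 8 mm above this line
- air_lever (a joint): air lever at the rear of the control box: steel rod with a black ball (24 mm across) on its end, swinging in the dryer's x-z plane beside an aluminium quadrant (34 mm radius, 10 to 18 mm off on the +y side). 0 = upright, positive leans away from the robot, -0.75 to 0.75; starts -0.65 to -0.4. Stays where it is left (friction 0.06 N m)
- lever_ball (a point): centre of the ball, 75 mm from the pivot; the pivot axis runs along the dryer's y, 69 mm above the table at x = 70, y = -155 mm in the dryer's frame
- air_rider (a joint): angle of the red rider on the quadrant, measured like the lever's: the lever is set when both values are equal. 0.05 to 0.4, does not move. Seen only, cannot be touched
- air_mark (a point): the point where the ball's centre stands when the lever is set level with the red rider, 75 mm from the pivot
- dial (a joint): thermostat dial at the front of the control box: black disc (60 mm across) with a bar grip 56 mm long, 14 mm wide and 30 mm high along the pointer's line; a white line shows the pointer end. 0 = pointer along the dryer's +x, growing clockwise seen from above, -0.2 to 4.6; starts 0 to 0.5. Stays where it is left (friction 0.03 N m)
- dial_grip (a point): on the dial's vertical axis, in the bar grip 95 mm above the table (the bar spans 77 to 107 mm)
- dial_pointer (a point): the tip of the dial's pointer, 36 mm from its axis
- heat_rider (a joint): angle of the red rider on the dial's white scale, measured like the dial's: the dial is set when both values are equal. 1.3 to 3.5, does not move. Seen only, cannot be touched
- heat_mark (a point): the point of the red rider that the pointer tip must stand at, 36 mm from the dial's axis, at the height of the pointer tip
- case1: washed steel watch case, absent in some starts: round body 40 mm across, 11 mm high, coloured face on top, a lug block at each end (29 mm wide, 1 to 8 mm high) with flat ends 24 mm from the centre along its own +x and -x; across its y only the 40 mm round. 40 to 85 g. Origin: centre of its underside, z up out of the face. Starts face up on a fixed black rubber mat 2 mm thick on the robot's left
- case2: washed steel watch case, absent in some starts: round body 40 mm across, 11 mm high, coloured face on top, a lug block at each end (29 mm wide, 1 to 8 mm high) with flat ends 24 mm from the centre along its own +x and -x; across its y only the 40 mm round. 40 to 85 g. Origin: centre of its underside, z up out of the face. Starts face up on a fixed black rubber mat 2 mm thick on the robot's left
- case3: washed steel watch case, absent in some starts: round body 40 mm across, 11 mm high, coloured face on top, a lug block at each end (29 mm wide, 1 to 8 mm high) with flat ends 24 mm from the centre along its own +x and -x; across its y only the 40 mm round. 40 to 85 g. Origin: centre of its underside, z up out of the face. Starts face up on a fixed black rubber mat 2 mm thick on the robot's left
- case4: washed steel watch case, absent in some starts: round body 40 mm across, 11 mm high, coloured face on top, a lug block at each end (29 mm wide, 1 to 8 mm high) with flat ends 24 mm from the centre along its own +x and -x; across its y only the 40 mm round. 40 to 85 g. Origin: centre of its underside, z up out of the face. Starts face up on a fixed black rubber mat 2 mm thick on the robot's left
- case5: washed steel watch case, absent in some starts: round body 40 mm across, 11 mm high, coloured face on top, a lug block at each end (29 mm wide, 1 to 8 mm high) with flat ends 24 mm from the centre along its own +x and -x; across its y only the 40 mm round. 40 to 85 g. Origin: centre of its underside, z up out of the face. Starts face up on a fixed black rubber mat 2 mm thick on the robot's left
- die: bystander: white nylon press die standing on the mat among the cases, 38 mm across, 10 mm high with a 18 mm stub to 22 mm. Origin: centre of its underside. Leave it there
- die_b: bystander: larger white nylon die, 44 mm across and 24 mm high, on the table in front of the dryer. Origin: underside
- loupe: bystander: black eye loupe, 32 mm across and 34 mm high, behind the mat. Origin: underside
- jar: bystander: small jar, 48 mm across and 50 mm high, behind the mat. Origin: underside
- screwdriver: bystander: screwdriver 150 mm long lying behind the dryer. Origin: its middle, underside; lies along its x
- brush: bystander: brush 150 mm long lying nearest the robot, to the left. Origin: its middle, underside; lies along its x
There are look-alikes about, which are no part of the job. What is shaped like the case1 but yellow is not meant.

How it is judged (in metres and radians):
On the way, in this order (a step that is already met when the one before it is completed fails the run):
1. every watch case lies flat on the chamber floor (x of case1 in the frame of chamber_in between -0.09 and 0.09 m and y of case1 in the frame of chamber_in between -0.12 and 0.12 m and z of each of case1, case2, case3, case4, case5 in the frame of chamber_in above -0.006 m and ((angle between case1's own z axis and vertical below 0.15 rad and z of case1 in the frame of chamber_in below 0.006 m) or (angle between case1's own z axis and vertical above 2.99 rad and z of case1 in the frame of chamber_in below 0.0165 m)) and x of case2 in the frame of chamber_in between -0.09 and 0.09 m and y of case2 in the frame of chamber_in between -0.12 and 0.12 m and ((angle between case2's own z axis and vertical below 0.15 rad and z of case2 in the frame of chamber_in below 0.006 m) or (angle between case2's own z axis and vertical above 2.99 rad and z of case2 in the frame of chamber_in below 0.0165 m)) and x of case3 in the frame of chamber_in between -0.09 and 0.09 m and y of case3 in the frame of chamber_in between -0.12 and 0.12 m and ((angle between case3's own z axis and vertical below 0.15 rad and z of case3 in the frame of chamber_in below 0.006 m) or (angle between case3's own z axis and vertical above 2.99 rad and z of case3 in the frame of chamber_in below 0.0165 m)) and x of case4 in the frame of chamber_in between -0.09 and 0.09 m and y of case4 in the frame of chamber_in between -0.12 and 0.12 m and ((angle between case4's own z axis and vertical below 0.15 rad and z of case4 in the frame of chamber_in below 0.006 m) or (angle between case4's own z axis and vertical above 2.99 rad and z of case4 in the frame of chamber_in below 0.0165 m)) and x of case5 in the frame of chamber_in between -0.09 and 0.09 m and y of case5 in the frame of chamber_in between -0.12 and 0.12 m and ((angle between case5's own z axis and vertical below 0.15 rad and z of case5 in the frame of chamber_in below 0.006 m) or (angle between case5's own z axis and vertical above 2.99 rad and z of case5 in the frame of chamber_in below 0.0165 m))), for 0.2 s.
2. the lid is shut with the cases inside (all of step 1 and value of joint lid below 0.05 rad), for 0.2 s.
3. the air lever stands level with its red marker, lid shut (distance between lever_ball and air_mark below 0.009 m and value of joint lid below 0.05 rad), for 0.2 s.
4. the dial's pointer stands at its red marker, lid shut (horizontal distance between dial_pointer and heat_mark below 0.0045 m and value of joint lid below 0.05 rad), for 0.2 s.
At the end, for the whole second after the job is handed in: every case present lies flat (within 0.15 rad, either face up, not on another: within 6 mm of touching the floor) inside the chamber, the lid is shut to within 0.05 rad, the lever's ball is within 9 mm (0.12 rad) of its mark and the dial's pointer tip within 4.5 mm (0.125 rad) of its mark, at rest (all of step 1 and all of step 4 and distance between lever_ball and air_mark below 0.009 m and velocity of joint dial between -0.05 and 0.05 rad/s).
It fails at once if a bystander is moved more than 40 mm (distance of any of die, die_b, loupe, screwdriver, jar, brush from where it was at the start of the episode above 0.04 m).
Of case1, case2, case3, case4, case5 only 3 to 5 are there at a start; the rules pass over those that are not, and their reading is None.
At some moment in a run one of case1, case2, case3, case4, case5 may be knocked a few centimetres aside while the robot is not near it.
Once in a run the grip may slacken for a moment while it holds something.
It also fails if it takes over 210 s, if anything falls off the work surface, if the arm or the gripper's body presses on something with over 40 N, if the wrist force passes 120 N, or if a joint passes its speed limit or range.

ROBOT

A 7-joint arm with a two-finger parallel gripper is mounted at the origin on the work surface. World frame = base frame: x ahead of the robot, y to its left, z up, the work surface at z = 0. Lengths are in mm, angles in rad, forces in N, time in s.
With the tool pointing down it reaches from about 400 to 900 mm from the base axis. Payload 5.5 kg.
Tool frame: the origin (TCP) lies at the very end of the fingers, on their centre line; the grasp point (between the pads) lies 19 mm behind it; y points along the fingers, z is the direction in which the jaws open and shut, and the axes are right-handed (so a half turn about y gives the same grasp; the last joint's range is limited). The gripper opens to 85 mm and grips with 20 to 120 N. Pads are 22 mm wide; open, the fingers measure 114 mm over their backs; the gripper's body (76 mm by 85 mm) begins 54 mm behind the grasp point. The pads swing forward as they close: fully open they stand 13 mm farther back than shut.
Start: joints at [1.533, 0.501, -0.427, 1.55, 0.221, 1.138, -0.21], TCP at [192.619, -620.804, 203.81] pointing down, gripper open.
Joint ranges: [-2.88, 2.88], [-0.31, 2.03], [-1.54, 1.56], [0.2, 2.42], [-1.41, 4.55], [0.19, 2.02], [-2.57, 2.57]. Speed limits (rad/s): [2.57, 2.57, 3.14, 3.14, 3.14, 3.14, 3.14].

INTERFACE

Orientations are given as a rotation vector (axis times angle).
In Python, from rig import manip gives the robot as it stands.
- The arm moves only by the tool apply_moves, never from a script. Its arguments are lists of equal length, an entry for each row: "xyz": the shift along the world's x, y, z in m, a list of three; "roll": the turn about the world's z in rad. A call has 1 to 5 rows; each row shifts and turns the commanded pose from where the row before left it; what a row does not reach is not made up. A row lasts 1/12 s, in which the tool goes at most 41.7 mm and 7.16 degrees, less where a joint would pass 70% of its speed; a pose out of reach is approached as far as the arm can. A call with a gripper value outside its range is refused whole. "claw" is the finger opening in m, from 0 to 0.0854, set as the call begins (left out, the last holds). The fingers move at their own pace and stop on an object; the grip force is fixed at half the most. Time passes only in rows, so rows that do not move let the fingers close. It gives the time, the measured TCP pose, the force and the opening at its end, in the units of the state.
- manip.observe(): the state, without advancing time (a new reading comes with each control period).
- manip.capture(name): name is "scene" or "top"; returns the picture (480x640x3 uint8, red, green, blue); there is no depth.
- manip.calibration(name): a dict with "mtx" (3x3 intrinsics, pixels), "world_from_camera" (4x4, takes a point from camera to world coordinates). Camera axes: x right, y down, z forward; pixel columns grow to the right and rows downward; lengths in mm; the calibration is good to about 2 mm. A picture is of the moment at which its call begins. calibration takes no time and is no camera call.
- manip.hand_in(): hands the job in, once; it reports no verdict.
Trained networks look in the newest picture that a camera, given by its name, has taken for a name from the list of things; names that differ only in an ending like _2 or _b are one class to them, and where a whole thing is asked for, a point or a joint stands for the part that bears it (a point fixed in the world has none). Each returns a list of dicts, best first, with "p" (0 to 1); they miss things now and then, are a little off and sometimes report something else, mostly with a low value. They report only what shows in the picture. A call takes as long as a camera call. They do not tell look-alikes from the thing itself.
- manip.search_frame(camera, name): "bbox" ([left, top, right, bottom] as shares, 0 to 1, of the picture: columns of its width, rows of its height, round what is visible of it).
- manip.masks_of(camera, name): "pixels" (480x640 bool, what is visible of it) and "bbox" ([left, top, right, bottom] as shares, 0 to 1, of the picture: columns of its width, rows of its height, round what is visible of it).
- manip.tip_of(camera, name): "point" ([column, row] as shares, 0 to 1, of the picture: columns of its width, rows of its height: a listed point, or the origin of a listed thing).
The state is a dict: "time": time; "qpos": joint angles; "joint_vel": joint speeds; "joint_torque": joint torques, N m; "position": TCP position; "eef_rot": TCP orientation; "contact_force": force on the tool from outside, world axes, zero at the start; "wrist_torque": the same for the moment, N m; "width": finger opening in mm.
Only numpy, scipy, OpenCV 4.12 (cv2) and the standard library are available. Lean on these libraries where they do the work, as an engineer would, in place of code of your own. Each camera call takes 0.05 s, during which the arm holds its last target.

## Working session

There is one attempt and no reset: what is moved stays moved. The work goes in short steps, Python scripts to look and compute and a tool call to move; the robot and the scene stay as the last step left them, time stands still between calls to the robot, and variables do not carry over. Pictures are saved under pics/ and viewed, and the job is handed in when it is done.

Besides the shell and the picture viewer there is one more tool, called after "Request:" as name([rows], argument=value, ...), one row to a line, values as JSON. apply_moves: Moves the arm, as the interface text tells. Its arguments: {"type":"object","properties":{"xyz":{"type":"array","items":{"type":"array","items":{"type":"number"}}},"roll":{"type":"array","items":{"type":"number"}},"claw":{"type":"number"}},"required":["xyz","roll"]}

```bash
mkdir -p pics; ls
python3 - <<'E'
from rig import manip
import cv2
for n in ("scene","top"):
    im=manip.capture(n); cv2.imwrite(f"pics/{n}0.png",im[:,:,::-1]); c=manip.calibration(n); print(n,c)
print(manip.observe())
E
```

```text
pics
scene {'mtx': array([[575.06927331,   0.        , 313.35075175],
       [  0.        , 575.06927331, 244.85214301],
       [  0.        ,   0.        ,   1.        ]]), 'world_from_camera': array([[-5.46441033e-02,  7.41566709e-01, -6.68650011e-01,
         1.29377358e+03],
       [ 9.98289244e-01,  5.45231349e-02, -2.11143028e-02,
         4.05075267e+01],
       [ 2.07992307e-02, -6.68659886e-01, -7.43277437e-01,
         9.66347496e+02],
       [ 0.00000000e+00,  0.00000000e+00,  0.00000000e+00,
         1.00000000e+00]])}
top {'mtx': array([[436.17742936,   0.        , 316.84453237],
       [  0.        , 436.17742936, 245.61178594],
       [  0.        ,   0.        ,   1.        ]]), 'world_from_camera': array([[-2.47269897e-02, -9.83932648e-01,  1.76819457e-01,
         3.41005345e+02],
       [-9.99583443e-01,  2.17011442e-02, -1.90263292e-02,
         2.05303858e+01],
       [ 1.48834419e-02, -1.77216266e-01, -9.84059388e-01,
         1.09308535e+03],
       [ 0.00000000e+00,  0.00000000e+00,  0.00000000e+00,
         1.00000000e+00]])}
{'time': 0.1, 'qpos': array([ 1.53319565,  0.50177138, -0.42679766,  1.55131965,  0.22079217,
        1.13833722, -0.21029792]), 'joint_vel': array([-0.00018278, -0.00134551,  0.00014253, -0.00424632, -0.00051486,
       -0.00099541, -0.00012284]), 'joint_torque': array([-1.08704212e-02, -5.70809698e+01, -5.83903000e+00, -2.81743652e+01,
        1.03091847e-02,  5.63538837e-03,  3.13941905e-05]), 'position': array([ 192.34349165, -620.18285959,  202.86215588]), 'eef_rot': array([-0.31237015,  2.06144783, -2.05775478]), 'contact_force': array([ 0.3775391 , -0.31026483, -0.2880414 ]), 'wrist_torque': array([ 0.01034069,  0.01149985, -0.08254708]), 'width': 85.4155289085005}
```

View pics/scene0.png

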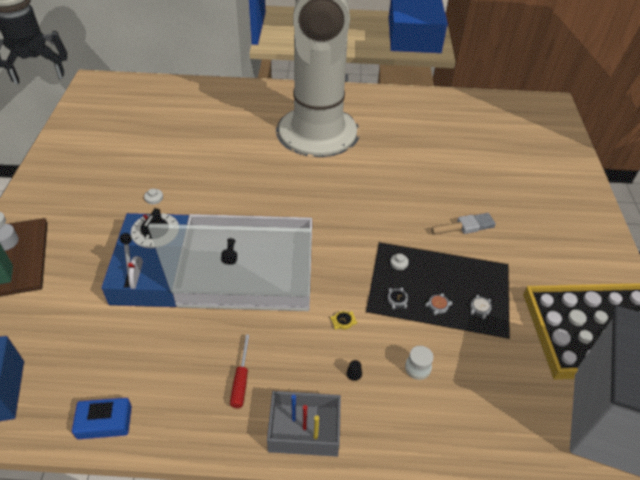

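View pics/top0.png

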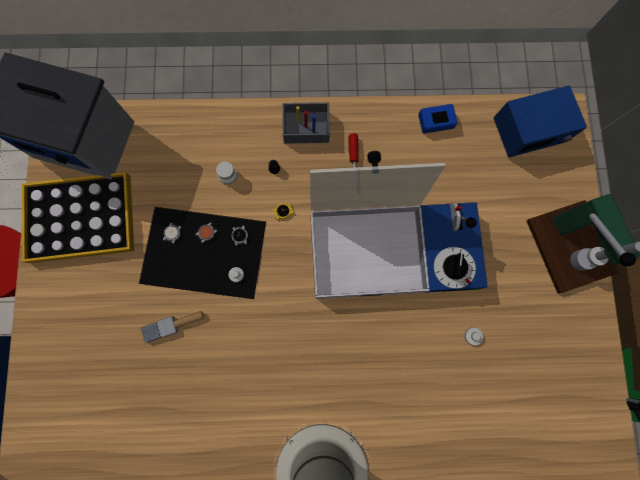

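The scene shows three real cases on the mat: black at (399,298), orange at (439,303) and white at (481,306) in the scene view. A yellow look-alike lies off the mat at (343,320). The lid is open, the control box is on the right (−y), and the die is at (400,262).

```bash
cat > h.py <<'E'
from rig import manip
import cv2, numpy as np
from scipy.optimize import least_squares
def cal(n):
    c=manip.calibration(n); T=np.array(c["world_from_camera"]); return np.array(c["mtx"]),T
def proj(n,P):
    K,T=cal(n); P=np.atleast_2d(P); q=(P-T[:3,3])@T[:3,:3]; q=q@K.T; return q[:,:2]/q[:,2:]
def ray(n,uv):
    K,T=cal(n); d=np.linalg.inv(K)@np.array([uv[0],uv[1],1.]); d=T[:3,:3]@d; return T[:3,3],d/np.linalg.norm(d)
def onz(n,uv,z):
    o,d=ray(n,uv); return o+d*(z-o[2])/d[2]
def tri(obs):
    A=np.zeros((3,3));b=np.zeros(3)
    for n,uv in obs:
        o,d=ray(n,uv);M=np.eye(3)-np.outer(d,d);A+=M;b+=M@o
    p=np.linalg.solve(A,b); e=[np.linalg.norm(proj(n,p)[0]-uv) for n,uv in obs]
    return p,e
def cap(n,f,crop=None,s=1):
    im=manip.capture(n)[:,:,::-1].copy()
    c=im if crop is None else im[crop[1]:crop[3],crop[0]:crop[2]]
    cv2.imwrite("pics/"+f,cv2.resize(c,None,fx=s,fy=s,interpolation=cv2.INTER_CUBIC)); return im
def tips(cam,name):
    return [(round(d["p"],2),np.round(np.array(d["point"])*[640,480],1)) for d in manip.tip_of(cam,name)]
E
python3 - <<'E'
from h import *
for cam in("scene","top"):
    for n in("case1","chamber_in","lid_hinge","lever_ball","air_mark","dial_grip","dial_pointer","heat_mark","die","dryer","die_b"):
        r=tips(cam,n)
        print(cam,n,[(p,list(map(float,u)),np.round(onz(cam,u,{"lid_hinge":65,"chamber_in":20,"case1":2,"die":2,"lever_ball":140,"air_mark":140,"dial_grip":95,"dial_pointer":77,"heat_mark":77}.get(n,0))[:2]).tolist()) for p,u in r if p>.2])
E
python3 - <<'E'
import cv2
s=cv2.imread("pics/scene0.png");t=cv2.imread("pics/top0.png")
f=lambda i,x,y,X,Y:cv2.resize(i[y:Y,x:X],(800,int(800*(Y-y)/(X-x))),interpolation=cv2.INTER_CUBIC)
cv2.imwrite("pics/a.png",f(s,95,185,215,275)[:600])
cv2.imwrite("pics/b.png",f(t,410,190,500,255+3)[:600])
cv2.imwrite("pics/c.png",f(t,135,195,305,305))
E
```

```text
scene case1 [(0.9, [482.4, 311.6], [585.0, 370.0]), (0.83, [396.4, 296.2], [558.0, 195.0]), (0.56, [439.3, 303.1], [570.0, 283.0]), (0.56, [343.7, 322.9], [633.0, 86.0])]
scene chamber_in []
scene lid_hinge [(0.59, [244.1, 288.6], [609.0, -115.0]), (0.47, [146.0, 233.8], [477.0, -342.0])]
scene lever_ball [(0.59, [124.3, 235.7], [553.0, -351.0]), (0.59, [418.8, 370.1], [811.0, 203.0])]
scene air_mark [(0.61, [241.3, 290.2], [669.0, -106.0]), (0.51, [115.3, 259.9], [615.0, -351.0])]
scene dial_grip [(0.54, [153.0, 216.8], [455.0, -327.0])]
scene dial_pointer [(0.74, [143.9, 236.6], [497.0, -339.0])]
scene heat_mark []
scene die [(0.69, [398.7, 263.8], [468.0, 204.0]), (0.57, [157.4, 197.5], [300.0, -371.0])]
scene dryer []
scene die_b [(0.69, [398.7, 263.8], [467.0, 204.0]), (0.57, [157.4, 197.5], [298.0, -372.0])]
top case1 [(0.81, [170.8, 233.6], [576.0, 370.0]), (0.59, [241.2, 231.4], [578.0, 191.0]), (0.59, [284.5, 211.1], [629.0, 81.0]), (0.53, [204.1, 230.9], [581.0, 286.0])]
top chamber_in [(0.67, [365.3, 252.8], [513.0, -121.0])]
top lid_hinge [(0.65, [351.5, 163.3], [731.0, -91.0]), (0.6, [366.3, 205.7], [622.0, -122.0])]
top lever_ball [(0.54, [465.8, 220.9], [561.0, -335.0]), (0.38, [363.1, 254.0], [491.0, -100.0])]
top air_mark [(0.55, [467.5, 203.8], [601.0, -342.0]), (0.33, [172.7, 324.7], [347.0, 315.0])]
top dial_grip [(0.79, [461.7, 268.0], [460.0, -333.0]), (0.58, [174.7, 323.0], [351.0, 324.0])]
top dial_pointer [(0.72, [456.8, 250.7], [504.0, -331.0])]
top heat_mark [(0.37, [466.2, 278.8], [437.0, -348.0])]
top die [(0.7, [235.0, 276.2], [464.0, 206.0]), (0.49, [475.8, 336.9], [300.0, -386.0])]
top dryer [(0.79, [394.8, 252.3], [516.0, -199.0])]
top die_b [(0.7, [235.0, 276.2], [464.0, 207.0]), (0.49, [475.8, 336.9], [300.0, -387.0])]
```

View pics/a.png

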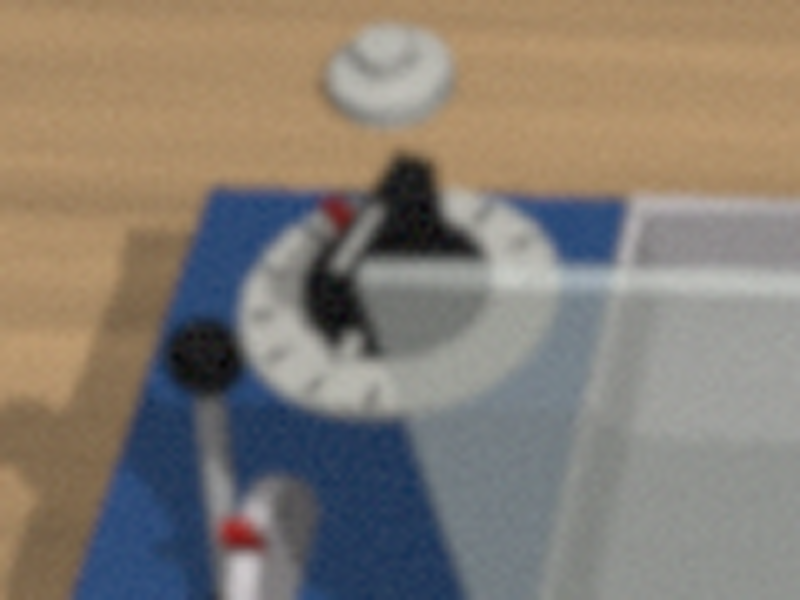

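View pics/b.png

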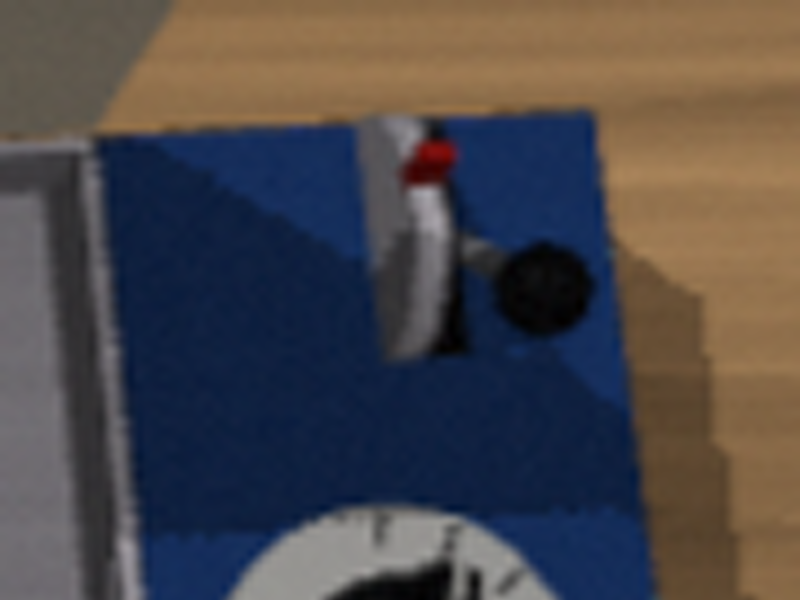

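View pics/c.png

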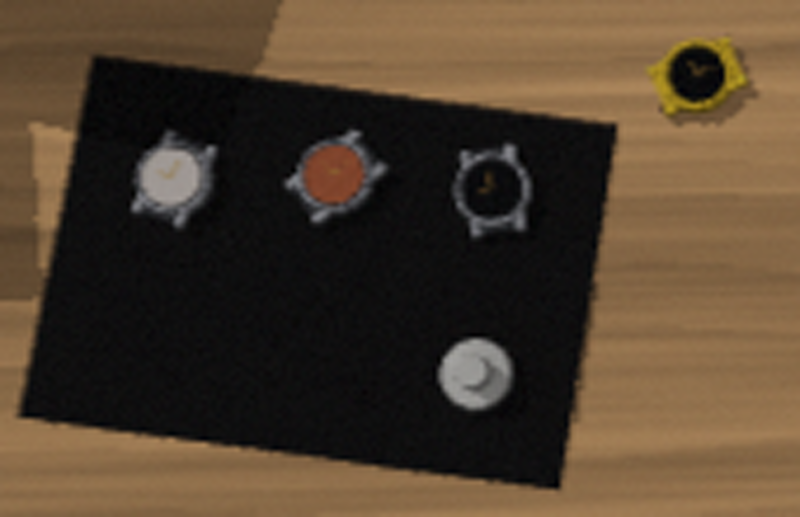

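Run:
```python
import cv2
s=cv2.imread("pics/scene0.png");t=cv2.imread("pics/top0.png")
f=lambda i,x,y,X,Y:cv2.resize(i[y:Y,x:X],None,fx=4,fy=4,interpolation=cv2.INTER_CUBIC)
cv2.imwrite("pics/d.png",f(t,300,155,500,305))
s2=f(s,95,200,325,320)
cv2.imwrite("pics/e.png",cv2.resize(s2,(800,int(120*800/230))))
```

```text
(no output)
```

View pics/d.png

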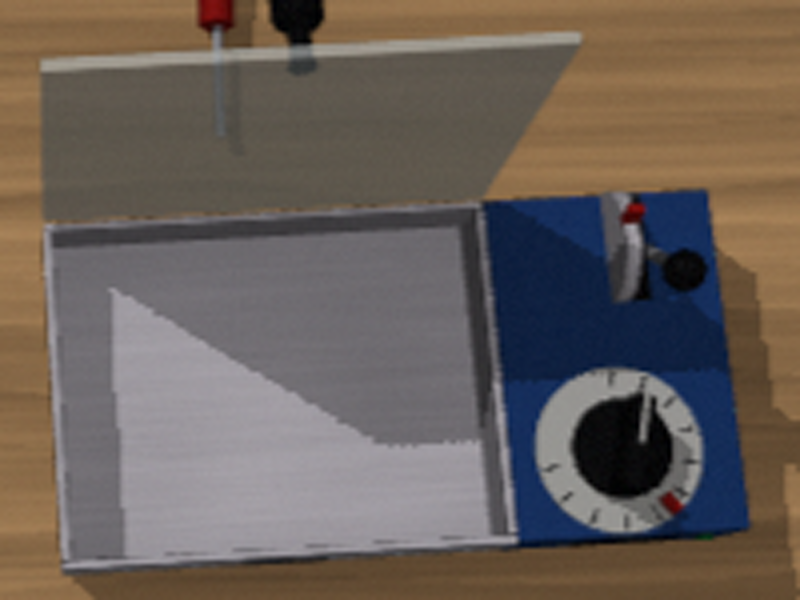

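View pics/e.png

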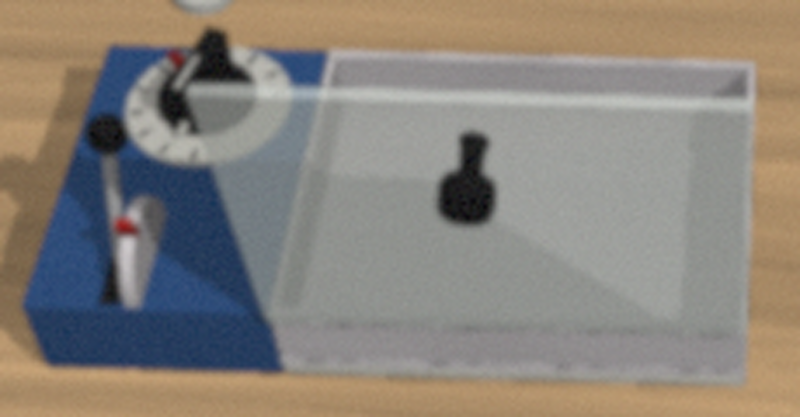

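```bash
cat >> h.py <<'E'
PTS=[("top",476.8,202.5,105,-205,65),("top",487,286.8,-105,-205,65),("top",315.8,296,-105,205,65),("top",311.5,211.8,105,205,65),("top",429.3,290.8,-105,-65,65),("top",420.5,205.8,105,-65,65),
("scene",127.2,213.5,-105,-205,65),("scene",102.2,288,105,-205,65),("scene",312.1,217.8,-105,205,65),("scene",189.9,215,-105,-65,65),("scene",172.6,289.1,105,-65,65)]
def d2w(v,P):
    c,s=np.cos(v[2]),np.sin(v[2]); P=np.atleast_2d(P).astype(float); R=np.array([[c,-s,0],[s,c,0],[0,0,1]]); return P@R.T+[v[0],v[1],0]
E
python3 - <<'E'
from h import *
for cams in (("top",),("scene",),("top","scene")):
    pts=[p for p in PTS if p[0] in cams]
    f=lambda v:np.concatenate([proj(p[0],d2w(v,p[3:]))[0]-p[1:3] for p in pts])
    r=least_squares(f,[516,-199,0.05]); print(cams,r.x,np.abs(r.fun).max()); print(np.round(r.fun.reshape(-1,2),1).tolist())
v=r.x
for n,P in (("dial",d2w(v,[-49,-135,95])),("piv",d2w(v,[70,-155,69])),("ch",d2w(v,[0,70,20]))): print(n,P)
# rough points
# dial axis disc center in top d.png (622,447); pointer
for n,uv in(("top",(300+622/4,155+447/4)),): print("disc",onz(n,uv,77))
ctop=[(170.8,233.6),(204.1,230.9),(241.2,231.4)]
for a,b in (((482.4,311.6),(170.8,233.6)),((439.3,303.1),(204.1,230.9)),((396.4,296.2),(241.2,231.4))): print(tri([("scene",a),("top",b)]))
E
```

```text
('top',) [ 5.14146080e+02 -1.93977533e+02  3.16343936e-02] 1.2931679699146343
[[0.5, -0.4], [1.0, 0.8], [-0.6, 1.3], [-1.1, -1.2], [0.1, 0.1], [0.1, -0.9]]
('scene',) [ 5.14720699e+02 -1.91505060e+02  3.81868204e-02] 1.0583173541239717
[[-0.7, -1.0], [-0.8, 0.3], [0.7, -0.3], [0.3, -0.8], [0.5, 1.1]]
('top', 'scene') [ 5.14313588e+02 -1.92798701e+02  3.39483071e-02] 1.7051783737901474
[[-0.1, -0.7], [0.6, 0.6], [-1.0, 1.4], [-1.7, -1.1], [-0.3, -0.0], [-0.4, -1.0], [-0.9, -1.4], [-1.5, -0.3], [0.4, -0.2], [-0.0, -1.0], [-0.4, 0.7]]
dial [[ 469.9239628  -329.38406323   95.        ]]
piv [[ 589.53423211 -345.33346686   69.        ]]
ch [[ 511.93766331 -122.83903432   20.        ]]
disc [ 465.73861291 -324.7724164    77.        ]
(array([578.3315063 , 373.22486469,  -7.49450675]), [np.float64(0.17140966457676404), np.float64(0.14124686253075922)])
(array([578.69101877, 281.46921474,  14.22797862]), [np.float64(0.5960734898775915), np.float64(0.49132462744755484)])
(array([573.76039567, 189.84140857,  22.35831433]), [np.float64(0.7862115837082323), np.float64(0.6478737409058594)])
```

```bash
cat >> h.py <<'E'
def cases(cam,pmin=.3):
    out=[]
    for d in manip.masks_of(cam,"case1"):
        if d["p"]<pmin: continue
        m=np.array(d["pixels"]).astype(np.uint8)
        if m.sum()<30: continue
        vu=np.argwhere(m); W=np.array([onz(cam,(u,v),8)[:2] for v,u in vu])
        c=W.mean(0); w,E=np.linalg.eigh(np.cov((W-c).T)); ax=E[:,1]; a=np.arctan2(ax[1],ax[0])
        rc=cv2.minAreaRect(W.astype(np.float32))
        a=(a+np.pi/2)%np.pi-np.pi/2
        out.append((round(d["p"],2),len(vu),np.round(c,1).tolist(),round(a,2),np.round(np.sqrt(w)*2,1).tolist(),np.round(rc[0],1).tolist()))
    return out
E
python3 - <<'E'
from h import *
for c in("top","scene"):
    cap(c,f"{c}1.png")
    for o in cases(c): print(c,o)
t=cv2.imread("pics/top1.png");s=cv2.imread("pics/scene1.png")
f=lambda i,x,y,X,Y,k:cv2.resize(i[y:Y,x:X],None,fx=k,fy=k,interpolation=cv2.INTER_CUBIC)
a=f(t,155,215,255,250,8);b=f(s,385,285,500,325,800/115)
cv2.imwrite("pics/f.png",np.vstack([a[:,:800],b[:,:800]]))
E
```

```text
top (0.71, 228, [629.0, 85.0], np.float64(-1.33), [20.3, 24.7], [628.7, 85.6])
top (0.7, 292, [568.4, 196.6], np.float64(0.15), [21.6, 28.5], [568.5, 196.8])
top (0.66, 243, [578.0, 366.4], np.float64(-0.25), [20.3, 25.1], [578.0, 366.7])
top (0.55, 272, [577.6, 280.8], np.float64(-0.98), [21.3, 26.8], [577.3, 280.6])
scene (0.86, 396, [629.3, 84.6], np.float64(-1.01), [22.5, 27.6], [629.7, 85.0])
scene (0.85, 340, [575.0, 366.6], np.float64(-0.36), [20.5, 28.3], [575.0, 366.6])
scene (0.64, 348, [573.9, 279.1], np.float64(-0.67), [21.3, 28.0], [573.7, 279.4])
scene (0.59, 320, [566.8, 196.7], np.float64(0.13), [19.8, 27.9], [566.3, 197.0])
```

View pics/f.png

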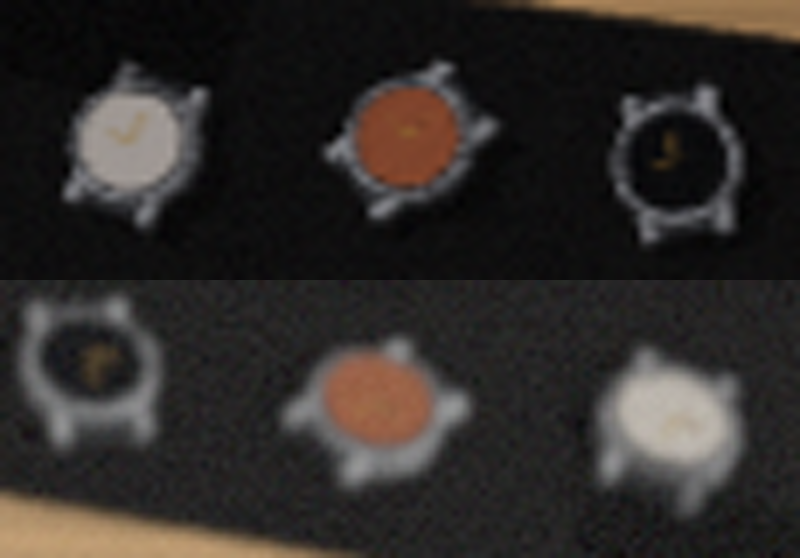

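```bash
cat >> h.py <<'E'
from scipy.spatial.transform import Rotation as Ro
def st():
    o=manip.observe(); R=Ro.from_rotvec(o["eef_rot"]).as_matrix(); j=np.arctan2(R[1,2],R[0,2])
    print("t",round(o["time"],2),"pos",np.round(o["position"],1),"yfing",np.round(R[:,1],3),"jaw",round(j,3),"F",np.round(o["contact_force"],1),"w",round(o["width"],1),"q7",round(o["qpos"][6],2),"q1",round(o["qpos"][0],2)); return o,R
E
python3 -c "from h import *; st()"
```

```text
t 1.4 pos [ 192.6 -620.8  203.8] yfing [ 0. -0. -1.] jaw -1.27 F [ 0.4  0.  -1.1] w 85.2 q7 -0.21 q1 1.53
```

Request:
apply_moves([
  [0.02,0.02,0.02],
  [0.025,0.02,0.02],
  [0.025,0.02,0.02],
  [0.025,0.025,0.02],
  [0.025,0.025,0.02],
], roll=[0,0,0,0,0])

```text
time: 1.82
position: [313.5, -509.7, 304.8]
eef_rot: [-0.311, 2.06, -2.06]
contact_force: [1.1, -1.0, 0.2]
width: 85.4
```

Request:
apply_moves([
  [0.02,0.03,0],
  [0.02,0.03,0],
  [0.02,0.03,0],
  [0.02,0.03,0],
  [0.02,0.03,0],
], roll=[0.1,0.1,0.1,0.1,0.1])

```text
time: 2.23
position: [413.4, -359.3, 304.2]
eef_rot: [-0.744, 1.746, -1.748]
contact_force: [1.0, -0.8, -0.2]
width: 85.6
```

Request:
apply_moves([
  [0.01,0.035,0],
  [0.01,0.035,0],
  [0.01,0.035,0],
  [0.01,0.035,0],
  [0.01,0.035,0],
], roll=[0.1,0.1,0.1,0.1,0.1])

```text
time: 2.65
position: [462.8, -184.1, 304.1]
eef_rot: [-1.072, 1.401, -1.403]
contact_force: [1.3, -0.7, -0.3]
width: 85.7
```

Request:
apply_moves([
  [0.01,0.038,0],
  [0.01,0.038,0],
  [0.01,0.038,0],
  [0.01,0.038,0],
  [0.01,0.038,0],
], roll=[0.08,0.08,0.08,0.08,0.08])

```text
time: 3.07
position: [512.8, 5.8, 304.2]
eef_rot: [-1.269, 1.109, -1.112]
contact_force: [1.2, -0.4, 0.6]
width: 85.1
```

Request:
apply_moves([
  [0.01,0.038,-0.02],
  [0.01,0.038,-0.02],
  [0.01,0.038,-0.02],
  [0.01,0.038,-0.02],
  [0.01,0.03,-0.02],
], roll=[0,0,0,0,0])

```text
time: 3.48
position: [560.5, 180.9, 207.6]
eef_rot: [-1.267, 1.112, -1.112]
contact_force: [1.0, 0.4, 0.5]
width: 85.4
```

```bash
python3 -c "from h import *; st()"
```

```text
t 3.48 pos [560.5 180.9 207.6] yfing [ 0.001  0.001 -1.   ] jaw 0.131 F [1.  0.4 0.5] w 85.4 q7 -0.6 q1 0.34
```

Request:
apply_moves([
  [0.005,0.014,-0.03],
  [0,0,-0.035],
  [0,0,-0.035],
  [0,0,-0.035],
  [0,0,0],
], roll=[0,0,0,0,0], claw=0.064)

```text
time: 3.9
position: [560.5, 189.3, 66.4]
eef_rot: [-1.278, 1.119, -1.109]
contact_force: [-0.7, -1.5, -0.2]
width: 64.2
```

Run:
```python
from h import *
st()
t=cap("top","top2.png");s=cap("scene","scene2.png")
f=lambda i,x,y,X,Y,k:cv2.resize(i[y:Y,x:X],None,fx=k,fy=k,interpolation=cv2.INTER_CUBIC)
for c in("top","scene"):
    for o in cases(c): print(c,o)
cv2.imwrite("pics/g.png",np.hstack([f(t,190,180,290,280,4),f(s,350,230,450,330,4)]))
```

```text
t 3.9 pos [560.5 189.3  66.4] yfing [-0.011 -0.004 -1.   ] jaw 0.13 F [-0.7 -1.5 -0.2] w 64.2 q7 -0.72 q1 0.23Traceback (most recent call last):
  File "<stdin>", line 6, in <module>
  File "h.py", line 34, in cases
    vu=np.argwhere(m); W=np.array([onz(cam,(u,v),8)[:2] for v,u in vu])
                                   ~~~^^^^^^^^^^^^^
  File "h.py", line 11, in onz
    o,d=ray(n,uv); return o+d*(z-o[2])/d[2]
        ~~~^^^^^^
  File "h.py", line 9, in ray
    K,T=cal(n); d=np.linalg.inv(K)@np.array([uv[0],uv[1],1.]); d=T[:3,:3]@d; return T[:3,3],d/np.linalg.norm(d)
        ~~~^^^
  File "h.py", line 5, in cal
    c=manip.calibration(n); T=np.array(c["world_from_camera"]); return np.array(c["mtx"]),T
ValueError: time passes only in moves, steps and waits
```

```bash
sed -i 's/^def cal(n):/import functools\n@functools.lru_cache\ndef cal(n):/' h.py
cat > look.py <<'E'
import sys
from h import *
def zoom(tc,sc,f,k=4):
    t=cap("top","_t.png");s=cap("scene","_s.png")
    g=lambda i,c,k:cv2.resize(i[c[1]:c[1]+100,c[0]:c[0]+100],None,fx=k,fy=k,interpolation=cv2.INTER_CUBIC)
    cv2.imwrite("pics/"+f,np.hstack([g(t,tc,k),g(s,sc,k)]))
E
python3 - <<'E'
from look import *
st()
zoom((190,180),(350,230),"g.png")
for c in("top","scene"):
    for o in cases(c): print(c,o)
st()
E
```

```text
t 4.05 pos [566.1 192.6  74.7] yfing [ 0.001  0.001 -1.   ] jaw 0.13 F [0.5 0.4 1.1] w 64.1 q7 -0.72 q1 0.23
top (0.69, 279, [578.2, 366.8], np.float64(-0.36), [22.4, 25.9], [578.5, 366.9])
top (0.46, 228, [575.4, 281.7], np.float64(-1.57), [20.3, 23.8], [576.0, 281.9])
scene (0.91, 357, [575.7, 279.8], np.float64(-0.72), [20.9, 29.0], [575.1, 280.3])
scene (0.84, 302, [566.1, 195.3], np.float64(0.08), [19.5, 26.8], [565.6, 195.2])
scene (0.71, 379, [629.9, 84.4], np.float64(-0.88), [22.8, 26.1], [629.4, 84.9])
scene (0.66, 348, [575.9, 366.5], np.float64(-0.3), [20.6, 28.6], [575.9, 366.6])
t 4.25 pos [567.2 192.3  75.8] yfing [ 0.004  0.001 -1.   ] jaw 0.129 F [0.2 0.1 0.4] w 64.1 q7 -0.72 q1 0.23
```

View pics/g.png

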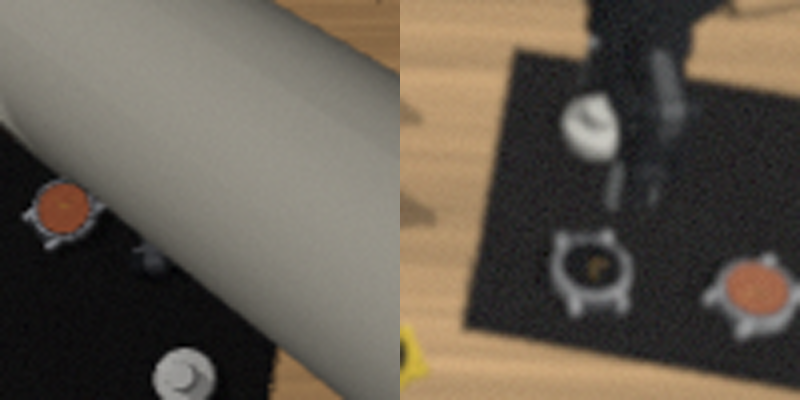

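Request:
apply_moves([
  [0,0.004,-0.02],
  [0,0,-0.02],
  [0,0,-0.012],
  [0,0,0],
  [0,0,0],
], roll=[0,0,0,0,0])

```text
time: 4.67
position: [565.5, 195.7, 21.6]
eef_rot: [-1.268, 1.113, -1.113]
contact_force: [-0.5, 0.6, 0.2]
width: 63.9
```

Request:
apply_moves([
  [0,0,-0.004],
  [0,0,-0.004],
  [0,0,-0.002],
  [0,0,0],
  [0,0,0],
], roll=[0,0,0,0,0])

```text
time: 5.08
position: [565.5, 195.8, 11.4]
eef_rot: [-1.268, 1.113, -1.113]
contact_force: [-0.1, -0.1, 1.2]
width: 63.9
```

Run:
```python
from look import *
st()
zoom((190,180),(350,230),"g2.png")
```

```text
t 5.08 pos [565.5 195.8  11.4] yfing [ 0.  0. -1.] jaw 0.13 F [-0.1 -0.1  1.2] w 63.9 q7 -0.78 q1 0.18
```

View pics/g2.png

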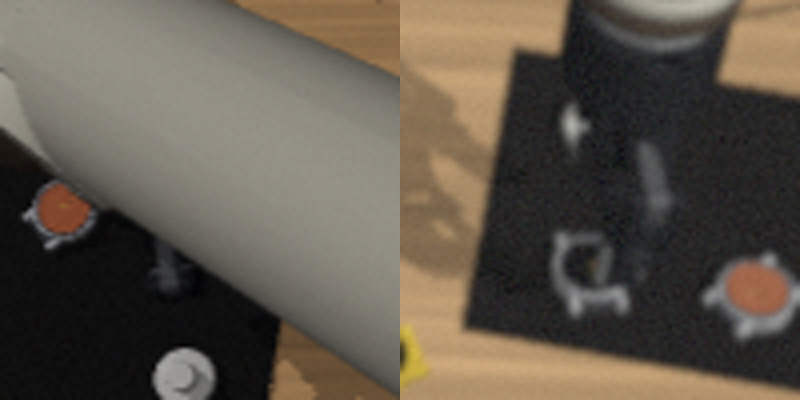

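Run:
```python
from look import *
o,R=st(); p=o["position"]
for n,tc in(("top",(190,180)),("scene",(350,230))):
    P=np.array([p, p+R[:,2]*32,p-R[:,2]*32,p+R[:,0]*32,p-R[:,0]*32, p-R[:,1]*60])
    print(n,np.round((proj(n,P)-tc)*4).tolist())
im=cv2.imread("pics/_s.png"); cv2.imwrite("pics/g3.png",cv2.resize(im[150:350,330:550],None,fx=3.6,fy=3,interpolation=cv2.INTER_CUBIC).astype(float).clip(0,128)*2)
```

```text
t 5.18 pos [565.6 195.9  11.4] yfing [ 0.  0. -1.] jaw 0.13 F [0.5 0.1 0.3] w 64.1 q7 -0.78 q1 0.18
top [[195.0, 222.0], [189.0, 173.0], [201.0, 271.0], [246.0, 215.0], [145.0, 230.0], [179.0, 202.0]]
scene [[191.0, 266.0], [202.0, 316.0], [180.0, 217.0], [130.0, 269.0], [252.0, 263.0], [206.0, 193.0]][ WARN:0@0.182] global loadsave.cpp:1063 imwrite_ Unsupported depth image for selected encoder is fallbacked to CV_8U.
```

View pics/g3.png

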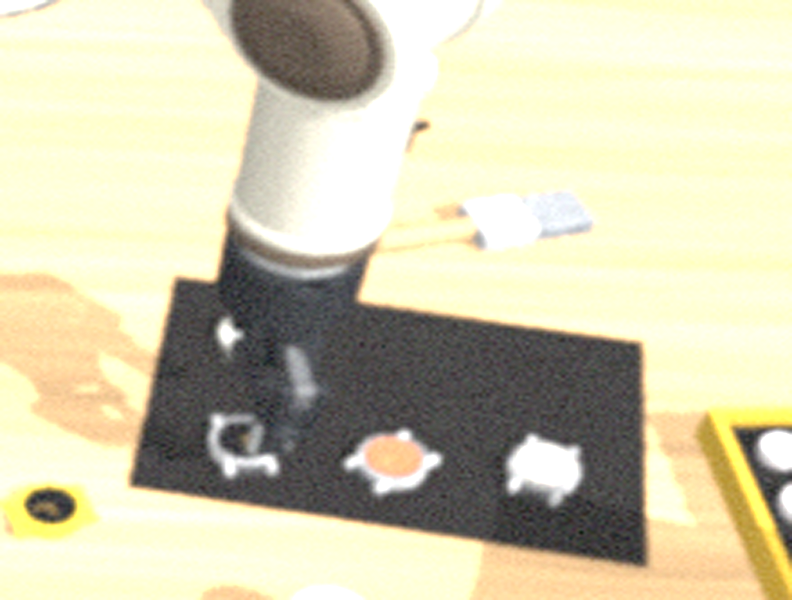

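Run:
```python
from look import *
o,R=st(); p=np.array([566.5,192.5,75])
for n in("top","scene"):
    P=np.array([p, p+R[:,2]*32,p-R[:,2]*32,p+R[:,0]*32,p-R[:,0]*32])
    print(n,np.round((proj(n,P))).tolist())
print(np.round(R,2))
print(onz("scene",(409,295),15),onz("top",(232.5,251),30))
```

```text
t 5.18 pos [565.6 195.9  11.4] yfing [ 0.  0. -1.] jaw 0.13 F [0.5 0.1 0.3] w 64.1 q7 -0.78 q1 0.18
top [[236.0, 230.0], [234.0, 217.0], [238.0, 243.0], [249.0, 228.0], [223.0, 232.0]]
scene [[400.0, 277.0], [403.0, 290.0], [397.0, 265.0], [384.0, 278.0], [416.0, 277.0]]
[[ 0.13  0.    0.99]
 [-0.99  0.    0.13]
 [-0.   -1.    0.  ]]
[563.00746542 218.92495579  15.        ] [523.12132062 208.11381292  30.        ]
```

Request:
apply_moves([
  [0,0,0.03],
  [0,0,0.03],
  [0,0,0.03],
  [0,-0.03,0.03],
  [0,-0.03,0.03],
], roll=[0,0,0,0,0])

```text
time: 5.6
position: [564.8, 139.1, 162.0]
eef_rot: [-1.268, 1.109, -1.108]
contact_force: [0.5, -1.7, 0.3]
width: 63.8
```

Request:
apply_moves([
  [0,-0.03,0.03],
  [0,-0.03,0],
  [0,-0.02,0],
  [0,0,0],
  [0,0,0],
], roll=[0,0,0,0,0])

```text
time: 6.02
position: [565.6, 55.5, 189.7]
eef_rot: [-1.267, 1.115, -1.116]
contact_force: [0.2, 1.5, 0.7]
width: 64.2
```

Run:
```python
from look import *
o,R=st(); p=o["position"]
t=cap("top","_t.png");s=cap("scene","_s.png")
g=lambda i,c,k:cv2.resize(i[c[1]:c[1]+100,c[0]:c[0]+100],None,fx=k,fy=k,interpolation=cv2.INTER_CUBIC)
P=np.array([p, p+R[:,2]*32,p-R[:,2]*32,p+R[:,0]*32,p-R[:,0]*32])
a=[]
for n,i in(("top",t),("scene",s)):
    c=proj(n,p)[0].astype(int)-50; print(n,c,np.round((proj(n,P)-c)*4).tolist()); a.append(g(i,c,4))
cv2.imwrite("pics/g4.png",(np.hstack(a).astype(float).clip(0,128)*2).astype(np.uint8))
```

```text
t 6.02 pos [565.6  55.5 189.7] yfing [ 0.    -0.001 -1.   ] jaw 0.126 F [0.2 1.5 0.7] w 64.2 q7 -0.39 q1 0.57
top [241 167] [[202.0, 201.0], [193.0, 144.0], [210.0, 260.0], [261.0, 193.0], [142.0, 210.0]]
scene [284 184] [[201.0, 200.0], [208.0, 252.0], [194.0, 151.0], [132.0, 203.0], [270.0, 198.0]]
```

View pics/g4.png

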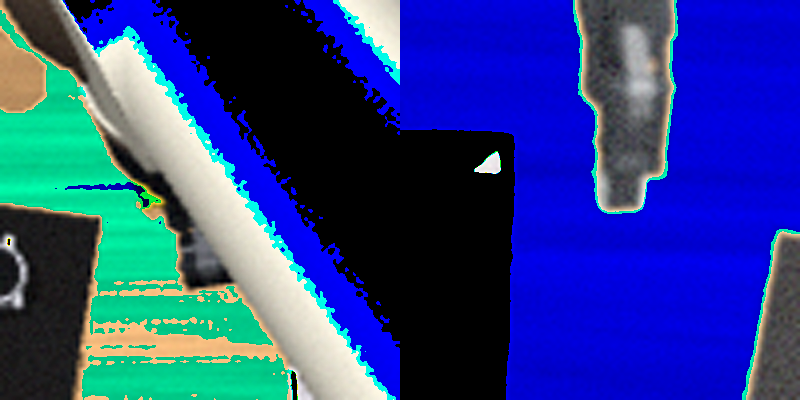

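Run:
```python
from look import *
a=[]
for n,f in(("top","_t.png"),("scene","_s.png")):
    i=cv2.imread("pics/"+f); c=(251,177) if n=="top" else (294,164)
    i=i[c[1]:c[1]+80,c[0]:c[0]+80]; i=(255*(i/255.)**.5).astype(np.uint8)
    a.append(cv2.resize(i,None,fx=5,fy=5,interpolation=cv2.INTER_CUBIC))
cv2.imwrite("pics/g5.png",np.hstack(a))
```

```text
(no output)
```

View pics/g5.png

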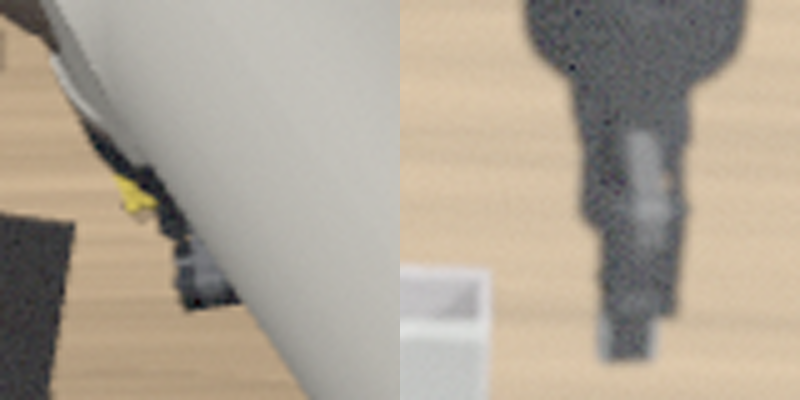

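Request:
apply_moves([
  [0,0,0.02],
  [0,0,0.02],
  [0,0,0.02],
  [0,0,0],
  [0,0,0],
], roll=[0,0,0,0,0], claw=0.0)

```text
time: 6.53
position: [565.9, 59.7, 250.6]
eef_rot: [-1.267, 1.109, -1.111]
contact_force: [-0.5, -0.1, -0.9]
width: 3.1
```

Request:
apply_moves([
  [0,0,0],
  [0,0,0],
  [0,0,0],
  [0,0,0],
  [0,0,0],
], roll=[0,0,0,0,0])

```text
time: 6.95
position: [565.1, 57.5, 249.0]
eef_rot: [-1.268, 1.114, -1.112]
contact_force: [0.1, -1.1, 0.2]
width: -0.2
```

```bash
cat >> look.py <<'E'
def tcpview(f,half=32,w=80,k=5,draw=True):
    o,R=st(); p=o["position"]; a=[]
    P=np.array([p, p+R[:,2]*half,p-R[:,2]*half])
    for n in("top","scene"):
        i=cap(n,"_%s.png"%n[0]); c=np.clip(proj(n,p)[0].astype(int)-w//2,0,[640-w,480-w])
        j=i[c[1]:c[1]+w,c[0]:c[0]+w]; j=(255*(j/255.)**.5).astype(np.uint8)
        j=cv2.resize(j,None,fx=k,fy=k,interpolation=cv2.INTER_CUBIC)
        if draw:
            for q,col in zip((proj(n,P)-c+.5)*k,((0,0,255),(0,255,0),(255,0,0))): cv2.circle(j,tuple(int(x) for x in q),3,col,-1)
        a.append(j)
    cv2.imwrite("pics/"+f,np.hstack(a))
E
python3 -c "
from look import *
tcpview('g6.png')"
```

```text
t 6.95 pos [565.1  57.5 249. ] yfing [-0.001  0.    -1.   ] jaw 0.13 F [ 0.1 -1.1  0.2] w -0.2 q7 -0.35 q1 0.6
```

View pics/g6.png

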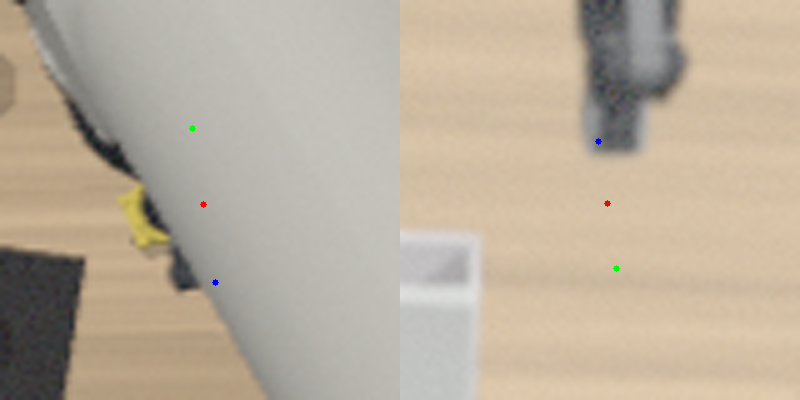

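Run:
```python
from look import *
for n in("top","scene"): print(n,proj(n,[[0,0,0],[0,0,20.]]))
p=np.array([565.1,57.5,249.])
ct=np.clip(proj("top",p)[0].astype(int)-40,0,[560,400]);cs=np.clip(proj("scene",p)[0].astype(int)-40,0,[560,400])
a=ct+np.array([185,287])/5;b=cs+np.array([215,150])/5
print(a,b,tri([("top",a),("scene",b)]), tri([("scene",b),("top",a)]))
print("on z 249", onz("scene",b,249),onz("top",a,249))
```

```text
top [[322.29162208 472.68194999]
 [322.52959801 475.61652711]]
scene [[317.03870785 130.33562078]
 [317.22607595 124.35037126]]
[286.  227.4] [339. 201.] (array([532.0585155,  62.6647698, 242.7376362]), [np.float64(1.0080889914828335), np.float64(1.1028555525547792)]) (array([532.0585155,  62.6647698, 242.7376362]), [np.float64(1.1028555525547792), np.float64(1.0080889914828335)])
on z 249 [538.78768853  60.48495527 249.        ] [530.63534842  64.34739786 249.        ]
```

View pics/_s.png

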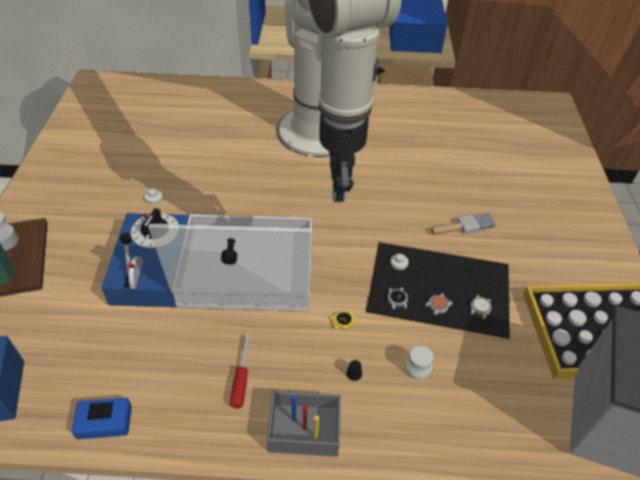

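View pics/_t.png

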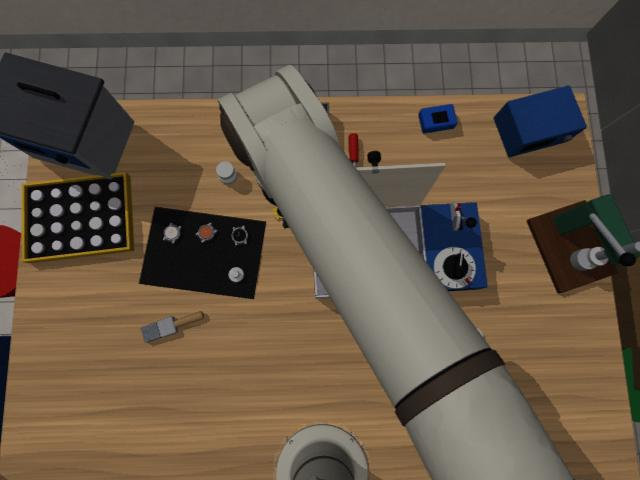

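Run:
```python
from look import *
im=cv2.imread("pics/scene0.png")
p=np.array([192.6,-620.8,203.8]);a=-1.27
d=np.array([np.cos(a),np.sin(a),0])
P=proj("scene",[p,p+42*d,p-42*d,p+[0,0,60]]);print(P)
j=cv2.resize(im[0:100,0:120],None,fx=6,fy=6,interpolation=cv2.INTER_CUBIC)
for q in P: cv2.circle(j,tuple(int(x*6) for x in q),4,(0,0,255),-1)
cv2.imwrite("pics/g7.png",j)
```

```text
[[44.44280804 95.18870858]
 [25.02447508 97.42638437]
 [63.64200651 92.9762848 ]
 [35.5821626  71.8117418 ]]
```

View pics/g7.png

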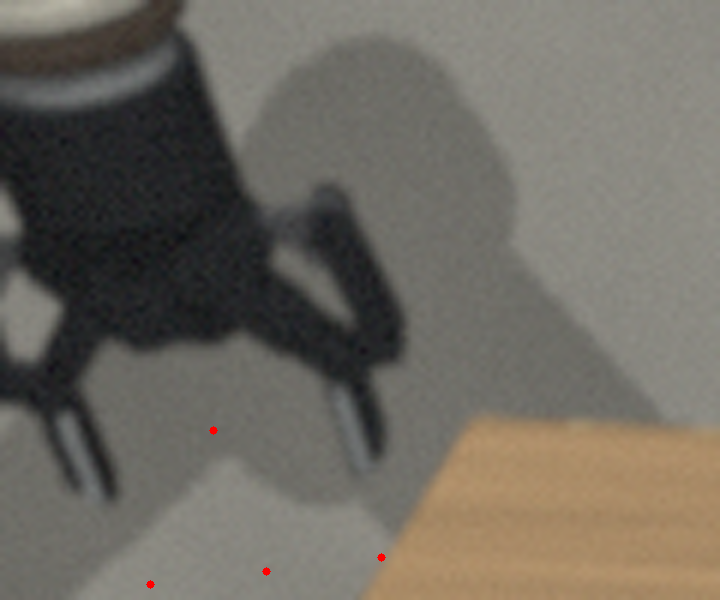

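Run:
```python
from look import *
p=np.array([565.1,57.5,249.])
print(proj("top",[p+[0,0,h] for h in (0,60,100,150,200,250)]).round(),proj("scene",[p+[0,0,h] for h in (0,60,100,150,200,250)]).round())
a=[]
for f,c in(("_t.png",(210,60)),("_s.png",(270,40))):
    i=cv2.imread("pics/"+f)[c[1]:c[1]+200,c[0]:c[0]+130]; a.append(cv2.resize((255*(i/255.)**.5).astype(np.uint8),None,fx=3,fy=3))
cv2.imwrite("pics/g8.png",np.hstack(a))
```

```text
[[289. 210.]
 [288. 202.]
 [287. 196.]
 [285. 187.]
 [283. 177.]
 [281. 166.]] [[337. 211.]
 [339. 186.]
 [340. 168.]
 [342. 144.]
 [344. 117.]
 [346.  88.]]
```

View pics/g8.png

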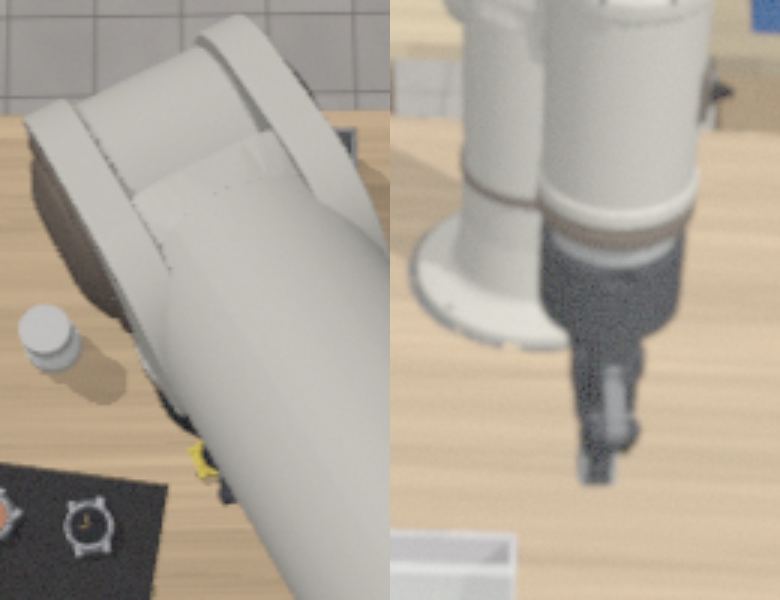

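Request:
apply_moves([
  [0,0,-0.04],
  [0,0,-0.04],
  [0,0,-0.04],
  [0,0,-0.04],
  [0,0,-0.04],
], roll=[0,0,0,0,0])

```text
time: 7.47
position: [565.5, 57.2, 47.9]
eef_rot: [-1.267, 1.113, -1.113]
contact_force: [0.8, -0.6, 0.6]
width: 0.1
```

Request:
apply_moves([
  [0,0,-0.01],
  [0,0,0],
  [0,0,0],
  [0,0,0],
  [0,0,0],
], roll=[0,0,0,0,0])

```text
time: 7.88
position: [567.7, 57.9, 42.3]
eef_rot: [-1.264, 1.11, -1.115]
contact_force: [-0.1, -0.1, -0.5]
width: -0.0
```

```bash
python3 -c "
from look import *
tcpview('g9.png')"
```

```text
t 7.88 pos [567.7  57.9  42.3] yfing [ 0.005  0.    -1.   ] jaw 0.13 F [-0.1 -0.1 -0.5] w -0.0 q7 -0.54 q1 0.45
```

View pics/g9.png

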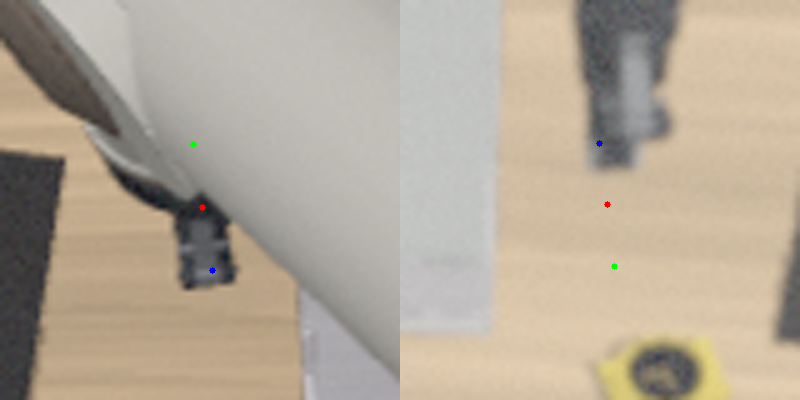

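Request:
apply_moves([
  [0,0,-0.01],
  [0,0,-0.01],
  [0,0,0],
  [0,0,0],
  [0,0,0],
], roll=[0,0,0,0,0])

```text
time: 8.4
position: [565.1, 57.6, 19.2]
eef_rot: [-1.268, 1.113, -1.112]
contact_force: [0.3, -0.8, -0.9]
width: -0.2
```

Request:
apply_moves([
  [0,0,-0.004],
  [0,0,-0.004],
  [0,0,0],
  [0,0,0],
  [0,0,0],
], roll=[0,0,0,0,0])

```text
time: 8.82
position: [565.4, 57.5, 11.6]
eef_rot: [-1.268, 1.113, -1.113]
contact_force: [-0.3, -0.8, 0.6]
width: -0.1
```

```bash
python3 -c "
from look import *
tcpview('g10.png')"
```

```text
t 8.82 pos [565.4  57.5  11.6] yfing [-0.  0. -1.] jaw 0.13 F [-0.3 -0.8  0.6] w -0.1 q7 -0.57 q1 0.43
```

View pics/g10.png

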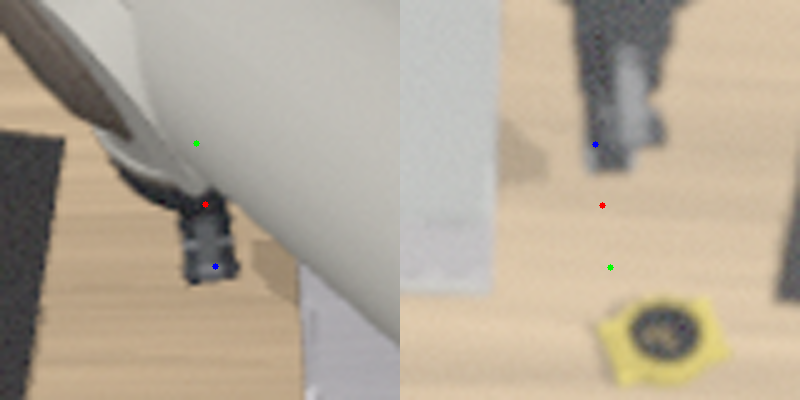

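Run:
```python
from look import *
p=np.array([565.4,57.5,11.6])
ct=proj("top",p)[0].astype(int)-40;cs=proj("scene",p)[0].astype(int)-40
for A,B in(((209,278),(612,168)),((209,240),(612,168)),((209,205),(612,168))):
  print(tri([("top",ct+np.array(A)/5),("scene",cs+np.array([B[0]-400,B[1]])/5)]))
a=[]
for f,c in(("_t.png",(260,170)),("_s.png",(300,170))):
    i=cv2.imread("pics/"+f)[c[1]:c[1]+70,c[0]:c[0]+50]; a.append(cv2.resize((255*(i/255.)**.6).astype(np.uint8),None,fx=8,fy=8,interpolation=cv2.INTER_CUBIC))
cv2.imwrite("pics/g11.png",np.hstack(a))
```

```text
(array([530.05054796,  59.08607581,  -9.96891157]), [np.float64(1.217133472143434), np.float64(1.4508979547525631)])
(array([546.01469119,  58.37826209,  10.42850419]), [np.float64(1.3371123565015435), np.float64(1.6028753180171644)])
(array([560.28959722,  57.74533367,  28.66800784]), [np.float64(1.447620129189622), np.float64(1.74437122721996)])
```

View pics/g11.png

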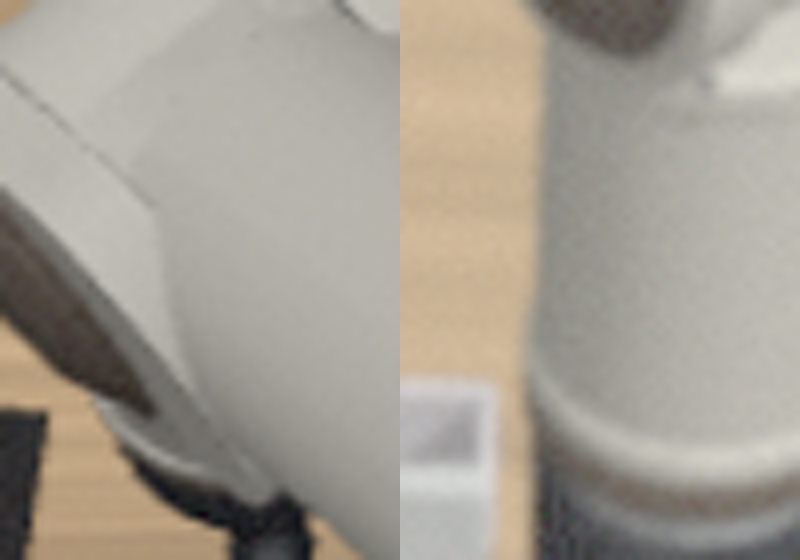

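Request:
apply_moves([
  [0,0,-0.004],
  [0,0,-0.003],
  [0,0,0],
  [0,0,0],
], roll=[0,0,0,0])

```text
time: 9.25
position: [565.1, 57.4, 4.2]
eef_rot: [-1.268, 1.113, -1.113]
contact_force: [0.4, -0.4, -1.0]
width: 0.4
```

Request:
apply_moves([
  [0,0,-0.002],
  [0,0,-0.001],
  [0,0,0],
  [0,0,0],
], roll=[0,0,0,0])

```text
time: 9.58
position: [565.3, 57.5, 1.5]
eef_rot: [-1.268, 1.113, -1.113]
contact_force: [0.2, -0.8, -1.0]
width: -0.3
```

Request:
apply_moves([
  [0,0,-0.002],
  [0,0,-0.001],
  [0,0,0],
  [0,0,0],
], roll=[0,0,0,0])

```text
time: 9.92
position: [565.3, 57.5, -1.5]
eef_rot: [-1.268, 1.113, -1.113]
contact_force: [-1.1, -0.5, 0.5]
width: 0.2
```

Request:
apply_moves([
  [0,0,-0.003],
  [0,0,-0.003],
  [0,0,0],
  [0,0,0],
], roll=[0,0,0,0])

```text
time: 10.25
position: [565.1, 57.4, -7.7]
eef_rot: [-1.268, 1.113, -1.113]
contact_force: [0.1, -0.1, -0.0]
width: -0.1
```

Request:
apply_moves([
  [0,0,-0.003],
  [0,0,-0.002],
  [0,0,0],
  [0,0,0],
], roll=[0,0,0,0])

```text
time: 10.58
position: [565.2, 57.5, -12.6]
eef_rot: [-1.268, 1.113, -1.113]
contact_force: [0.3, -0.7, 0.4]
width: 0.2
```

```bash
python3 -c "
from look import *
tcpview('g12.png')"
```

```text
t 10.58 pos [565.2  57.5 -12.6] yfing [-0.  0. -1.] jaw 0.13 F [ 0.3 -0.7  0.4] w 0.2 q7 -0.59 q1 0.41
```

View pics/g12.png

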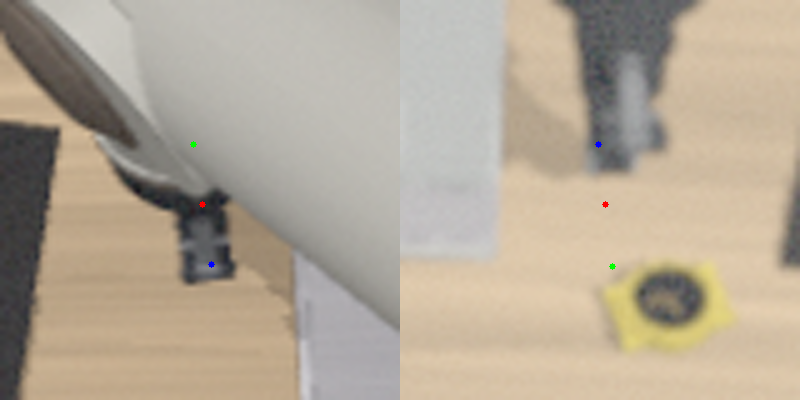

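Request:
apply_moves([
  [0,0,-0.002],
  [0,0,0],
  [0,0,0],
], roll=[0,0,0])

```text
time: 10.93
position: [565.3, 57.4, -14.5]
eef_rot: [-1.268, 1.113, -1.113]
contact_force: [0.2, 0.2, 0.6]
width: -0.0
```

Request:
apply_moves([
  [0,0,-0.002],
  [0,0,0],
  [0,0,0],
], roll=[0,0,0])

```text
time: 11.18
position: [565.3, 57.5, -16.5]
eef_rot: [-1.268, 1.113, -1.113]
contact_force: [-0.5, 0.8, 0.1]
width: -0.3
```

Request:
apply_moves([
  [0,0,-0.002],
  [0,0,0],
  [0,0,0],
], roll=[0,0,0])

```text
time: 11.43
position: [565.3, 57.4, -18.5]
eef_rot: [-1.268, 1.113, -1.113]
contact_force: [0.5, 0.3, -0.4]
width: -0.1
```

Request:
apply_moves([
  [0,0,-0.002],
  [0,0,0],
  [0,0,0],
], roll=[0,0,0])

```text
time: 11.68
position: [565.3, 57.4, -20.5]
eef_rot: [-1.268, 1.113, -1.113]
contact_force: [0.2, -1.2, 0.7]
width: 0.1
```

Request:
apply_moves([
  [0,0,-0.002],
  [0,0,0],
  [0,0,0],
], roll=[0,0,0])

```text
time: 11.93
position: [565.3, 57.4, -22.5]
eef_rot: [-1.268, 1.113, -1.113]
contact_force: [-0.1, 0.5, -1.3]
width: -0.0
```

```bash
python3 -c "
from look import *
tcpview('g13.png')"
```

```text
t 11.93 pos [565.3  57.4 -22.5] yfing [-0.  0. -1.] jaw 0.13 F [-0.1  0.5 -1.3] w -0.0 q7 -0.6 q1 0.4
```

View pics/g13.png

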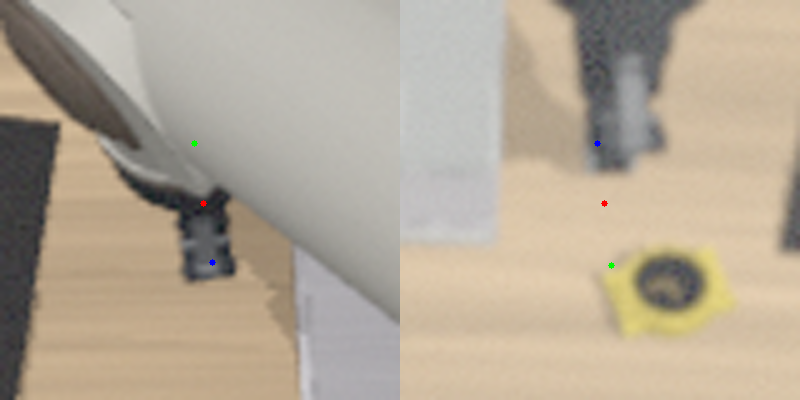

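Request:
apply_moves([
  [0,0,-0.002],
  [0,0,0],
  [0,0,0],
], roll=[0,0,0])

```text
time: 12.28
position: [565.3, 57.4, -24.5]
eef_rot: [-1.268, 1.113, -1.113]
contact_force: [-0.3, -0.7, 0.5]
width: -0.1
```

Request:
apply_moves([
  [0,0,-0.002],
  [0,0,0],
  [0,0,0],
], roll=[0,0,0])

```text
time: 12.53
position: [565.3, 57.4, -26.5]
eef_rot: [-1.268, 1.113, -1.113]
contact_force: [-0.1, -0.2, -0.2]
width: -0.2
```

Request:
apply_moves([
  [0,0,-0.002],
  [0,0,0],
  [0,0,0],
], roll=[0,0,0])

```text
time: 12.78
position: [565.7, 57.5, -27.4]
eef_rot: [-1.268, 1.112, -1.114]
contact_force: [-2.9, -1.2, 10.2]
width: -0.2
```

Request:
apply_moves([
  [0,0,-0.002],
  [0,0,0],
  [0,0,0],
], roll=[0,0,0])

```text
time: 13.03
position: [565.8, 57.5, -27.5]
eef_rot: [-1.269, 1.111, -1.115]
contact_force: [-9.1, -2.2, 27.6]
width: 0.1
```

Request:
apply_moves([
  [0,0,0.004],
  [0,0,0],
  [0,0,0],
], roll=[0,0,0])

```text
time: 13.28
position: [565.7, 57.4, -26.3]
eef_rot: [-1.267, 1.112, -1.113]
contact_force: [0.4, -0.0, 0.2]
width: 0.4
```

Run:
```python
from look import *
tcpview('g14.png',w=60,k=6)
p=np.array([565.3,57.4,-22.5])
cs=proj("scene",p)[0].astype(int)-40
for b in ((190,170),(232,170),(211,170)): print(onz("scene",cs+np.array(b)/5,4.8))
```

```text
t 13.28 pos [565.7  57.4 -26.3] yfing [ 0.001  0.    -1.   ] jaw 0.13 F [ 0.4 -0.   0.2] w 0.4 q7 -0.6 q1 0.39
[569.71133909  51.49325978   4.8       ]
[568.47995004  68.98209391   4.8       ]
[569.09576117  60.23602071   4.8       ]
```

View pics/g14.png

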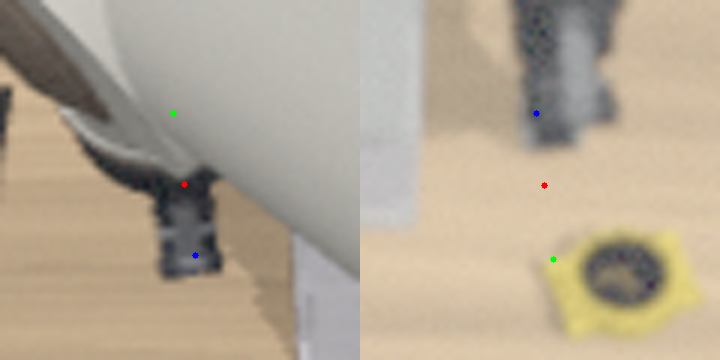

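Request:
apply_moves([
  [0,0,0.035],
  [0,0,0.035],
  [0,0.01,0.03],
  [0,0.03,0],
  [0,0.03,0],
], roll=[0,0,0,0,0], claw=0.064)

```text
time: 13.8
position: [567.5, 126.3, 75.3]
eef_rot: [-1.264, 1.114, -1.119]
contact_force: [0.2, 0.8, 0.1]
width: 60.6
```

Request:
apply_moves([
  [0,0.03,0],
  [0,0.03,0],
  [0.001,0.007,-0.02],
  [0,0,-0.03],
  [0,0,-0.02],
], roll=[0,0,0,0,0])

```text
time: 14.22
position: [565.5, 195.6, 1.5]
eef_rot: [-1.27, 1.112, -1.111]
contact_force: [-0.0, -1.2, -0.0]
width: 63.8
```

Run:
```python
from look import *
for c in ("scene",):
    tcpview('g15.png',w=80,k=5)
    for o in cases(c): print(c,o)
st()
```

```text
t 14.22 pos [565.5 195.6   1.5] yfing [-0.001  0.    -1.   ] jaw 0.132 F [-0.  -1.2 -0. ] w 63.8 q7 -0.79 q1 0.17
scene (0.81, 348, [574.9, 280.3], np.float64(-0.84), [21.5, 27.6], [574.4, 279.5])
scene (0.73, 344, [628.4, 84.3], np.float64(-0.91), [21.8, 24.8], [628.5, 84.7])
scene (0.6, 186, [567.2, 189.0], np.float64(0.22), [14.4, 31.6], [567.3, 190.4])
scene (0.58, 347, [574.6, 367.4], np.float64(-0.4), [20.9, 28.3], [574.7, 367.4])
t 14.37 pos [564.5 193.9   1.7] yfing [-0.004 -0.001 -1.   ] jaw 0.13 F [ 0.2  0.2 -0.2] w 64.0 q7 -0.78 q1 0.17
```

View pics/g15.png

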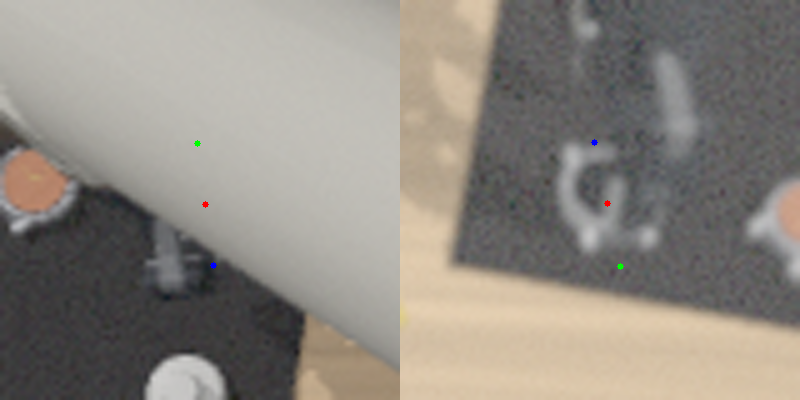

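Run:
```python
from look import *
a=[]
for f,c in(("_t.png",(205,215)),("_s.png",(375,245))):
    i=cv2.imread("pics/"+f)[c[1]:c[1]+70,c[0]:c[0]+55]; i=cv2.GaussianBlur(i,(0,0),.6).astype(float)
    a.append(cv2.resize((255*((i-8).clip(0,90)/90)**.6).astype(np.uint8),None,fx=7,fy=7,interpolation=cv2.INTER_CUBIC))
cv2.imwrite("pics/g16.png",np.hstack(a))
```

```text
(no output)
```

View pics/g16.png

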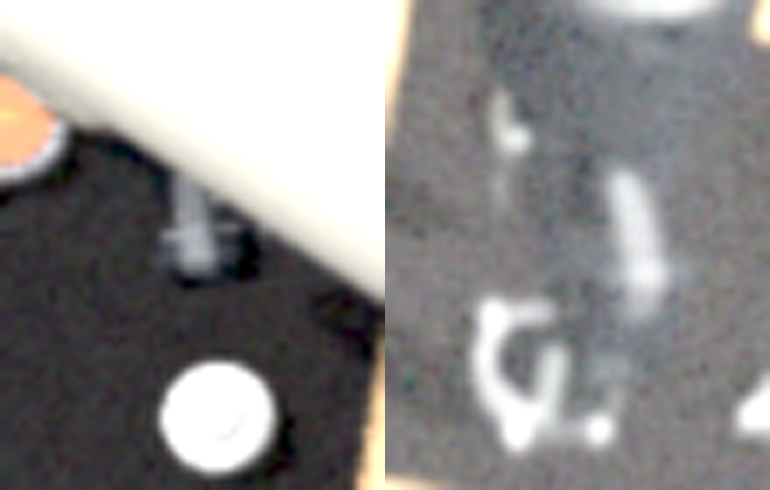

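Run:
```python
from look import *
p=np.array([564.5,193.9,1.7]); d=np.array([np.cos(.13),np.sin(.13),0])
for r in (0,4,8,12): print(r,proj("scene",p+d*38+[0,0,27.3+r]),proj("top",p-d*38+[0,0,27.3+r]))
print("obs scene 403.1,303.3")
for z in (28,32,36,40): print(z,onz("scene",(403.1,303.3),z), onz("top",(205+200/7,215+270/7),z))
```

```text
0 [[401.09037204 305.81970449]] [[240.36368754 249.41907555]]
4 [[401.35815141 304.64273797]] [[240.10728394 249.14484534]]
8 [[401.62731555 303.45968502]] [[239.84899192 248.86859542]]
12 [[401.89787521 302.27049833]] [[239.58879054 248.5903034 ]]
obs scene 403.1,303.3
28 [594.87365495 203.35792681  28.        ] [516.9730709  205.77172504  28.        ]
32 [597.85293472 202.66372599  32.        ] [516.31221222 205.07603868  32.        ]
36 [600.83221448 201.96952518  36.        ] [515.65135353 204.38035231  36.        ]
40 [603.81149424 201.27532436  40.        ] [514.99049485 203.68466595  40.        ]
```

Request:
apply_moves([
  [0.002,0,-0.008],
  [0,0,-0.008],
  [0,0,-0.004],
  [0,0,0],
  [0,0,0],
], roll=[0,0,0,0,0])

```text
time: 14.78
position: [568.5, 194.3, -16.2]
eef_rot: [-1.268, 1.113, -1.113]
contact_force: [0.5, -0.1, 1.2]
width: 64.1
```

Request:
apply_moves([
  [0,0,-0.003],
  [0,0,-0.002],
  [0,0,0],
  [0,0,0],
], roll=[0,0,0,0])

```text
time: 15.12
position: [568.4, 194.4, -21.4]
eef_rot: [-1.268, 1.113, -1.113]
contact_force: [-0.8, 0.9, 0.1]
width: 64.0
```

Run:
```python
from look import *
tcpview('g17.png',w=80,k=5,draw=False)
a=[]
for f,c in(("_t.png",(205,215)),("_s.png",(375,245))):
    i=cv2.imread("pics/"+f)[c[1]:c[1]+70,c[0]:c[0]+55]; i=cv2.GaussianBlur(i,(0,0),.6).astype(float)
    a.append(cv2.resize((255*((i-8).clip(0,90)/90)**.6).astype(np.uint8),None,fx=7,fy=7,interpolation=cv2.INTER_CUBIC))
cv2.imwrite("pics/g17.png",np.hstack(a))
```

```text
t 15.12 pos [568.4 194.4 -21.4] yfing [-0. -0. -1.] jaw 0.13 F [-0.8  0.9  0.1] w 64.0 q7 -0.8 q1 0.15
```

View pics/g17.png

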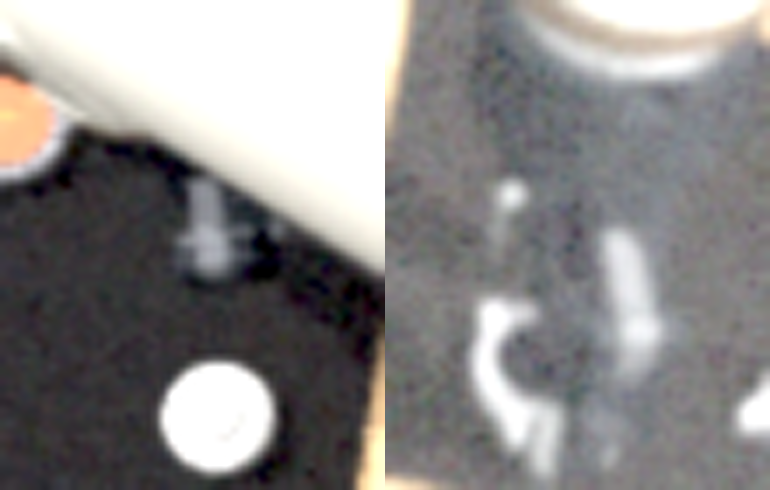

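Request:
apply_moves([
  [0,-0.004,-0.002],
  [0,0,-0.001],
  [0,0,0],
  [0,0,0],
], roll=[0,0,0,0])

```text
time: 15.55
position: [568.4, 190.2, -24.5]
eef_rot: [-1.268, 1.113, -1.113]
contact_force: [-0.2, -0.9, 0.1]
width: 64.0
```

Request:
apply_moves([
  [0,0,-0.002],
  [0,0,0],
  [0,0,0],
], roll=[0,0,0])

```text
time: 15.8
position: [568.3, 190.5, -26.5]
eef_rot: [-1.268, 1.113, -1.113]
contact_force: [-0.6, 0.2, -0.5]
width: 64.2
```

Request:
apply_moves([
  [0,0,-0.002],
  [0,0,0],
  [0,0,0],
], roll=[0,0,0])

```text
time: 16.05
position: [568.3, 190.4, -28.5]
eef_rot: [-1.268, 1.113, -1.113]
contact_force: [0.7, 0.5, -0.3]
width: 64.0
```

Request:
apply_moves([
  [0,0,-0.002],
  [0,0,0],
  [0,0,0],
], roll=[0,0,0])

```text
time: 16.3
position: [568.3, 190.4, -30.6]
eef_rot: [-1.268, 1.113, -1.113]
contact_force: [-0.6, 1.2, 0.3]
width: 63.9
```

Request:
apply_moves([
  [0,0,0.003],
  [0,0,0],
  [0,0,0],
  [0,0,0],
  [0,0,0],
], roll=[0,0,0,0,0], claw=0.052)

```text
time: 16.72
position: [568.5, 190.4, -27.4]
eef_rot: [-1.268, 1.113, -1.113]
contact_force: [1.1, 0.1, 0.7]
width: 52.2
```

Request:
apply_moves([
  [0,0,0],
  [0,0,0],
  [0,0,0],
  [0,0,0],
  [0,0,0],
], roll=[0,0,0,0,0], claw=0.03)

```text
time: 17.13
position: [568.7, 190.6, -26.9]
eef_rot: [-1.267, 1.112, -1.113]
contact_force: [-1.0, -0.1, 5.9]
width: 46.1
```

Request:
apply_moves([
  [0,0,0.005],
  [0,0,0.01],
  [0,0,0.02],
  [0,0,0.02],
  [0,0,0],
], roll=[0,0,0,0,0])

```text
time: 17.55
position: [570.9, 192.0, 31.8]
eef_rot: [-1.262, 1.11, -1.114]
contact_force: [0.4, 1.0, -0.6]
width: 46.0
```

```bash
cat >> look.py <<'E'
def dark(f,ct,cs,w=(55,70),k=7,hi=90,new=True):
    a=[]
    for n,c in(("top",ct),("scene",cs)):
        i=cap(n,"_%s.png"%n[0]); i=i[c[1]:c[1]+w[1],c[0]:c[0]+w[0]]; i=cv2.GaussianBlur(i,(0,0),.6).astype(float)
        a.append(cv2.resize((255*((i-8).clip(0,hi)/hi)**.6).astype(np.uint8),None,fx=k,fy=k,interpolation=cv2.INTER_CUBIC))
    cv2.imwrite("pics/"+f,np.hstack(a))
E
python3 -c "
from look import *
st(); dark('g18.png',(205,200),(375,240))"
```

```text
t 17.55 pos [570.9 192.   31.8] yfing [ 0.005  0.002 -1.   ] jaw 0.13 F [ 0.4  1.  -0.6] w 46.0 q7 -0.75 q1 0.2
```

View pics/g18.png

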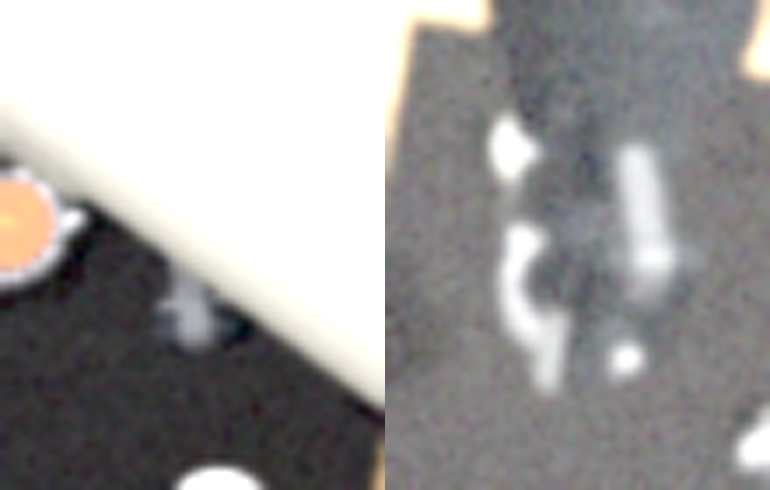

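Request:
apply_moves([
  [0,0,0.04],
  [-0.01,-0.02,0.03],
  [-0.015,-0.035,0.01],
  [-0.015,-0.035,0],
  [-0.01,-0.035,0],
], roll=[0,0,0,0,0])

```text
time: 18.07
position: [516.8, 64.5, 107.5]
eef_rot: [-1.27, 1.112, -1.112]
contact_force: [0.4, -0.9, -0.6]
width: 45.6
```

Request:
apply_moves([
  [-0.01,-0.035,0],
  [-0.01,-0.035,0],
  [-0.005,-0.035,0],
  [-0.005,-0.035,0],
  [0,-0.035,0],
], roll=[0,0,0,0,0])

```text
time: 18.48
position: [486.0, -111.3, 106.7]
eef_rot: [-1.27, 1.115, -1.112]
contact_force: [0.7, -0.4, -0.5]
width: 45.7
```

Request:
apply_moves([
  [0,-0.035,0],
  [0,-0.035,0],
  [0,-0.025,0],
  [0,0,0],
  [0,0,0],
], roll=[0,0,0,0,0])

```text
time: 18.9
position: [487.2, -206.3, 106.5]
eef_rot: [-1.266, 1.118, -1.115]
contact_force: [-0.2, 0.6, -0.3]
width: 45.8
```

```bash
python3 -c "
from look import *
st(); tcpview('g19.png',w=100,k=4,draw=False)"
```

```text
t 18.9 pos [ 487.2 -206.3  106.5] yfing [-0.002  0.001 -1.   ] jaw 0.126 F [-0.2  0.6 -0.3] w 45.8 q7 0.04 q1 1.04
t 18.9 pos [ 487.2 -206.3  106.5] yfing [-0.002  0.001 -1.   ] jaw 0.126 F [-0.2  0.6 -0.3] w 45.8 q7 0.04 q1 1.04
```

View pics/g19.png

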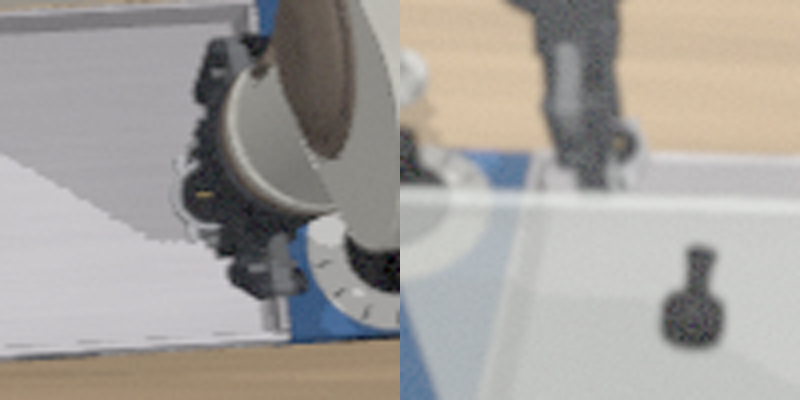

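Request:
apply_moves([
  [0,0.004,-0.035],
  [0,0,-0.035],
  [0,0,-0.025],
  [0,0,0],
  [0,0,0],
], roll=[0,0,0,0,0])

```text
time: 19.42
position: [487.6, -198.0, 11.9]
eef_rot: [-1.269, 1.113, -1.108]
contact_force: [0.6, -0.7, -0.0]
width: 46.2
```

Request:
apply_moves([
  [0,0,-0.01],
  [0,0,-0.005],
  [0,0,0],
  [0,0,0],
  [0,0,0],
], roll=[0,0,0,0,0])

```text
time: 19.83
position: [488.9, -200.9, -1.7]
eef_rot: [-1.268, 1.112, -1.114]
contact_force: [-0.5, 0.1, -0.7]
width: 45.5
```

Request:
apply_moves([
  [0,0,-0.002],
  [0,0,0],
  [0,0,0],
], roll=[0,0,0])

```text
time: 20.08
position: [488.4, -200.7, -4.3]
eef_rot: [-1.268, 1.113, -1.113]
contact_force: [0.4, -0.1, -0.1]
width: 45.6
```

Request:
apply_moves([
  [0,0,-0.002],
  [0,0,0],
  [0,0,0],
], roll=[0,0,0])

```text
time: 20.33
position: [488.3, -200.5, -6.5]
eef_rot: [-1.268, 1.113, -1.113]
contact_force: [-0.2, 0.4, -0.5]
width: 46.0
```

Request:
apply_moves([
  [0,0,-0.0015],
  [0,0,0],
  [0,0,0],
], roll=[0,0,0])

```text
time: 20.58
position: [488.3, -200.5, -8.0]
eef_rot: [-1.268, 1.113, -1.113]
contact_force: [0.1, 0.5, -0.7]
width: 45.5
```

Request:
apply_moves([
  [0,0,-0.0015],
  [0,0,0],
  [0,0,0],
], roll=[0,0,0])

```text
time: 20.83
position: [488.7, -200.6, -8.9]
eef_rot: [-1.268, 1.112, -1.113]
contact_force: [-1.4, 0.6, 5.2]
width: 46.2
```

```bash
python3 -c "
from look import *
st(); tcpview('g20.png',w=100,k=4,draw=False)"
```

```text
t 20.83 pos [ 488.7 -200.6   -8.9] yfing [ 0.    -0.001 -1.   ] jaw 0.13 F [-1.4  0.6  5.2] w 46.2 q7 -0.11 q1 0.91
t 20.83 pos [ 488.7 -200.6   -8.9] yfing [ 0.    -0.001 -1.   ] jaw 0.13 F [-1.4  0.6  5.2] w 46.2 q7 -0.11 q1 0.91
```

View pics/g20.png

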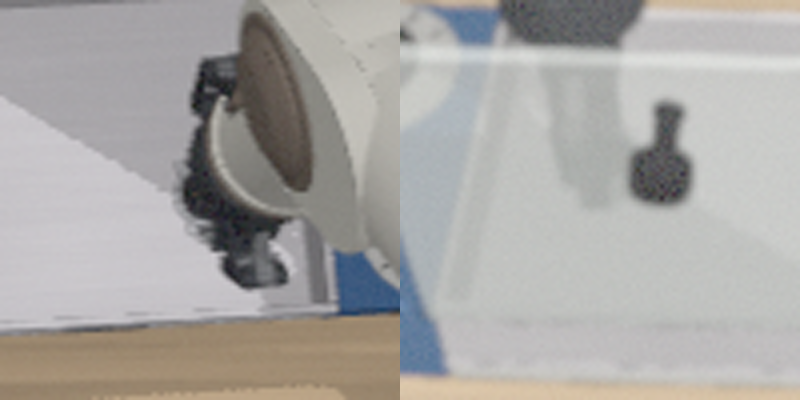

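Request:
apply_moves([
  [0,0,0.0005],
  [0,0,0],
  [0,0,0],
  [0,0,0],
  [0,0,0],
], roll=[0,0,0,0,0], claw=0.062)

```text
time: 21.35
position: [488.4, -200.6, -9.0]
eef_rot: [-1.268, 1.113, -1.113]
contact_force: [-0.5, -0.5, -0.1]
width: 62.0
```

Request:
apply_moves([
  [0,0,0.01],
  [0,0,0.03],
  [0,0,0.04],
  [0,0,0.04],
  [0,0.01,0.02],
], roll=[0,0,0,0,0])

```text
time: 21.77
position: [490.6, -192.4, 135.7]
eef_rot: [-1.266, 1.11, -1.118]
contact_force: [1.5, 0.4, -1.1]
width: 62.0
```

Request:
apply_moves([
  [0,0.038,0],
  [0,0.038,0],
  [0,0.038,0],
  [0.005,0.038,0],
  [0.01,0.038,0],
], roll=[-0.1,-0.11,-0.11,-0.11,-0.11])

```text
time: 22.18
position: [502.3, 0.7, 131.8]
eef_rot: [-0.984, 1.508, -1.51]
contact_force: [0.8, -0.3, 0.4]
width: 62.2
```

Request:
apply_moves([
  [0.01,0.038,0],
  [0.01,0.038,0],
  [0.01,0.038,0],
  [0.01,0.038,0],
  [0.01,0.038,0],
], roll=[-0.11,-0.11,-0.11,-0.1,-0.09])

```text
time: 22.6
position: [553.5, 191.5, 131.9]
eef_rot: [-0.611, 1.856, -1.856]
contact_force: [0.3, 0.0, -0.2]
width: 62.1
```

```bash
python3 -c "
from look import *
st()
for c in ('top','scene'):
  cap(c,'_%s.png'%c[0])
  for o in cases(c): print(c,o)
i=cv2.imread('pics/_t.png');j=cv2.imread('pics/_s.png')
cv2.imwrite('pics/g21.png',np.vstack([cv2.resize(i[150:310,140:500],(800,356)),cv2.resize(j[200:320,90:520],(800,223))]))
"
```

```text
t 22.6 pos [553.5 191.5 131.9] yfing [ 0.  0. -1.] jaw -0.935 F [ 0.3  0.  -0.2] w 62.1 q7 -1.64 q1 0.15
top (0.62, 248, [628.6, 85.1], np.float64(-1.47), [21.5, 25.4], [628.4, 84.6])
top (0.61, 271, [491.7, -197.6], np.float64(0.21), [21.7, 25.8], [492.3, -196.4])
top (0.54, 243, [577.3, 366.4], np.float64(-0.25), [20.6, 24.6], [576.6, 366.2])
scene (0.83, 349, [574.5, 280.5], np.float64(-0.77), [21.1, 28.3], [574.0, 280.5])
scene (0.66, 324, [575.9, 365.4], np.float64(-0.44), [19.3, 28.4], [575.4, 365.3])
scene (0.63, 329, [628.2, 84.1], np.float64(-1.25), [20.9, 24.7], [627.4, 83.8])
```

View pics/g21.png

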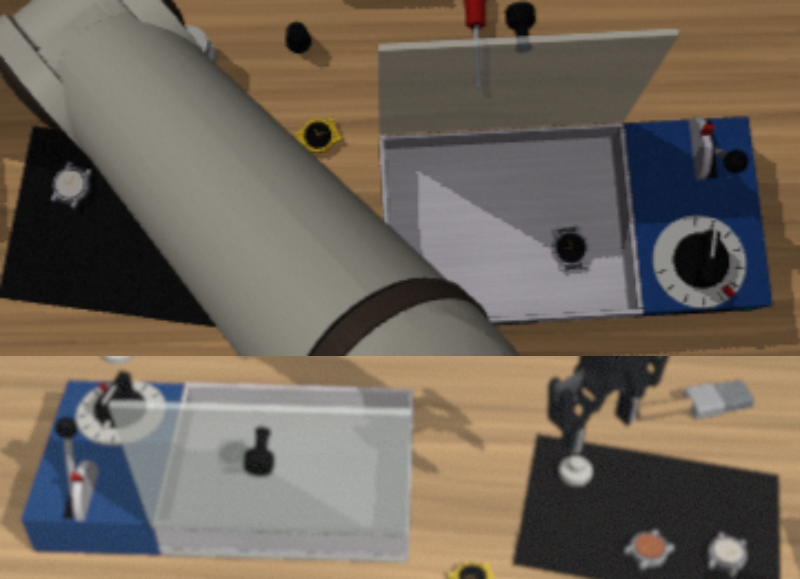

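Request:
apply_moves([
  [0.005,0.025,-0.02],
  [0.006,0.025,-0.03],
  [0.006,0.025,-0.03],
  [0.005,0.008,-0.03],
  [0,0,0],
], roll=[0,0,0,0,0])

```text
time: 23.22
position: [571.6, 271.1, 15.2]
eef_rot: [-0.626, 1.856, -1.855]
contact_force: [-1.4, -1.8, -0.5]
width: 62.0
```

Request:
apply_moves([
  [0,0,-0.02],
  [0,0,-0.01],
  [0,0,0],
  [0,0,0],
  [0,0,0],
], roll=[0,0,0,0,0])

```text
time: 23.63
position: [576.5, 271.7, -7.3]
eef_rot: [-0.612, 1.853, -1.854]
contact_force: [0.5, 0.1, 0.4]
width: 61.9
```

```bash
python3 -c "
from look import *
st(); dark('g22.png',(170,200),(410,245),hi=150)"
```

```text
t 23.63 pos [576.5 271.7  -7.3] yfing [ 0.002  0.    -1.   ] jaw -0.931 F [0.5 0.1 0.4] w 61.9 q7 -1.84 q1 -0.07
```

View pics/g22.png

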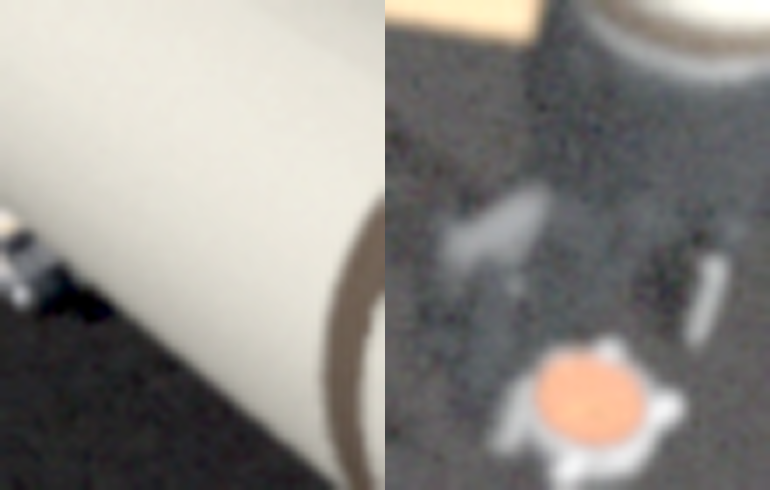

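```bash
python3 -c "
from look import *
print(onz('scene',(439.6,299.3),25.5), onz('scene',(410+(590-385)/7,245+398/7),13))
print(onz('scene',(410+(490-385)/7,245+420/7),25.5), onz('scene',(410+(695-385)/7,245+345/7),25.5))"
```

```text
[577.67475653 278.89238021  25.5       ] [574.79157903 280.80494851  13.        ]
[594.1667935  247.94366311  25.5       ] [562.65330699 310.38174851  25.5       ]
```

Request:
apply_moves([
  [-0.002,0.002,-0.01],
  [0,0,-0.006],
  [0,0,-0.002],
  [0,0,0],
  [0,0,0],
], roll=[0,0,0,0,0])

```text
time: 24.15
position: [573.0, 274.4, -27.4]
eef_rot: [-0.616, 1.853, -1.854]
contact_force: [-0.2, -0.5, 0.2]
width: 62.1
```

```bash
python3 -c "
from look import *
st(); dark('g23.png',(170,200),(410,245),hi=150)"
```

```text
t 24.15 pos [573.  274.4 -27.4] yfing [-0.001 -0.    -1.   ] jaw -0.93 F [-0.2 -0.5  0.2] w 62.1 q7 -1.85 q1 -0.09
```

View pics/g23.png

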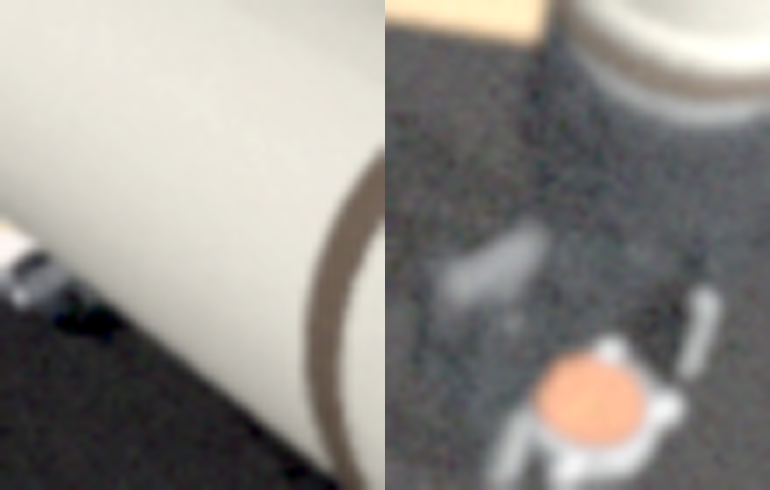

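Request:
apply_moves([
  [0,0,0],
  [0,0,0],
  [0,0,0],
  [0,0,0],
  [0,0,0],
], roll=[0,0,0,0,0], claw=0.03)

```text
time: 24.67
position: [573.9, 274.9, -26.2]
eef_rot: [-0.614, 1.853, -1.853]
contact_force: [-0.7, -0.2, 4.2]
width: 46.2
```

Request:
apply_moves([
  [0,0,0.005],
  [0,0,0.01],
  [0,0,0.02],
  [0,0,0.025],
  [0,0,0],
], roll=[0,0,0,0,0])

```text
time: 25.08
position: [576.2, 276.4, 38.1]
eef_rot: [-0.608, 1.852, -1.85]
contact_force: [1.7, 0.8, 0.5]
width: 46.0
```

```bash
python3 -c "
from look import *
st(); dark('g24.png',(170,200),(410,235),hi=150)"
```

```text
t 25.08 pos [576.2 276.4  38.1] yfing [ 0.006  0.003 -1.   ] jaw -0.93 F [1.7 0.8 0.5] w 46.0 q7 -1.81 q1 -0.05
```

View pics/g24.png

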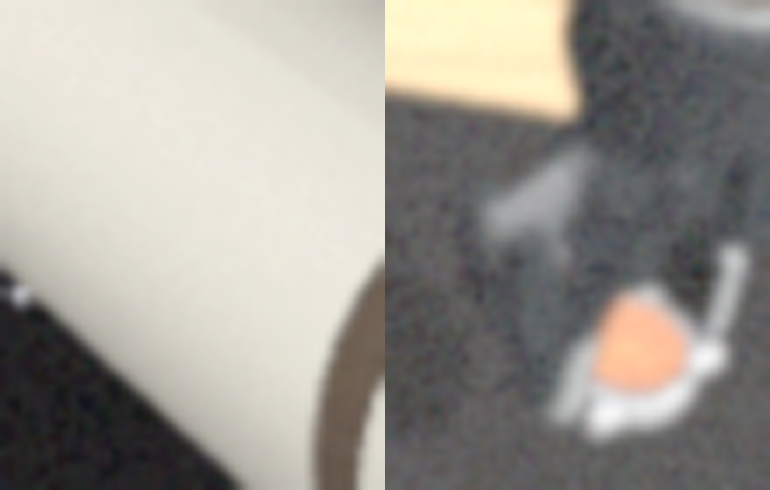

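Request:
apply_moves([
  [0,0,0.035],
  [-0.01,-0.02,0.035],
  [-0.01,-0.035,0],
  [-0.01,-0.035,0],
  [-0.01,-0.035,0],
], roll=[0,0,0.1,0.1,0.1])

```text
time: 25.6
position: [532.4, 148.1, 102.8]
eef_rot: [-0.847, 1.652, -1.653]
contact_force: [1.2, -0.9, 0.4]
width: 46.1
```

Request:
apply_moves([
  [-0.01,-0.035,0],
  [-0.01,-0.035,0],
  [-0.01,-0.035,0],
  [-0.01,-0.035,0],
  [-0.008,-0.035,0],
], roll=[0.1,0.1,0.1,0.1,0.1])

```text
time: 26.02
position: [483.3, -27.3, 102.2]
eef_rot: [-1.149, 1.302, -1.3]
contact_force: [-0.2, -0.7, -0.5]
width: 45.9
```

Request:
apply_moves([
  [0,-0.035,0],
  [0,-0.035,0],
  [0,-0.035,0],
  [0,0,-0.01],
  [0,0,-0.02],
], roll=[0.1,0.06,0,0,0])

```text
time: 26.43
position: [486.1, -134.4, 73.3]
eef_rot: [-1.22, 1.19, -1.194]
contact_force: [0.5, 0.6, -0.6]
width: 46.1
```

```bash
python3 -c "
from look import *
tcpview('g25.png',w=100,k=4,draw=False)"
```

```text
t 26.43 pos [ 486.1 -134.4   73.3] yfing [ 0.002 -0.002 -1.   ] jaw 0.023 F [ 0.5  0.6 -0.6] w 46.1 q7 -0.26 q1 0.92
```

View pics/g25.png

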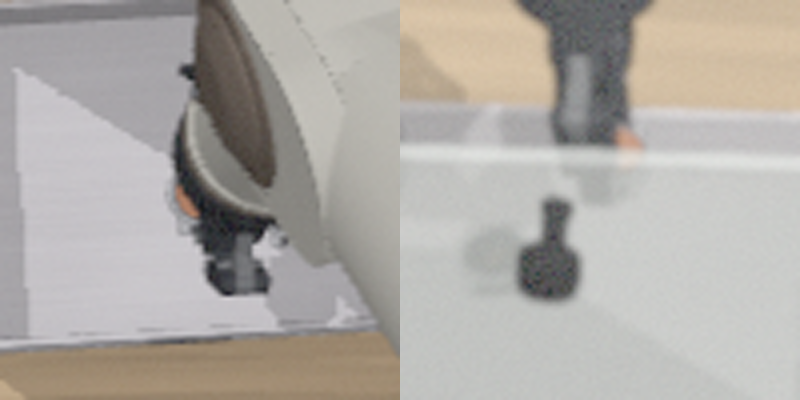

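Request:
apply_moves([
  [0,0.006,-0.03],
  [0,0,-0.03],
  [0,0,-0.015],
  [0,0,0],
  [0,0,0],
], roll=[0,0,0,0,0])

```text
time: 26.95
position: [484.8, -123.3, -2.1]
eef_rot: [-1.225, 1.188, -1.184]
contact_force: [0.2, -0.7, -0.5]
width: 45.7
```

Request:
apply_moves([
  [0,0,-0.003],
  [0,0,-0.001],
  [0,0,0],
  [0,0,0],
], roll=[0,0,0,0])

```text
time: 27.28
position: [486.1, -124.9, -5.1]
eef_rot: [-1.223, 1.186, -1.188]
contact_force: [0.2, -0.2, -0.8]
width: 45.7
```

Request:
apply_moves([
  [0,0,-0.0015],
  [0,0,0],
  [0,0,0],
], roll=[0,0,0])

```text
time: 27.53
position: [485.4, -124.7, -7.3]
eef_rot: [-1.223, 1.187, -1.187]
contact_force: [-0.3, 0.5, -0.5]
width: 45.4
```

Request:
apply_moves([
  [0,0,-0.0015],
  [0,0,0],
  [0,0,0],
], roll=[0,0,0])

```text
time: 27.78
position: [485.7, -124.7, -8.3]
eef_rot: [-1.224, 1.186, -1.188]
contact_force: [-1.8, -0.0, 6.8]
width: 46.1
```

Request:
apply_moves([
  [0,0,-0.001],
  [0,0,0],
  [0,0,0],
], roll=[0,0,0])

```text
time: 28.03
position: [485.7, -124.7, -8.4]
eef_rot: [-1.225, 1.186, -1.188]
contact_force: [-5.0, -0.4, 19.2]
width: 45.8
```

Contact with the floor, so I release and go for the white case (jaw −0.40).

Request:
apply_moves([
  [0,0,0.0015],
  [0,0,0],
  [0,0,0],
  [0,0,0],
  [0,0,0],
], roll=[0,0,0,0,0], claw=0.062)

```text
time: 28.45
position: [485.2, -124.5, -8.7]
eef_rot: [-1.223, 1.188, -1.187]
contact_force: [-0.6, -0.1, 0.7]
width: 62.3
```

Request:
apply_moves([
  [0,0,0.01],
  [0,0,0.03],
  [0,0,0.04],
  [0,0,0.04],
  [0,0.01,0.01],
], roll=[0,0,0,0,0])

```text
time: 28.87
position: [488.8, -116.1, 127.1]
eef_rot: [-1.219, 1.182, -1.194]
contact_force: [0.4, -0.1, -0.2]
width: 61.8
```

Request:
apply_moves([
  [0.002,0.038,0],
  [0.005,0.038,0],
  [0.005,0.038,0],
  [0.005,0.038,0],
  [0.005,0.038,0],
], roll=[-0.08,-0.08,-0.08,-0.08,-0.1])

```text
time: 29.28
position: [507.2, 77.1, 122.2]
eef_rot: [-0.996, 1.493, -1.494]
contact_force: [0.2, -0.4, -0.7]
width: 61.9
```

Request:
apply_moves([
  [0.01,0.038,0],
  [0.01,0.038,0],
  [0.01,0.038,0],
  [0.01,0.038,0],
  [0.01,0.038,0],
], roll=[0,0,0,0,0])

```text
time: 29.7
position: [557.3, 267.4, 121.9]
eef_rot: [-0.999, 1.49, -1.49]
contact_force: [1.2, 0.5, -0.4]
width: 61.9
```

Request:
apply_moves([
  [0.01,0.038,0],
  [0.01,0.038,0],
  [0,0.02,0],
  [0,0,0],
  [0,0,0],
], roll=[0,0,0,0,0])

```text
time: 30.12
position: [575.9, 363.6, 121.6]
eef_rot: [-1.002, 1.489, -1.487]
contact_force: [-0.2, -1.1, -0.5]
width: 62.2
```

```bash
python3 -c "
from look import *
st()
for c in ('top','scene'):
  cap(c,'_%s.png'%c[0])
  for o in cases(c): print(c,o)
i=cv2.imread('pics/_t.png');j=cv2.imread('pics/_s.png')
cv2.imwrite('pics/g26.png',np.vstack([cv2.resize(i[150:310,140:500],(800,356)),cv2.resize(j[200:320,90:520],(800,223))]))
"
```

```text
t 30.12 pos [575.9 363.6 121.6] yfing [-0.001  0.001 -1.   ] jaw -0.386 F [-0.2 -1.1 -0.5] w 62.2 q7 -1.38 q1 -0.09
top (0.75, 260, [491.1, -196.9], np.float64(0.08), [20.6, 26.1], [491.1, -197.5])
top (0.65, 249, [629.0, 86.0], np.float64(-1.29), [21.5, 25.3], [628.6, 85.5])
top (0.57, 92, [591.0, -391.2], np.float64(1.06), [11.5, 18.8], [589.9, -388.4])
top (0.41, 55, [503.6, -129.3], np.float64(0.76), [7.8, 17.7], [504.6, -130.6])
scene (0.79, 325, [628.2, 84.4], np.float64(-1.08), [21.1, 24.2], [627.3, 84.6])
scene (0.65, 336, [575.9, 366.3], np.float64(-0.4), [20.3, 28.1], [575.7, 366.3])
```

View pics/g26.png

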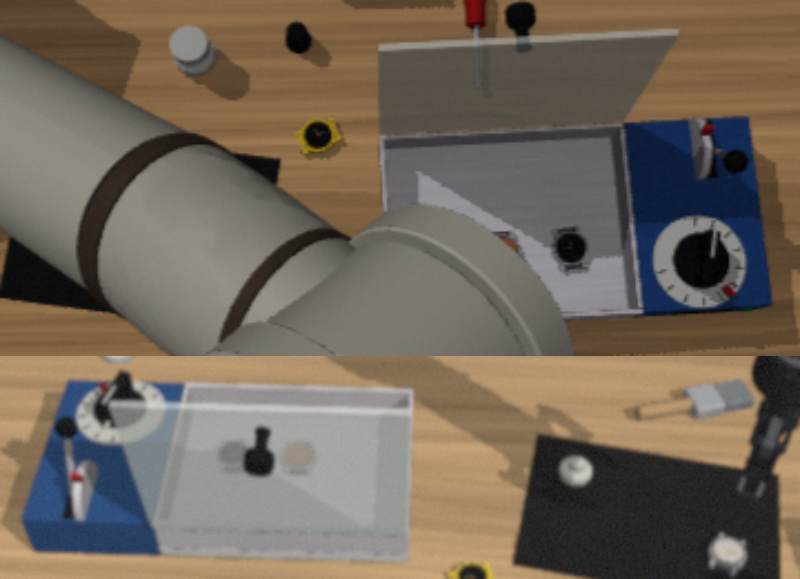

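Request:
apply_moves([
  [-0.001,-0.004,-0.035],
  [0,0,-0.035],
  [0,0,-0.035],
  [0,0,-0.02],
  [0,0,0],
], roll=[0,0,0,0,0])

```text
time: 30.73
position: [573.8, 352.3, -8.8]
eef_rot: [-1.007, 1.493, -1.495]
contact_force: [-1.2, -0.4, -0.0]
width: 61.9
```

Request:
apply_moves([
  [0,0,0],
  [0,0,0],
  [0,0,0],
], roll=[0,0,0])

```text
time: 30.98
position: [578.1, 358.3, -0.8]
eef_rot: [-0.994, 1.49, -1.49]
contact_force: [-0.1, 0.4, 0.5]
width: 62.5
```

```bash
python3 -c "
from look import *
st(); dark('g27.png',(140,200),(450,250),hi=170)"
```

```text
t 30.98 pos [578.1 358.3  -0.8] yfing [ 0.003  0.002 -1.   ] jaw -0.391 F [-0.1  0.4  0.5] w 62.5 q7 -1.45 q1 -0.13
```

View pics/g27.png

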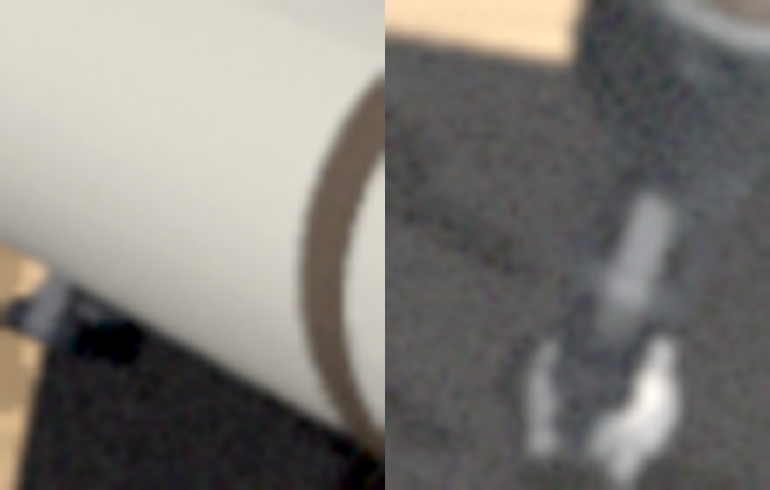

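```bash
python3 -c "
from look import *
print(onz('scene',(477.1,314.3),32)); d=np.array([np.cos(.39),-np.sin(.39)]); print(np.array([578.1,358.3])+d*37)"
```

```text
[614.62575063 348.56273179  32.        ]
[612.32163521 344.23302864]
```

Request:
apply_moves([
  [-0.002,0.003,-0.01],
  [0,0,-0.01],
  [0,0,-0.003],
  [0,0,0],
  [0,0,0],
], roll=[0,0,0,0,0])

```text
time: 31.5
position: [573.8, 360.2, -27.3]
eef_rot: [-1.0, 1.491, -1.49]
contact_force: [0.8, -0.8, -0.1]
width: 62.1
```

```bash
python3 -c "
from look import *
st(); dark('g28.png',(140,200),(450,250),hi=170)"
```

```text
t 31.5 pos [573.8 360.2 -27.3] yfing [-0.001 -0.001 -1.   ] jaw -0.39 F [ 0.8 -0.8 -0.1] w 62.1 q7 -1.47 q1 -0.15
```

View pics/g28.png

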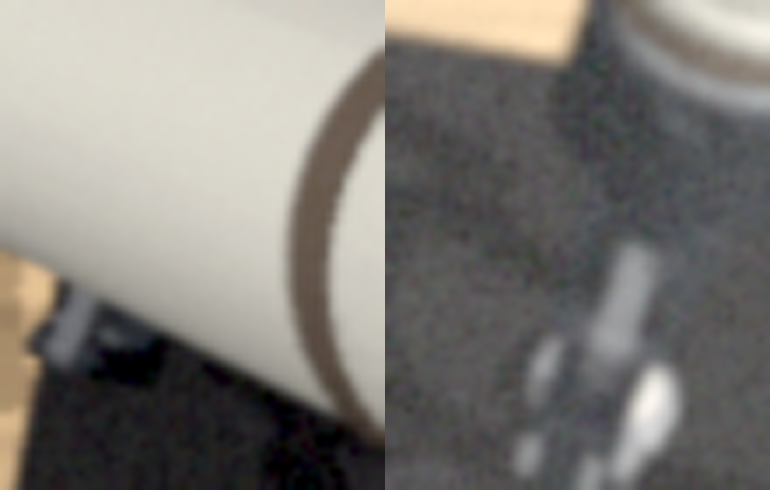

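Request:
apply_moves([
  [0,0,0],
  [0,0,0],
  [0,0,0],
  [0,0,0],
  [0,0,0],
], roll=[0,0,0,0,0], claw=0.03)

```text
time: 32.02
position: [574.9, 360.9, -25.7]
eef_rot: [-0.997, 1.49, -1.49]
contact_force: [-1.1, -0.4, 4.8]
width: 46.0
```

Request:
apply_moves([
  [0,0,0.005],
  [0,0,0.01],
  [0,0,0.02],
  [0,0,0.025],
  [0,0,0],
], roll=[0,0,0,0,0])

```text
time: 32.43
position: [576.8, 362.8, 39.0]
eef_rot: [-0.991, 1.489, -1.488]
contact_force: [1.2, 1.2, 0.7]
width: 45.7
```

```bash
python3 -c "
from look import *
st(); dark('g29.png',(140,200),(450,240),hi=170)"
```

```text
t 32.43 pos [576.8 362.8  39. ] yfing [ 0.006  0.004 -1.   ] jaw -0.39 F [1.2 1.2 0.7] w 45.7 q7 -1.43 q1 -0.12
```

View pics/g29.png

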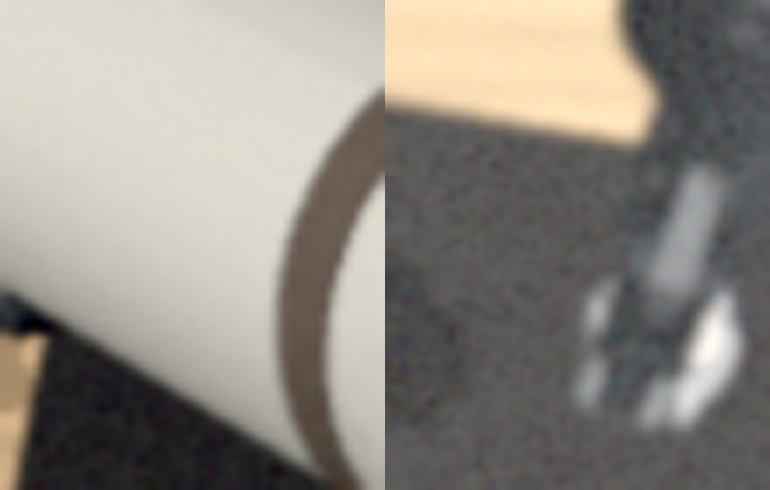

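Request:
apply_moves([
  [0,0,0.035],
  [-0.01,-0.02,0.035],
  [-0.01,-0.035,0],
  [-0.01,-0.035,0],
  [-0.01,-0.035,0],
], roll=[0,0,0.1,0.1,0.1])

```text
time: 32.95
position: [533.3, 234.1, 103.2]
eef_rot: [-1.169, 1.27, -1.271]
contact_force: [1.6, -0.5, -0.4]
width: 45.8
```

Request:
apply_moves([
  [-0.01,-0.038,0],
  [-0.01,-0.038,0],
  [-0.01,-0.038,0],
  [-0.01,-0.038,0],
  [-0.008,-0.038,0],
], roll=[0.1,0.02,0,0,0])

```text
time: 33.37
position: [484.2, 43.3, 102.6]
eef_rot: [-1.225, 1.189, -1.186]
contact_force: [-0.1, -0.8, -0.2]
width: 45.8
```

Request:
apply_moves([
  [0,-0.035,0],
  [0,-0.035,0],
  [0,-0.03,0],
  [0,0,0],
  [0,0,0],
], roll=[0,0,0,0,0])

```text
time: 33.78
position: [485.3, -57.2, 102.7]
eef_rot: [-1.222, 1.193, -1.19]
contact_force: [0.6, -0.1, -0.2]
width: 45.8
```

```bash
python3 -c "
from look import *
tcpview('g30.png',w=100,k=4,draw=False)"
```

```text
t 33.78 pos [485.3 -57.2 102.7] yfing [-0.002 -0.    -1.   ] jaw 0.025 F [ 0.6 -0.1 -0.2] w 45.8 q7 -0.39 q1 0.85
```

View pics/g30.png

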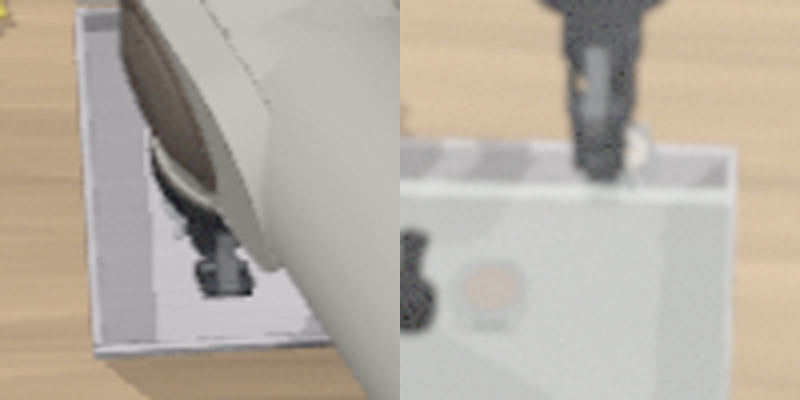

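Request:
apply_moves([
  [0,0.004,-0.035],
  [0,0,-0.035],
  [0,0,-0.025],
  [0,0,-0.005],
  [0,0,0],
], roll=[0,0,0,0,0])

```text
time: 34.3
position: [484.7, -48.3, 2.3]
eef_rot: [-1.226, 1.188, -1.182]
contact_force: [-0.2, 0.2, 0.3]
width: 46.0
```

Request:
apply_moves([
  [0,0,-0.004],
  [0,0,0],
  [0,0,0],
  [0,0,0],
], roll=[0,0,0,0])

```text
time: 34.63
position: [487.5, -50.7, 0.8]
eef_rot: [-1.222, 1.185, -1.189]
contact_force: [0.7, 0.0, -0.6]
width: 46.0
```

Request:
apply_moves([
  [0,0,-0.004],
  [0,0,-0.003],
  [0,0,0],
  [0,0,0],
], roll=[0,0,0,0])

```text
time: 34.97
position: [486.3, -50.7, -7.5]
eef_rot: [-1.223, 1.187, -1.187]
contact_force: [-0.4, -0.4, -0.7]
width: 46.1
```

Request:
apply_moves([
  [0,0,-0.0015],
  [0,0,0],
  [0,0,0],
], roll=[0,0,0])

```text
time: 35.22
position: [486.4, -50.7, -7.8]
eef_rot: [-1.225, 1.186, -1.188]
contact_force: [-4.8, -1.6, 15.2]
width: 45.9
```

Request:
apply_moves([
  [0,0,-0.001],
  [0,0,0],
  [0,0,0],
], roll=[0,0,0])

```text
time: 35.47
position: [486.4, -50.7, -7.9]
eef_rot: [-1.226, 1.186, -1.189]
contact_force: [-8.5, -1.4, 27.7]
width: 45.8
```

Request:
apply_moves([
  [0,0,0.002],
  [0,0,0],
  [0,0,0],
  [0,0,0],
  [0,0,0],
], roll=[0,0,0,0,0], claw=0.062)

```text
time: 35.88
position: [486.2, -50.5, -8.2]
eef_rot: [-1.223, 1.188, -1.187]
contact_force: [-0.4, -0.0, 0.5]
width: 61.7
```

Request:
apply_moves([
  [0,0,0.01],
  [0,0,0.03],
  [0,0,0.04],
  [0,0,0.04],
  [0,0.01,0.02],
], roll=[0,0,0,0,0])

```text
time: 36.3
position: [488.2, -41.5, 136.1]
eef_rot: [-1.221, 1.185, -1.191]
contact_force: [0.8, -0.6, 0.2]
width: 61.8
```

Request:
apply_moves([
  [-0.01,0.038,0],
  [-0.01,0.038,0],
  [-0.01,0.038,0],
  [-0.01,0.038,0],
  [-0.01,0.038,0],
], roll=[0,0,0,0,0], claw=0)

```text
time: 36.72
position: [435.7, 150.8, 132.8]
eef_rot: [-1.223, 1.187, -1.188]
contact_force: [0.4, -0.5, -1.1]
width: 1.0
```

Request:
apply_moves([
  [0,0.038,0],
  [0,0.038,0],
  [0,0.038,0],
  [0,0.038,0],
  [0,0.038,0],
], roll=[0,0,0,0,0])

```text
time: 37.13
position: [436.0, 341.2, 132.5]
eef_rot: [-1.223, 1.187, -1.187]
contact_force: [0.1, 0.3, 0.2]
width: 0.0
```

```bash
python3 -c "
from look import *
st()
for c in ('top','scene'):
  cap(c,'_%s.png'%c[0])
  for o in cases(c): print(c,o)
i=cv2.imread('pics/_t.png');j=cv2.imread('pics/_s.png')
cv2.imwrite('pics/g31.png',np.vstack([cv2.resize(i[150:310,140:500],(800,356)),cv2.resize(j[200:320,90:520],(800,223))]))
"
```

```text
t 37.13 pos [436.  341.2 132.5] yfing [-0. -0. -1.] jaw 0.03 F [0.1 0.3 0.2] w 0.0 q7 -1.14 q1 0.02
top (0.8, 237, [489.4, -45.5], np.float64(0.01), [19.2, 25.3], [490.7, -45.0])
top (0.73, 235, [491.4, -198.4], np.float64(0.04), [19.5, 24.8], [492.3, -198.9])
top (0.72, 259, [489.1, -121.2], np.float64(0.01), [20.2, 26.6], [490.2, -121.7])
top (0.5, 273, [628.2, 86.1], np.float64(-1.19), [22.4, 26.7], [628.3, 85.9])
scene (0.67, 287, [741.8, 107.4], np.float64(-0.1), [15.6, 23.5], [740.4, 106.7])
```

View pics/g31.png

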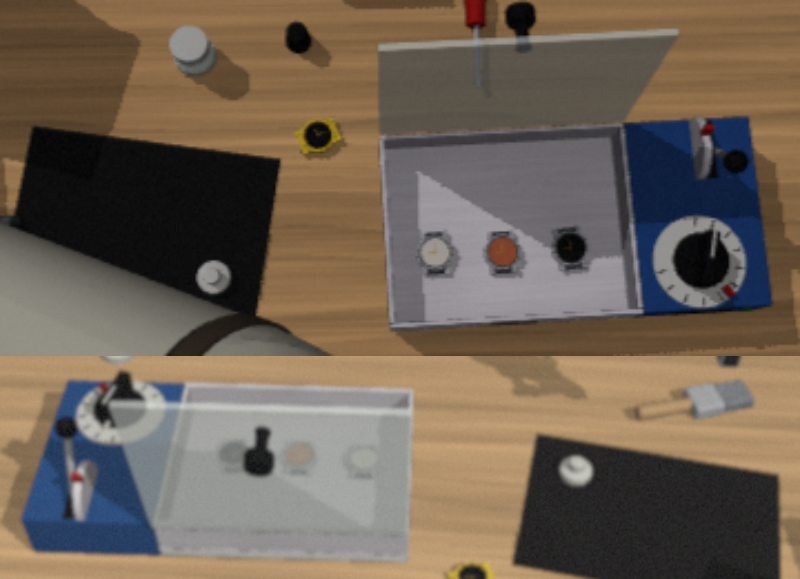

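Request:
apply_moves([
  [0.03,-0.02,0.02],
  [0.03,-0.02,0.02],
  [0.03,-0.02,0.02],
  [0.03,-0.02,0.02],
  [0.03,-0.02,0.02],
], roll=[0,0,0,0,0])

```text
time: 37.75
position: [587.7, 235.3, 233.2]
eef_rot: [-1.223, 1.189, -1.19]
contact_force: [0.7, -0.0, -0.1]
width: 0.1
```

Request:
apply_moves([
  [0.03,-0.02,0],
  [0.03,-0.02,0],
  [0.03,-0.02,0],
  [0.03,-0.02,0],
  [0.03,-0.02,0],
], roll=[0,0,0,0,0])

```text
time: 38.17
position: [737.4, 134.7, 232.1]
eef_rot: [-1.224, 1.189, -1.19]
contact_force: [1.3, -0.3, 0.8]
width: 0.0
```

```bash
python3 -c "
from look import *
st()
for c in ('top','scene'):
  cap(c,'_%s.png'%c[0])
i=cv2.imread('pics/_t.png');j=cv2.imread('pics/_s.png')
cv2.imwrite('pics/g32.png',np.hstack([cv2.resize(i,(400,300)),cv2.resize(j,(400,300))]))
"
```

```text
t 38.17 pos [737.4 134.7 232.1] yfing [-0.001 -0.001 -1.   ] jaw 0.027 F [ 1.3 -0.3  0.8] w 0.0 q7 -0.54 q1 0.26
```

View pics/g32.png

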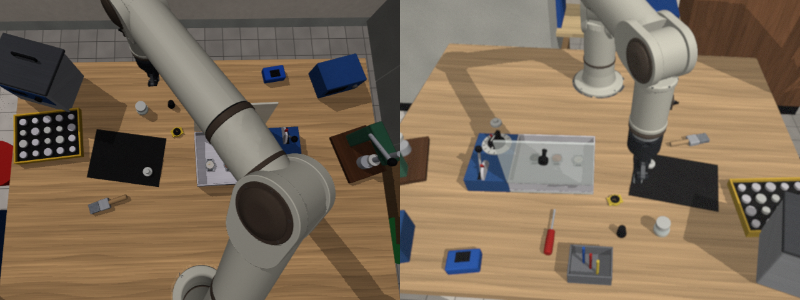

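Request:
apply_moves([
  [0,-0.035,0],
  [0,-0.035,0],
  [0,-0.035,0],
  [0,-0.035,0],
  [0,-0.035,-0.01],
], roll=[0,0,0,0,0])

```text
time: 38.68
position: [736.3, -39.0, 224.4]
eef_rot: [-1.221, 1.186, -1.19]
contact_force: [0.9, 0.2, 0.4]
width: 0.0
```

Request:
apply_moves([
  [-0.01,-0.01,-0.005],
  [-0.01,0,0],
  [-0.01,0,0],
  [0,0,0],
  [0,0,0],
], roll=[0,0,0,0,0])

```text
time: 39.1
position: [705.6, -47.3, 217.5]
eef_rot: [-1.223, 1.188, -1.189]
contact_force: [1.0, -0.3, -0.3]
width: -0.2
```

```bash
python3 -c "
from look import *
st()
for c in ('top','scene'):
  cap(c,'_%s.png'%c[0])
i=cv2.imread('pics/_t.png');j=cv2.imread('pics/_s.png')
cv2.imwrite('pics/g33.png',np.hstack([cv2.resize(i[50:310,200:500],(400,347)),cv2.resize(j[50:310,90:390],(400,347))]))
"
```

```text
t 39.1 pos [705.6 -47.3 217.5] yfing [-0.    -0.001 -1.   ] jaw 0.028 F [ 1.  -0.3 -0.3] w -0.2 q7 -0.32 q1 0.57
```

View pics/g33.png

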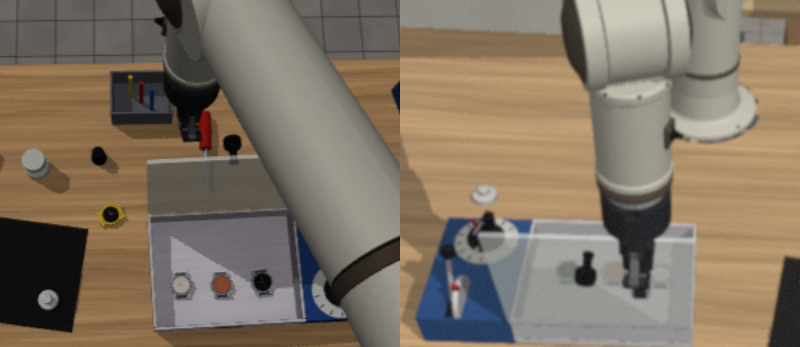

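Request:
apply_moves([
  [-0.012,0,0],
  [-0.012,0,0],
  [-0.008,0,0],
  [0,0,0],
  [0,0,0],
], roll=[0,0,0,0,0])

```text
time: 39.62
position: [674.7, -45.7, 217.4]
eef_rot: [-1.223, 1.186, -1.188]
contact_force: [-0.1, 0.7, -0.0]
width: -0.3
```

Request:
apply_moves([
  [-0.006,0,0],
  [-0.006,0,0],
  [-0.006,0,0],
  [0,0,0],
], roll=[0,0,0,0])

```text
time: 39.95
position: [655.5, -45.5, 217.2]
eef_rot: [-1.224, 1.187, -1.187]
contact_force: [-0.3, 0.6, 0.4]
width: 0.1
```

Request:
apply_moves([
  [-0.006,0,0],
  [-0.006,0,0],
  [-0.006,0,0],
  [0,0,0],
], roll=[0,0,0,0])

```text
time: 40.28
position: [637.3, -45.6, 217.2]
eef_rot: [-1.224, 1.187, -1.187]
contact_force: [-0.2, 0.3, 0.8]
width: 0.1
```

Request:
apply_moves([
  [-0.006,0,0],
  [-0.006,0,0],
  [-0.006,0,0],
  [0,0,0],
], roll=[0,0,0,0])

```text
time: 40.62
position: [619.0, -45.7, 217.0]
eef_rot: [-1.225, 1.188, -1.187]
contact_force: [0.9, 0.2, -0.2]
width: 0.0
```

```bash
cat > v.py <<'E'
from look import *
import sys
st()
for c in ('top','scene'): cap(c,'_%s.png'%c[0])
i=cv2.imread('pics/_t.png');j=cv2.imread('pics/_s.png')
cv2.imwrite('pics/'+sys.argv[1],np.hstack([cv2.resize(i[50:310,200:500],(400,347)),cv2.resize(j[50:310,90:390],(400,347))]))
E
python3 v.py g34.png
```

```text
t 40.62 pos [619.  -45.7 217. ] yfing [-0.001 -0.001 -1.   ] jaw 0.03 F [ 0.9  0.2 -0.2] w 0.0 q7 -0.34 q1 0.71
```

View pics/g34.png

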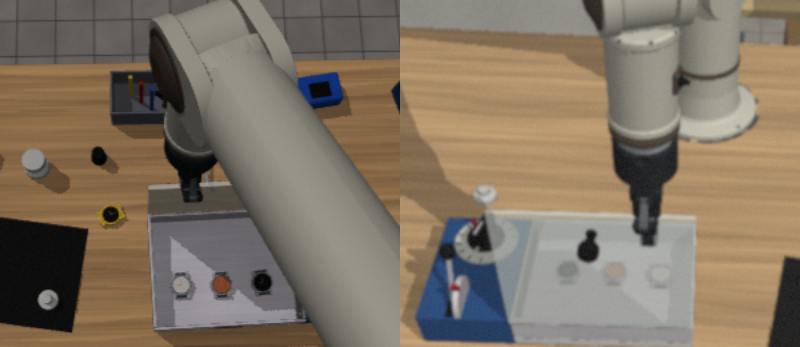

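Request:
apply_moves([
  [-0.011,0,-0.001],
  [-0.011,0,-0.002],
  [-0.01,0,-0.002],
  [-0.01,0,-0.003],
  [-0.01,0,-0.003],
], roll=[0,0,0,0,0])

```text
time: 41.13
position: [568.5, -45.5, 206.2]
eef_rot: [-1.223, 1.186, -1.187]
contact_force: [0.7, -1.4, 0.1]
width: -0.2
```

Request:
apply_moves([
  [-0.01,0,-0.004],
  [-0.01,0,-0.004],
  [-0.01,0,-0.005],
  [-0.01,0,-0.006],
  [-0.01,0,-0.006],
], roll=[0,0,0,0,0])

```text
time: 41.55
position: [518.5, -45.5, 181.1]
eef_rot: [-1.223, 1.186, -1.187]
contact_force: [1.0, 0.2, -0.4]
width: -0.1
```

```bash
python3 v.py g35.png
```

```text
t 41.55 pos [518.5 -45.5 181.1] yfing [ 0.001  0.    -1.   ] jaw 0.03 F [ 1.   0.2 -0.4] w -0.1 q7 -0.33 q1 0.87
```

View pics/g35.png

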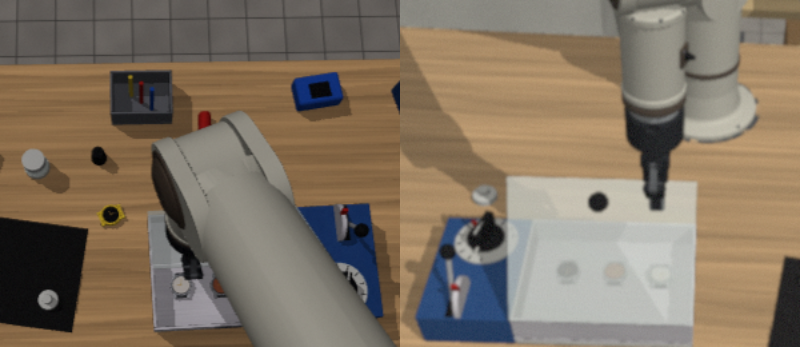

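Request:
apply_moves([
  [-0.01,0,-0.007],
  [-0.009,0,-0.008],
  [-0.008,0,-0.008],
  [-0.008,0,-0.009],
  [-0.005,0,-0.008],
], roll=[0,0,0,0,0])

```text
time: 42.07
position: [478.6, -45.5, 141.1]
eef_rot: [-1.223, 1.187, -1.187]
contact_force: [0.8, -0.1, 0.1]
width: -0.0
```

Request:
apply_moves([
  [-0.006,0,-0.01],
  [-0.005,0,-0.01],
  [-0.005,0,-0.01],
  [-0.003,0,-0.01],
  [-0.002,0,-0.008],
], roll=[0,0,0,0,0])

```text
time: 42.48
position: [456.5, -45.5, 91.8]
eef_rot: [-1.224, 1.188, -1.186]
contact_force: [-0.1, -0.5, -0.3]
width: 0.1
```

```bash
python3 v.py g36.png
```

```text
t 42.48 pos [456.5 -45.5  91.8] yfing [-0.001  0.    -1.   ] jaw 0.03 F [-0.1 -0.5 -0.3] w 0.1 q7 -0.41 q1 0.86
```

View pics/g36.png

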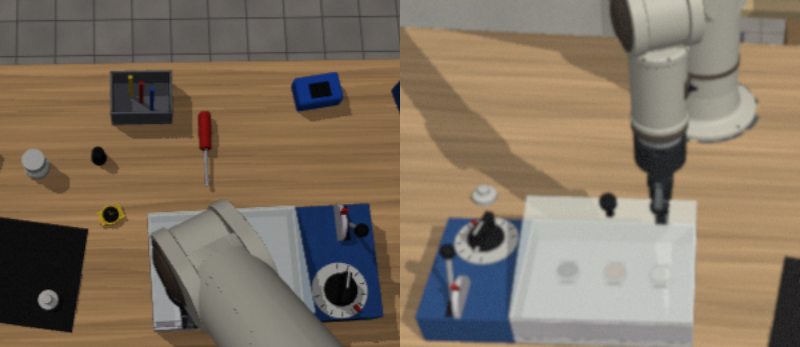

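Nearly down; continuing to press the lid shut.

Request:
apply_moves([
  [0,0,-0.01],
  [0,0,-0.01],
  [0,0,-0.01],
  [0,0,-0.005],
  [0,0,0],
], roll=[0,0,0,0,0])

```text
time: 43.0
position: [456.5, -45.3, 56.7]
eef_rot: [-1.224, 1.189, -1.185]
contact_force: [0.9, 0.7, -0.1]
width: 0.0
```

Request:
apply_moves([
  [0,0,-0.004],
  [0,0,-0.003],
  [0,0,0],
  [0,0,0],
], roll=[0,0,0,0])

```text
time: 43.33
position: [457.5, -45.5, 51.1]
eef_rot: [-1.223, 1.187, -1.187]
contact_force: [0.3, -0.1, -0.0]
width: 0.0
```

Request:
apply_moves([
  [0,0,-0.002],
  [0,0,0],
  [0,0,0],
], roll=[0,0,0])

```text
time: 43.58
position: [457.5, -45.6, 49.2]
eef_rot: [-1.223, 1.187, -1.187]
contact_force: [0.4, 0.5, -0.4]
width: -0.0
```

Request:
apply_moves([
  [0,0,-0.002],
  [0,0,0],
  [0,0,0],
], roll=[0,0,0])

```text
time: 43.83
position: [457.4, -45.6, 47.0]
eef_rot: [-1.223, 1.187, -1.187]
contact_force: [0.7, -0.3, -0.7]
width: -0.1
```

Request:
apply_moves([
  [0,0,-0.002],
  [0,0,0],
  [0,0,0],
], roll=[0,0,0])

```text
time: 44.08
position: [457.6, -45.6, 45.9]
eef_rot: [-1.224, 1.186, -1.188]
contact_force: [-3.7, 0.1, 13.5]
width: 0.2
```

Request:
apply_moves([
  [0,0,-0.0015],
  [0,0,0],
  [0,0,0],
], roll=[0,0,0])

```text
time: 44.33
position: [457.7, -45.6, 45.6]
eef_rot: [-1.226, 1.185, -1.189]
contact_force: [-8.9, -0.6, 31.6]
width: -0.3
```

```bash
python3 v.py g37.png
```

```text
t 44.33 pos [457.7 -45.6  45.6] yfing [ 0.    -0.003 -1.   ] jaw 0.03 F [-8.9 -0.6 31.6] w -0.3 q7 -0.5 q1 0.78
```

View pics/g37.png

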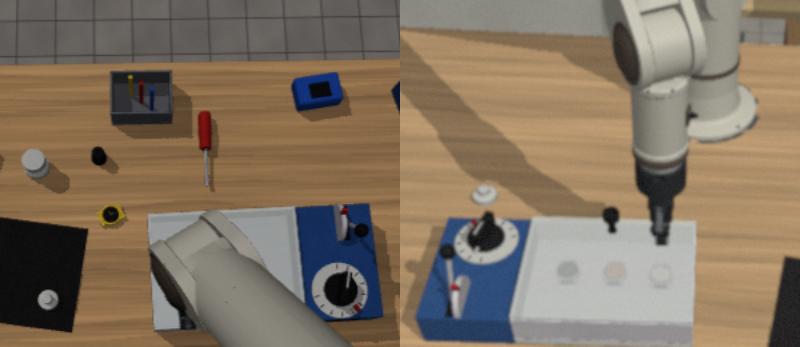

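Request:
apply_moves([
  [0,0,0.01],
  [0,0,0.04],
  [0,0.02,0.04],
  [0,0.035,0.04],
  [0,0.035,0],
], roll=[0,0,0,0,0])

```text
time: 44.85
position: [461.6, 34.9, 167.3]
eef_rot: [-1.216, 1.184, -1.196]
contact_force: [1.5, -0.1, -0.1]
width: -0.1
```

Request:
apply_moves([
  [0,0.035,0],
  [0,0.035,0],
  [0,0.035,0],
  [0,0,0],
  [0,0,0],
], roll=[0,0,0,0,0])

```text
time: 45.27
position: [456.8, 143.6, 162.5]
eef_rot: [-1.225, 1.183, -1.182]
contact_force: [1.2, -0.6, 0.8]
width: -0.0
```

Run:
```python
from look import *
st()
# average several frames
for n in("top","scene"):
    A=np.mean([manip.capture(n).astype(float) for _ in range(6)],0)[:,:,::-1].astype(np.uint8)
    cv2.imwrite(f"pics/avg_{n}.png",A)
t=cv2.imread("pics/avg_top.png");s=cv2.imread("pics/avg_scene.png")
f=lambda i,x,y,w,h,k:cv2.resize(i[y:y+h,x:x+w],None,fx=k,fy=k,interpolation=cv2.INTER_CUBIC)
cv2.imwrite("pics/h1.png",f(t,415,195,80,60,10)); cv2.imwrite("pics/h2.png",f(s,95,205,80,60,10))
for n in("lever_ball","air_mark","dial_pointer","dial_grip","heat_mark"):
    for c in("top","scene"): print(n,c,tips(c,n)[:2])
```

```text
t 45.27 pos [456.8 143.6 162.5] yfing [ 0.     0.001 -1.   ] jaw 0.036 F [ 1.2 -0.6  0.8] w -0.0 q7 -0.72 q1 0.54
lever_ball top [(0.52, array([467.9, 221. ])), (0.29, array([459.4, 264.3]))]
lever_ball scene [(0.59, array([125.9, 239.8])), (0.43, array([152.4, 220.4]))]
air_mark top [(0.54, array([469.8, 201.1])), (0.17, array([457.1, 265.5]))]
air_mark scene [(0.49, array([119.4, 258.5]))]
dial_pointer top [(0.82, array([458.8, 255.2])), (0.52, array([226.2, 177.3]))]
dial_pointer scene [(0.96, array([145.6, 237.3])), (0.17, array([245.5, 289.1]))]
dial_grip top [(0.58, array([459.8, 267.1]))]
dial_grip scene [(0.78, array([151.8, 217.7]))]
heat_mark top [(0.59, array([463.5, 277.4]))]
heat_mark scene []
```

View pics/h1.png

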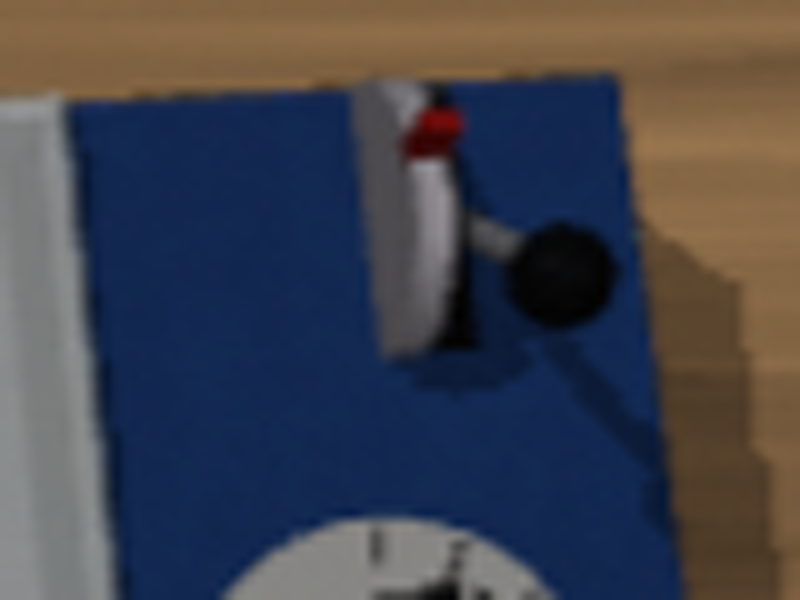

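View pics/h2.png

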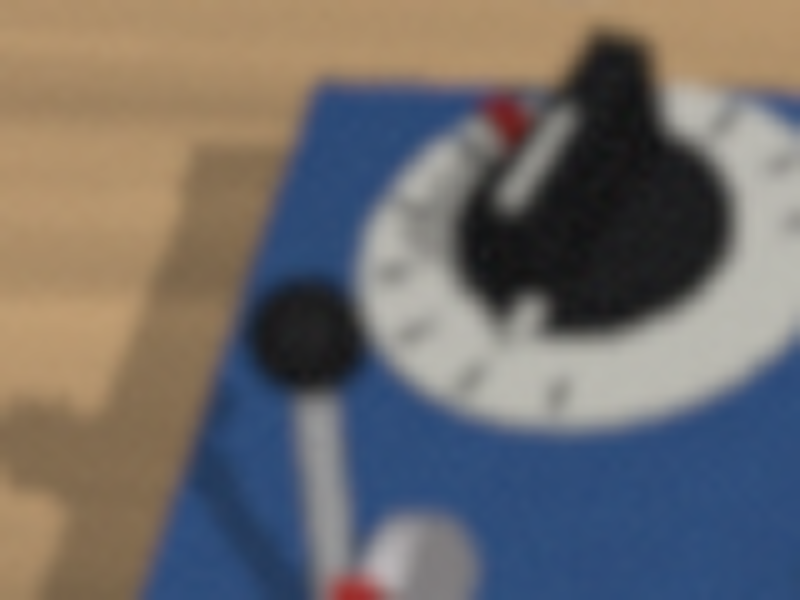

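Run:
```python
from look import *
s=cv2.imread("pics/avg_scene.png");t=cv2.imread("pics/avg_top.png")
f=lambda i,x,y,w,h,k:cv2.resize(i[y:y+h,x:x+w],None,fx=k,fy=k,interpolation=cv2.INTER_CUBIC)
cv2.imwrite("pics/h3.png",f(s,110,250,50,45,12)); cv2.imwrite("pics/h4.png",f(t,430,238,60,55,10)[:, :])
```

```text
(no output)
```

View pics/h3.png

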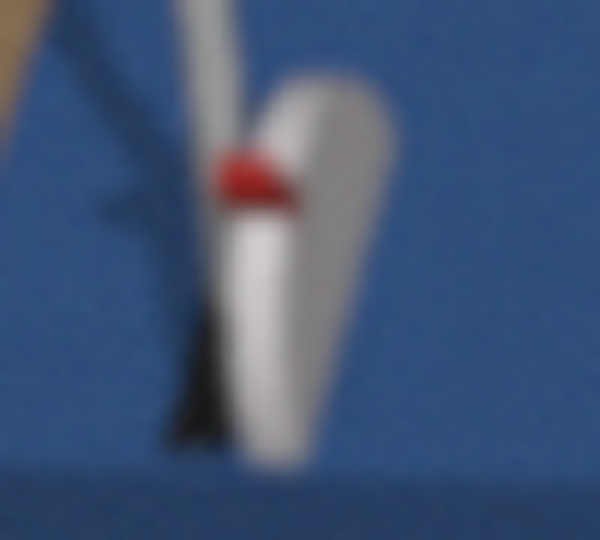

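View pics/h4.png

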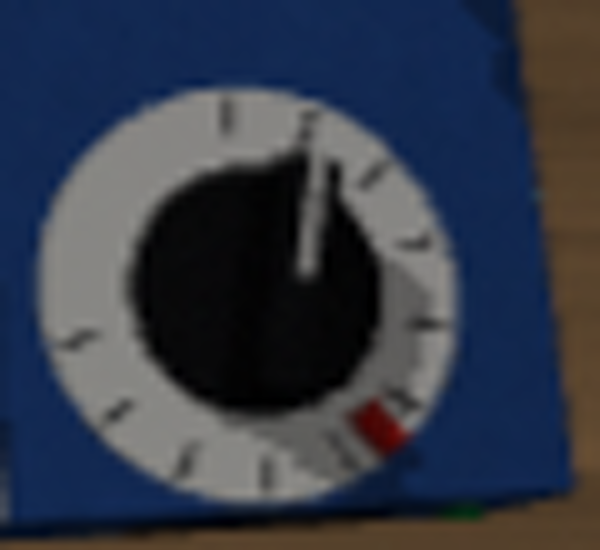

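Run:
```python
from look import *
box=[p for p in PTS if p[4]<0]
ball={"top":(471.2,222.3),"scene":(125.8,238.5)}
rid={"top":(458.5,208.2),"scene":(131.25,265.2)}
def L(v,ph,r,y): return d2w(v,[70+r*np.sin(ph),y,69+r*np.cos(ph)])
def f(q):
    v=q[:3]; e=[proj(p[0],d2w(v,p[3:]))[0]-p[1:3] for p in box]
    e+=[2*(proj(c,L(v,q[3],75,-155))[0]-u) for c,u in ball.items()]
    e+=[2*(proj(c,L(v,q[4],q[5],q[6]))[0]-u) for c,u in rid.items()]
    e.append([(q[5]-35)/1.5,(q[6]+144)/2])
    return np.concatenate(e)
r=least_squares(f,[514,-193,.034,-.5,.2,35,-143]); print(np.round(r.x,3)); print(np.round(r.fun.reshape(-1,2),1).tolist())
for c in ball: 
    q=r.x.copy(); v0=[514.3,-192.8,.034]
    g=lambda z:np.concatenate([proj(c,L(v0,z[0],75,-155))[0]-ball[c],proj(c,L(v0,z[1],35,-144))[0]-rid[c]])
    print(c,least_squares(g,[-.5,.2]).x, least_squares(g,[-.5,.2]).fun)
v=r.x[:3]
print("ball",L(v,r.x[3],75,-155),"mark",L(v,r.x[4],75,-155),"pivot",d2w(v,[70,-155,69]))
```

```text
[ 5.14013e+02 -1.92962e+02  3.40000e-02 -4.21000e-01  2.70000e-01
  3.71680e+01 -1.43041e+02]
[[-0.1, -0.6], [0.7, 0.7], [-0.2, 0.1], [-0.4, -0.9], [-1.0, -1.5], [-1.5, -0.3], [-0.1, -1.1], [-0.4, 0.6], [-1.4, -0.1], [0.5, 0.4], [-0.3, 1.5], [-0.6, 1.0], [1.4, 0.5]]
top [-0.42419828  0.34921973] [-0.78104898 -0.03082982 -0.32866199  0.08938969]
scene [-0.4228348   0.20315649] [ 0.30522052  0.23914545 -0.23666671 -0.0496342 ]
ball [[ 558.6592209  -346.51521081  137.44215028]] mark [[ 609.28872145 -344.76995163  141.28715032]] pivot [[ 589.31139253 -345.45859395   69.        ]]
```

Request:
apply_moves([
  [0,-0.038,0.002],
  [0,-0.038,0.002],
  [0,-0.038,0.002],
  [0,-0.038,0.002],
  [0,-0.038,0],
], roll=[0,0,0,0,0], claw=0.05)

```text
time: 46.78
position: [457.5, -51.1, 170.7]
eef_rot: [-1.223, 1.186, -1.187]
contact_force: [0.8, 0.0, -0.7]
width: 50.0
```

Request:
apply_moves([
  [0.015,-0.035,0],
  [0.015,-0.035,0],
  [0.015,-0.035,0],
  [0.015,-0.035,0],
  [0.015,-0.035,0],
], roll=[0,0,0,0,0])

```text
time: 47.2
position: [532.7, -226.7, 170.1]
eef_rot: [-1.223, 1.188, -1.188]
contact_force: [0.7, -0.4, 0.5]
width: 50.3
```

Request:
apply_moves([
  [0.01,-0.035,0],
  [0.01,-0.035,0],
  [0.005,-0.035,0],
  [0.003,-0.025,0],
  [0,0,0],
], roll=[0,0,0,0,0])

```text
time: 47.62
position: [559.0, -362.8, 168.8]
eef_rot: [-1.221, 1.193, -1.196]
contact_force: [-0.7, -0.6, 0.2]
width: 50.5
```

```bash
python3 -c "
from look import *
tcpview('g38.png',half=25,w=80,k=5)"
```

```text
t 47.62 pos [ 559.  -362.8  168.8] yfing [-0.001 -0.002 -1.   ] jaw 0.021 F [-0.7 -0.6  0.2] w 50.5 q7 0.14 q1 1.12
```

View pics/g38.png

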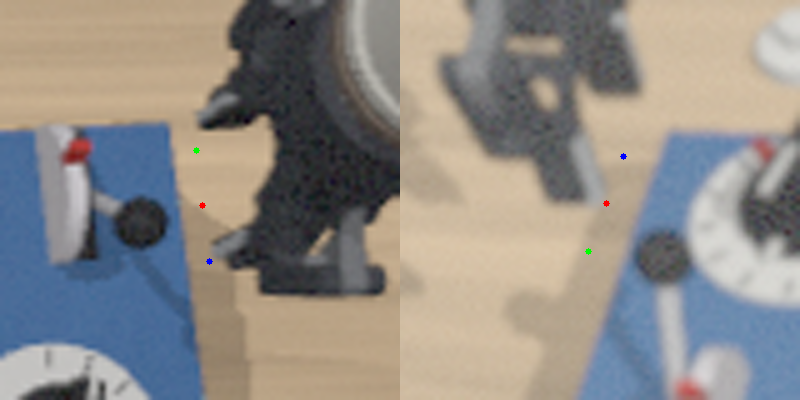

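```bash
python3 -c "
from look import *
p=np.array([559.,-362.8,168.8])
ct=proj('top',p)[0].astype(int)-40;cs=proj('scene',p)[0].astype(int)-40
a=ct+np.array([210,185])/5;b=cs+np.array([212,148])/5
print(tri([('top',a),('scene',b)]))
print(onz('top',a,198.8),onz('scene',b,198.8))
for q in ((205,120),(215,250)): print(onz('top',ct+np.array(q)/5,198.8))
"
```

```text
(array([ 559.55267698, -353.80431689,  199.04341179]), [np.float64(0.647186878466575), np.float64(0.7271314506208403)])
[ 559.82693623 -355.29002729  198.8       ] [ 559.72093529 -352.49847915  198.8       ]
[ 588.37507165 -355.81174591  198.8       ]
[ 531.58733159 -354.77394708  198.8       ]
```

Request:
apply_moves([
  [0,0.007,-0.02],
  [0,0,-0.02],
  [0,0,-0.02],
  [0,0,-0.006],
  [0,0,0],
], roll=[0,0,0,0,0])

```text
time: 48.13
position: [559.2, -345.4, 102.5]
eef_rot: [-1.225, 1.189, -1.182]
contact_force: [-0.5, 0.6, 0.3]
width: 49.9
```

```bash
python3 -c "
from look import *
tcpview('g39.png',half=25,w=80,k=5,draw=False)"
```

```text
t 48.13 pos [ 559.2 -345.4  102.5] yfing [-0.003  0.002 -1.   ] jaw 0.032 F [-0.5  0.6  0.3] w 49.9 q7 0.09 q1 1.09
```

View pics/g39.png

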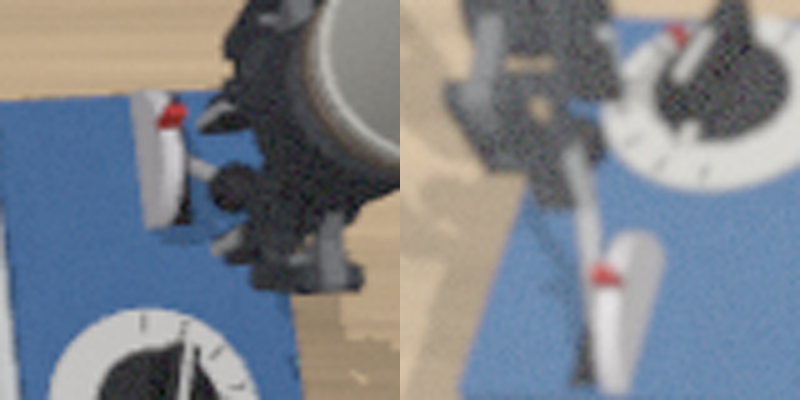

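Request:
apply_moves([
  [0,0,0],
  [0,0,0],
  [0,0,0],
], roll=[0,0,0])

```text
time: 48.48
position: [561.1, -347.7, 105.4]
eef_rot: [-1.223, 1.186, -1.189]
contact_force: [-1.4, -0.1, 0.8]
width: 49.7
```

Request:
apply_moves([
  [-0.002,-0.007,-0.003],
  [0,0,0],
  [0,0,0],
  [0,0,0],
], roll=[0,0,0,0])

```text
time: 48.82
position: [558.2, -354.8, 101.1]
eef_rot: [-1.223, 1.188, -1.187]
contact_force: [-0.1, 0.7, 0.9]
width: 50.1
```

Request:
apply_moves([
  [0,0,0],
  [0,0,0],
  [0,0,0],
  [0,0,0],
  [0,0,0],
], roll=[0,0,0,0,0], claw=0.03)

```text
time: 49.23
position: [558.5, -354.4, 101.3]
eef_rot: [-1.223, 1.187, -1.187]
contact_force: [0.4, 0.4, 0.5]
width: 29.9
```

Request:
apply_moves([
  [0,0,0],
  [0,0,0],
  [0,0,0],
  [0,0,0],
], roll=[0,0,0,0], claw=0.015)

```text
time: 49.57
position: [558.3, -354.5, 101.5]
eef_rot: [-1.223, 1.187, -1.187]
contact_force: [-1.6, 0.7, 4.0]
width: 20.6
```

```bash
python3 -c "
from look import *
tcpview('g40.png',half=25,w=80,k=5,draw=False)"
```

```text
t 49.57 pos [ 558.3 -354.5  101.5] yfing [-0. -0. -1.] jaw 0.03 F [-1.6  0.7  4. ] w 20.6 q7 0.1 q1 1.1
```

View pics/g40.png

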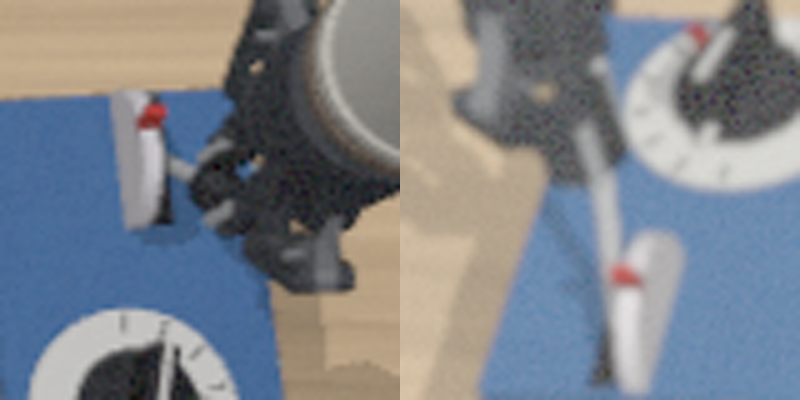

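Request:
apply_moves([
  [0.01,0.0003,0.0037],
  [0.01,0.0003,0.0021],
  [0.01,0.0003,0.0008],
  [0.01,0.0004,-0.0006],
  [0.0106,0.0004,-0.0021],
], roll=[0,0,0,0,0])

```text
time: 50.08
position: [607.5, -356.2, 105.5]
eef_rot: [-1.228, 1.188, -1.19]
contact_force: [-1.3, -1.5, -14.8]
width: 20.0
```

Request:
apply_moves([
  [0,0,0],
  [0,0,0],
  [0,0,0],
  [0,0,0],
], roll=[0,0,0,0])

```text
time: 50.42
position: [610.3, -356.0, 103.9]
eef_rot: [-1.222, 1.185, -1.193]
contact_force: [5.1, -5.2, -9.1]
width: 19.7
```

```bash
python3 -c "
from look import *
tcpview('g41.png',half=25,w=80,k=5,draw=False)"
```

```text
t 50.42 pos [ 610.3 -356.   103.9] yfing [ 0.004 -0.003 -1.   ] jaw 0.028 F [ 5.1 -5.2 -9.1] w 19.7 q7 0.08 q1 1.01
```

View pics/g41.png

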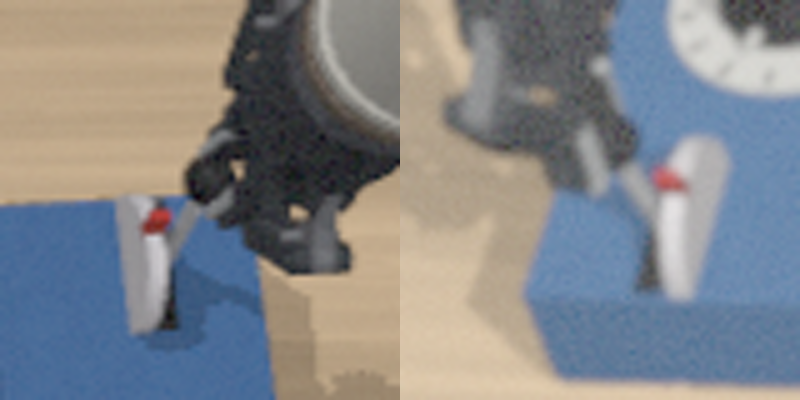

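Request:
apply_moves([
  [0,0,0],
  [0,0,0],
  [0,0,0],
  [0,0,0],
  [0,0,0],
], roll=[0,0,0,0,0], claw=0.05)

```text
time: 50.93
position: [609.2, -352.3, 105.2]
eef_rot: [-1.223, 1.187, -1.186]
contact_force: [-1.0, -0.7, 0.2]
width: 50.2
```

Request:
apply_moves([
  [0,0,0.02],
  [0,0,0.035],
  [0,0,0.035],
  [-0.02,0.02,0],
  [-0.03,0.03,0],
], roll=[0,0,0,0,0])

```text
time: 51.35
position: [562.7, -305.4, 198.0]
eef_rot: [-1.218, 1.183, -1.195]
contact_force: [-0.2, 0.9, 1.0]
width: 49.9
```

Request:
apply_moves([
  [-0.02,0.035,0],
  [-0.02,0.035,0],
  [-0.02,0.035,0],
  [-0.02,0.035,0],
  [0,0.035,0],
], roll=[0,0,0,0,0])

```text
time: 51.77
position: [475.3, -127.3, 194.4]
eef_rot: [-1.228, 1.189, -1.187]
contact_force: [0.6, 0.3, -0.9]
width: 49.7
```

Request:
apply_moves([
  [0,0.035,0],
  [0,0.035,0],
  [0,0.035,0],
  [0,0.035,0],
  [0,0.035,0],
], roll=[0,0,0,0,0])

```text
time: 52.18
position: [479.3, 48.3, 195.5]
eef_rot: [-1.223, 1.186, -1.188]
contact_force: [0.3, -0.0, 0.7]
width: 50.2
```

Run:
```python
from look import *
st()
for n in("top","scene"):
    A=np.mean([manip.capture(n).astype(float) for _ in range(6)],0)[:,:,::-1].astype(np.uint8)
    cv2.imwrite(f"pics/avg2_{n}.png",A)
t=cv2.imread("pics/avg2_top.png");s=cv2.imread("pics/avg2_scene.png")
f=lambda i,x,y,w,h,k:cv2.resize(i[y:y+h,x:x+w],None,fx=k,fy=k,interpolation=cv2.INTER_CUBIC)
cv2.imwrite("pics/h5.png",np.hstack([f(t,445,185,40,50,10),f(s,105,240,40,50,10)]))
```

```text
t 52.18 pos [479.3  48.3 195.5] yfing [ 0.001 -0.001 -1.   ] jaw 0.03 F [ 0.3 -0.   0.7] w 50.2 q7 -0.47 q1 0.78
```

View pics/h5.png

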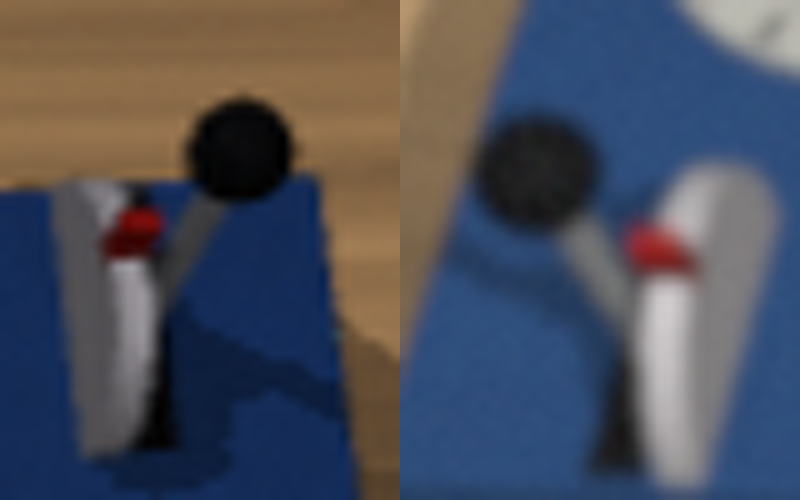

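Run:
```python
from look import *
v=[514.0,-193,.034]
L=lambda ph,r,y: d2w(v,[70+r*np.sin(ph),y,69+r*np.cos(ph)])
ball={"top":(469,200),"scene":(118.7,257.2)}
for c,u in ball.items():
    r=least_squares(lambda z:proj(c,L(z[0],75,-155))[0]-u,[.3]); print(c,r.x,r.fun)
print("network marks")
for c,u in (("top",(469.8,201.1)),("top",(467.5,203.8)),("scene",(119.4,258.5)),("scene",(115.3,259.9))):
    r=least_squares(lambda z:proj(c,L(z[0],75,-155))[0]-u,[.3]); print(c,r.x,r.fun)
# rider geometry
for R in (34,35,36,37,38):
  for y in (-141,-145):
    o=[]
    for c,u in (("top",(458.5,208.2)),("scene",(131.25,265.2))):
        r=least_squares(lambda z:proj(c,L(z[0],R,y))[0]-u,[.3]); o+= [round(r.x[0],3),np.round(r.fun,1).tolist()]
    print(R,y,o)
for c in("top","scene"):
  for _ in range(3):
    manip.capture(c); print(c,tips(c,"air_mark")[:1],tips(c,"lever_ball")[:1])
```

```text
top [0.27228331] [-0.5753056   0.14251882]
scene [0.27413146] [0.40150811 0.07761412]
network marks
top [0.23013042] [-1.08996336  0.24680093]
top [0.1579454] [ 1.65620586 -0.31835625]
scene [0.30509654] [-0.50986289 -0.09219949]
scene [0.35910308] [3.24774802 0.51917822]
34 -141 [np.float64(0.356), [-1.6, 0.4], np.float64(0.213), [1.3, 0.3]]
34 -145 [np.float64(0.385), [-0.0, 0.0], np.float64(0.191), [-0.6, -0.1]]
35 -141 [np.float64(0.34), [-1.5, 0.4], np.float64(0.226), [1.2, 0.2]]
35 -145 [np.float64(0.368), [0.1, -0.0], np.float64(0.204), [-0.8, -0.2]]
36 -141 [np.float64(0.325), [-1.3, 0.3], np.float64(0.238), [1.0, 0.2]]
36 -145 [np.float64(0.351), [0.3, -0.1], np.float64(0.217), [-1.0, -0.2]]
37 -141 [np.float64(0.311), [-1.1, 0.3], np.float64(0.249), [0.8, 0.2]]
37 -145 [np.float64(0.336), [0.5, -0.1], np.float64(0.229), [-1.2, -0.2]]
38 -141 [np.float64(0.298), [-1.0, 0.2], np.float64(0.259), [0.7, 0.1]]
38 -145 [np.float64(0.321), [0.6, -0.2], np.float64(0.241), [-1.3, -0.3]]
top [(0.61, array([472. , 200.6]))] [(0.62, array([466.2, 199.7]))]
top [(0.39, array([458. , 264.9]))] [(0.62, array([468.1, 196.7]))]
top [(0.43, array([468.7, 201.9]))] [(0.73, array([473.8, 335.9]))]
scene [(0.4, array([119.4, 257.3]))] [(0.71, array([115.5, 257.1]))]
scene [(0.56, array([118.1, 258.1]))] [(0.55, array([118.9, 259.3]))]
scene [(0.47, array([117.6, 258.4]))] [(0.51, array([118.7, 256.8]))]
```

Run:
```python
from look import *
t=cv2.imread("pics/avg2_top.png");s=cv2.imread("pics/avg2_scene.png")
f=lambda i,x,y,w,h,k:cv2.resize(i[y:y+h,x:x+w],None,fx=k,fy=k,interpolation=cv2.INTER_CUBIC)
cv2.imwrite("pics/h6.png",f(s,120,198,70,58,11))
# ring: whitish pixels on box
def ring(i,x,y,w,h):
    c=i[y:y+h,x:x+w].astype(int); m=((c.min(2)>105)&(c.max(2)-c.min(2)<40)).astype(np.uint8)
    return m
for n,i,b in(("top",t,(430,240,55,52)),("scene",s,(125,208,60,45))):
    m=ring(i,*b); 
    cs,_=cv2.findContours(m,cv2.RETR_EXTERNAL,cv2.CHAIN_APPROX_NONE); c=max(cs,key=lambda k:cv2.boundingRect(k)[2]*cv2.boundingRect(k)[3]); h=cv2.convexHull(c)[:,0,:]+np.array(b[:2])
    e=cv2.fitEllipse(h.astype(np.float32)); print(n,e, onz(n,e[0],66))
```

```text
top ((453.98907470703125, 266.94891357421875), (39.628604888916016, 41.64811325073242), 139.90066528320312) [ 466.69466594 -324.85419254   66.        ]
scene ((154.55496215820312, 229.95773315429688), (34.361995697021484, 49.353763580322266), 76.9480209350586) [ 465.94423504 -326.40705431   66.        ]
```

View pics/h6.png

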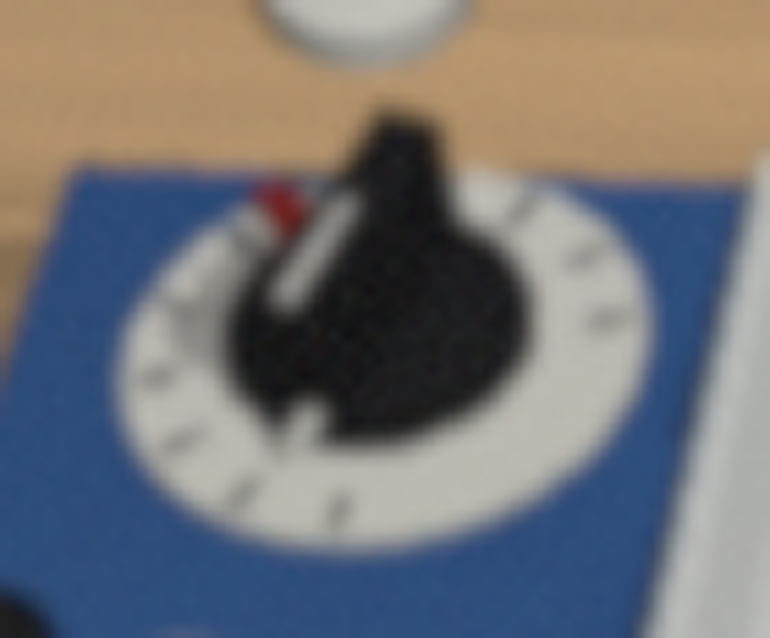

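Run:
```python
from look import *
D=np.array([466.3,-325.6]);yaw=.034
def ang(P,C=D):
    d=P[:2]-C; a=np.arctan2(d[1],d[0])-yaw; return round(float((-a)%(2*np.pi)),3), round(float(np.hypot(*d)),1)
a=onz("top",(460.3,265.5),107);b=onz("top",(461.5,253),107);print("line top",a,b,ang(b,a[:2]),ang(b),ang(a))
a=onz("scene",(120+355/11,198+195/11),107);b=onz("scene",(120+288/11,198+300/11),107);print("line scene",a,b,ang(b,a[:2]),ang(b))
for z in(72,77): print("tip scene",z,ang(onz("scene",(148.2,236.4),z)))
for z in(66,70,77):
    for n,u in(("top",(468,280.7)),("scene",(145.7,217.1))): print("rider",z,n,onz(n,u,z),ang(onz(n,u,z)))
print("tri",tri([("top",(468,280.7)),("scene",(145.7,217.1))]))
for c in("top","scene"):
    manip.capture(c)
    for n in("dial_pointer","heat_mark"):
        for p,u in tips(c,n)[:1]: print(c,n,p,u,ang(onz(c,u,77)))
# red centroid
for n,i,b in(("top",cv2.imread("pics/avg2_top.png"),(455,270,25,20)),("scene",cv2.imread("pics/avg2_scene.png"),(138,210,16,14))):
    c=i[b[1]:b[1]+b[3],b[0]:b[0]+b[2]].astype(int); m=(c[:,:,2]>c[:,:,1]*1.8)&(c[:,:,2]>90)&(c[:,:,2]>c[:,:,0]*1.5)
    vu=np.argwhere(m); u=vu.mean(0)[::-1]+b[:2]; print("red",n,len(vu),u,[ang(onz(n,u,z)) for z in (66,70)])
```

```text
line top [ 464.68286331 -325.85462013  107.        ] [ 493.57056996 -331.04579298  107.        ] (0.212, 29.4) (0.231, 27.8) (3.019, 1.6)
line scene [ 463.66675456 -324.14094038  107.        ] [ 491.84255777 -329.89551713  107.        ] (0.235, 28.8) (0.201, 25.9)
tip scene 72 (0.318, 25.5)
tip scene 77 (0.207, 29.5)
rider 66 top [ 433.14719851 -355.57554612   66.        ] (2.44, 44.7)
rider 66 scene [ 429.29284775 -354.72420972   66.        ] (2.509, 47.1)
rider 70 top [ 432.78835062 -354.11079567   70.        ] (2.471, 44.0)
rider 70 scene [ 433.13350144 -352.96830219   70.        ] (2.486, 43.0)
rider 77 top [ 432.16036681 -351.54748239   77.        ] (2.526, 42.9)
rider 77 scene [ 439.85464541 -349.89546401   77.        ] (2.433, 35.9)
tri (array([ 432.7598407 , -353.64373832,   69.75766363]), [np.float64(0.23333738083618658), np.float64(0.2507442689148235)])
top dial_pointer 0.7 [459.2 253.2] (0.359, 33.3)
top heat_mark 0.43 [466.2 277.1] (2.456, 34.0)
scene dial_pointer 0.7 [146.9 239.4] (0.184, 38.0)
scene heat_mark 0.65 [154.2 196.9] (2.945, 92.7)
red top 3 [469.33333333 280.66666667] [(2.39, 46.9), (2.418, 46.1)]
red scene 10 [145.4 216.2] [(2.521, 50.0), (2.5, 45.9)]
```

Request:
apply_moves([
  [0,-0.035,0],
  [0,-0.035,0],
  [0,-0.035,0],
  [0,-0.035,0],
  [0,-0.035,0],
], roll=[0.113,0.113,0.113,0.113,0.113], claw=0.045)

```text
time: 54.4
position: [479.4, -130.1, 195.3]
eef_rot: [-1.436, 0.756, -0.757]
contact_force: [1.3, 0.2, 0.7]
width: 45.1
```

Request:
apply_moves([
  [-0.004,-0.035,0],
  [-0.004,-0.035,0],
  [-0.004,-0.035,0],
  [0,-0.035,0],
  [0,-0.035,0],
], roll=[0.113,0.113,0.113,0.113,0.113])

```text
time: 54.82
position: [466.8, -305.6, 195.0]
eef_rot: [-1.547, 0.319, -0.319]
contact_force: [1.1, 0.0, -0.4]
width: 44.7
```

Request:
apply_moves([
  [0,-0.025,-0.01],
  [0,-0.007,-0.01],
  [0,0,0],
  [0,0,0],
  [0,0,0],
], roll=[0.113,0.112,0,0,0])

```text
time: 55.23
position: [468.1, -333.7, 175.6]
eef_rot: [-1.565, 0.146, -0.147]
contact_force: [0.1, 0.6, 0.1]
width: 44.8
```

```bash
python3 -c "
from look import *
tcpview('g42.png',half=22,w=80,k=5)"
```

```text
t 55.23 pos [ 468.1 -333.7  175.6] yfing [ 0.001  0.001 -1.   ] jaw 1.384 F [0.1 0.6 0.1] w 44.8 q7 1.35 q1 1.46
```

View pics/g42.png

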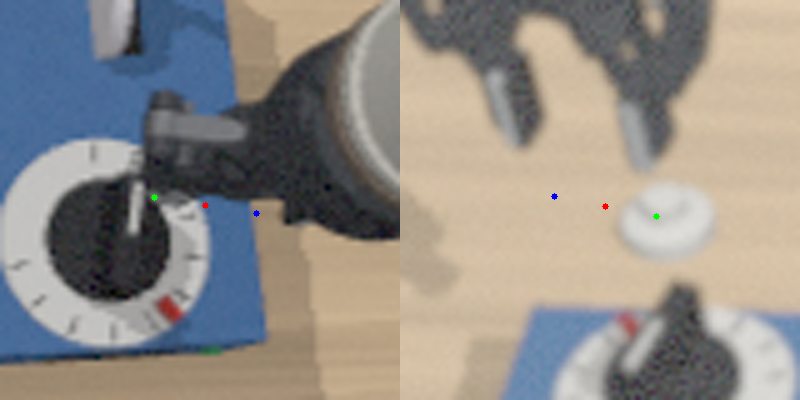

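```bash
python3 -c "
from look import *
p=np.array([468.1,-333.7,175.6])
cs=proj('scene',p)[0].astype(int)-40
for q in ((120,146),(245,168),(182,157)): print(onz('scene',cs+np.array(q)/5,205))
"
```

```text
[ 468.66384506 -360.20411057  205.        ]
[ 477.46325045 -308.68940885  205.        ]
[ 473.09225261 -334.55965194  205.        ]
```

Request:
apply_moves([
  [-0.003,0.004,-0.02],
  [0,0,-0.02],
  [0,0,-0.015],
  [0,0,0],
  [0,0,0],
], roll=[0,0,0,0,0], claw=0.05)

```text
time: 55.75
position: [464.5, -330.7, 120.2]
eef_rot: [-1.566, 0.146, -0.145]
contact_force: [-0.1, -0.1, -0.1]
width: 50.0
```

```bash
python3 -c "
from look import *
tcpview('g43.png',half=25,w=80,k=5)"
```

```text
t 55.75 pos [ 464.5 -330.7  120.2] yfing [-0.001  0.    -1.   ] jaw 1.386 F [-0.1 -0.1 -0.1] w 50.0 q7 1.3 q1 1.43
```

View pics/g43.png

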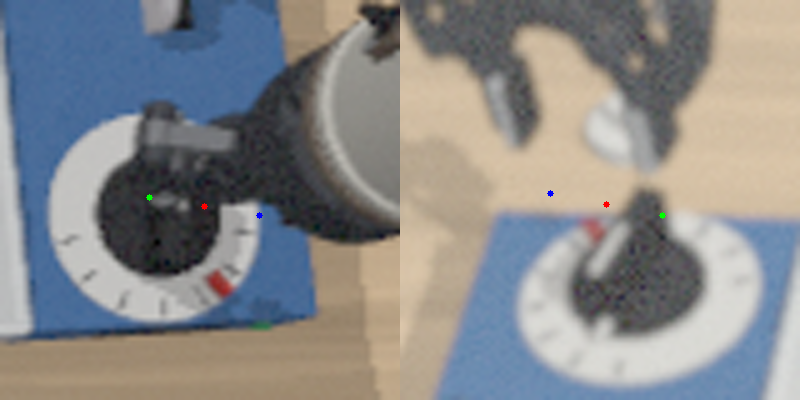

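```bash
python3 -c "
from look import *
p=np.array([464.5,-330.7,120.2])
for n in('scene','top'):
  c=proj(n,p)[0].astype(int)-40
  print(n,(proj(n,[[466.3,-325.6,150],[466.3,-325.6,107],[465,-322,150]])-c)*5)
cs=proj('scene',p)[0].astype(int)-40
print(onz('scene',cs+np.array([182,157])/5,150.3))
i=cv2.imread('pics/_s.png'); c=cs
cv2.imwrite('pics/g44.png',cv2.resize((255*(i[c[1]:c[1]+60,c[0]:c[0]+70]/255.)**.45).astype(np.uint8),None,fx=10,fy=10,interpolation=cv2.INTER_CUBIC))
"
```

```text
scene [[201.38958782 153.25298361]
 [221.36668122 227.91566493]
 [210.9707961  151.51052557]]
top [[213.7986715  190.88485797]
 [180.65534771 204.01085468]
 [205.90089398 194.00530878]]
[ 469.35540409 -332.70095652  150.3       ]
```

View pics/g44.png

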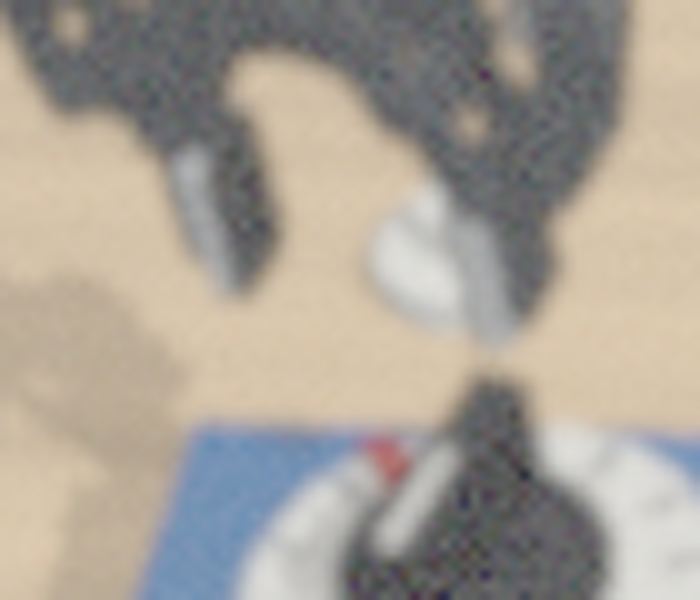

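Request:
apply_moves([
  [0,0.005,-0.015],
  [0,0,-0.015],
  [0,0,-0.01],
  [0,0,0],
  [0,0,0],
], roll=[0,0,0,0,0])

```text
time: 56.27
position: [464.0, -325.9, 79.1]
eef_rot: [-1.565, 0.147, -0.144]
contact_force: [0.7, 0.1, -0.2]
width: 50.0
```

```bash
python3 -c "
from look import *
tcpview('g45.png',half=25,w=80,k=5,draw=False)"
```

```text
t 56.27 pos [ 464.  -325.9   79.1] yfing [-0.001  0.001 -1.   ] jaw 1.385 F [ 0.7  0.1 -0.2] w 50.0 q7 1.26 q1 1.39
```

View pics/g45.png

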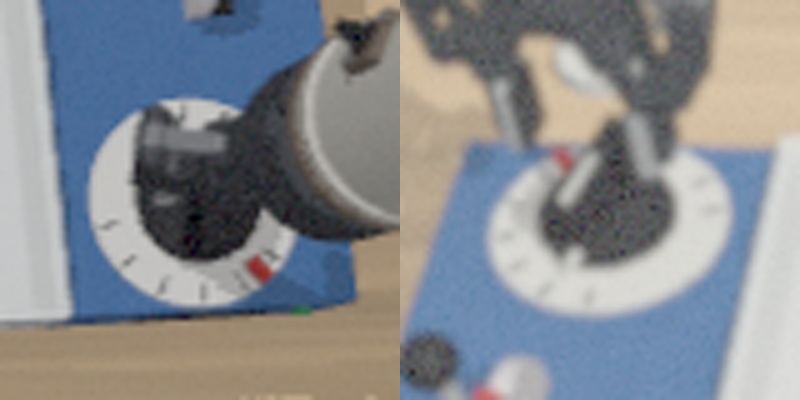

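Request:
apply_moves([
  [0,0.003,-0.008],
  [0,0,-0.008],
  [0,0,-0.005],
  [0,0,0],
  [0,0,0],
], roll=[0,0,0,0,0])

```text
time: 56.78
position: [464.2, -323.1, 58.6]
eef_rot: [-1.565, 0.146, -0.145]
contact_force: [0.0, 0.5, -0.0]
width: 50.0
```

Request:
apply_moves([
  [0,0,0],
  [0,0,0],
  [0,0,0],
], roll=[0,0,0], claw=0.03)

```text
time: 57.03
position: [464.8, -323.4, 59.4]
eef_rot: [-1.566, 0.146, -0.146]
contact_force: [-0.5, 0.7, -0.7]
width: 30.2
```

```bash
python3 -c "
from look import *
tcpview('g46.png',half=25,w=80,k=5,draw=False)"
```

```text
t 57.03 pos [ 464.8 -323.4   59.4] yfing [ 0. -0. -1.] jaw 1.385 F [-0.5  0.7 -0.7] w 30.2 q7 1.24 q1 1.38
```

View pics/g46.png

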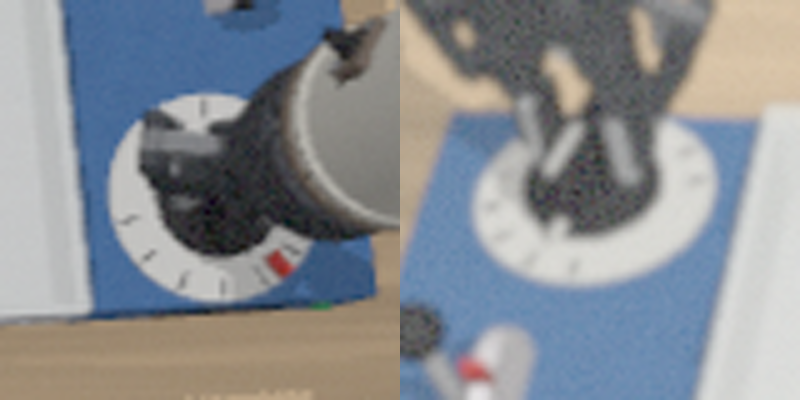

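Request:
apply_moves([
  [0,0,0],
  [0,0,0],
  [0,0,0],
  [0,0,0],
], roll=[0,0,0,0], claw=0.006)

```text
time: 57.47
position: [464.2, -326.6, 59.7]
eef_rot: [-1.57, 0.148, -0.148]
contact_force: [-1.9, -4.9, 3.2]
width: 12.6
```

Request:
apply_moves([
  [0,-0.003,0],
  [0,0,0],
  [0,0,0],
], roll=[0,0,0])

```text
time: 57.72
position: [464.2, -326.7, 59.7]
eef_rot: [-1.566, 0.147, -0.146]
contact_force: [-3.9, -0.3, 6.2]
width: 12.5
```

Request:
apply_moves([
  [0,0,0],
  [0,0,0],
  [0,0,0],
  [0,0,0],
  [0,0,0],
], roll=[-0.06,-0.06,-0.06,-0.06,-0.06])

```text
time: 58.13
position: [464.4, -326.2, 59.7]
eef_rot: [-1.537, 0.383, -0.383]
contact_force: [-3.3, 0.7, 5.9]
width: 12.4
```

```bash
python3 -c "
from look import *
tcpview('g47.png',half=25,w=80,k=5,draw=False)"
```

```text
t 58.13 pos [ 464.4 -326.2   59.7] yfing [-0.001 -0.    -1.   ] jaw 1.082 F [-3.3  0.7  5.9] w 12.4 q7 0.97 q1 1.35
```

View pics/g47.png

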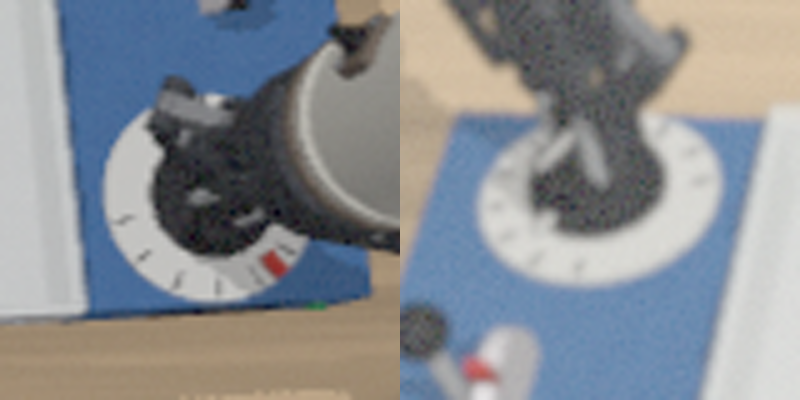

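Request:
apply_moves([
  [0,0,0],
  [0,0,0],
  [0,0,0],
  [0,0,0],
  [0,0,0],
], roll=[-0.08,-0.08,-0.08,-0.08,-0.08])

```text
time: 58.65
position: [464.8, -325.8, 59.7]
eef_rot: [-1.457, 0.693, -0.693]
contact_force: [-2.7, 1.1, 5.5]
width: 12.5
```

Request:
apply_moves([
  [0,0,0],
  [0,0,0],
  [0,0,0],
  [0,0,0],
  [0,0,0],
], roll=[-0.08,-0.08,-0.08,-0.08,-0.08])

```text
time: 59.07
position: [465.3, -325.6, 59.7]
eef_rot: [-1.329, 0.997, -0.998]
contact_force: [-0.1, 1.6, 4.8]
width: 12.8
```

Request:
apply_moves([
  [0,0,0],
  [0,0,0],
  [0,0,0],
  [0,0,0],
  [0,0,0],
], roll=[-0.08,-0.08,-0.08,-0.08,-0.08])

```text
time: 59.48
position: [466.0, -325.5, 59.7]
eef_rot: [-1.15, 1.293, -1.295]
contact_force: [1.2, 1.8, 2.7]
width: 12.5
```

```bash
python3 -c "
from look import *
tcpview('g48.png',half=25,w=80,k=5,draw=False)"
```

```text
t 59.48 pos [ 466.  -325.5   59.7] yfing [ 0.002  0.    -1.   ] jaw -0.116 F [1.2 1.8 2.7] w 12.5 q7 -0.08 q1 1.21
```

View pics/g48.png

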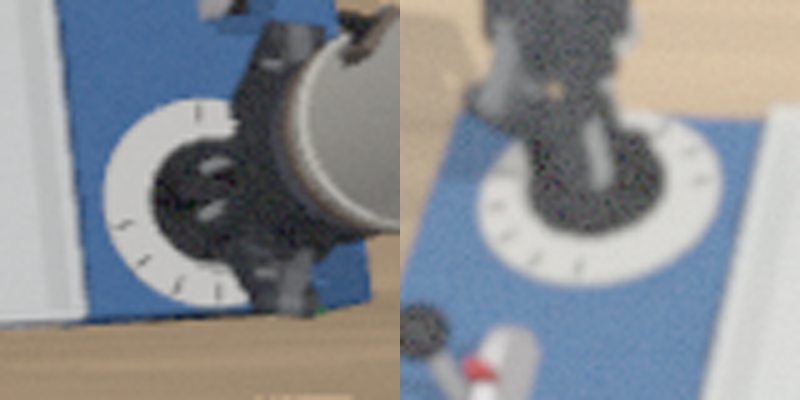

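Request:
apply_moves([
  [0,0,0],
  [0,0,0],
  [0,0,0],
  [0,0,0],
  [0,0,0],
], roll=[-0.08,-0.08,-0.08,-0.08,-0.08])

```text
time: 60.0
position: [466.5, -325.8, 59.7]
eef_rot: [-0.918, 1.575, -1.577]
contact_force: [3.3, 1.1, 1.2]
width: 12.6
```

Request:
apply_moves([
  [0,0,0],
  [0,0,0],
  [0,0,0],
  [0,0,0],
  [0,0,0],
], roll=[-0.08,-0.08,-0.08,-0.08,-0.035])

```text
time: 60.42
position: [466.9, -326.1, 59.7]
eef_rot: [-0.66, 1.811, -1.815]
contact_force: [4.5, 0.8, 1.8]
width: 12.5
```

Request:
apply_moves([
  [0,0,0],
  [0,0,0],
  [0,0,0],
], roll=[0,0,0])

```text
time: 60.67
position: [466.9, -326.1, 59.7]
eef_rot: [-0.663, 1.809, -1.812]
contact_force: [5.4, 0.5, 0.9]
width: 12.5
```

```bash
python3 -c "
from look import *
tcpview('g49.png',half=25,w=80,k=5,draw=False)"
```

```text
t 60.67 pos [ 466.9 -326.1   59.7] yfing [ 0.004 -0.    -1.   ] jaw -0.865 F [5.4 0.5 0.9] w 12.5 q7 -0.72 q1 1.1
```

View pics/g49.png

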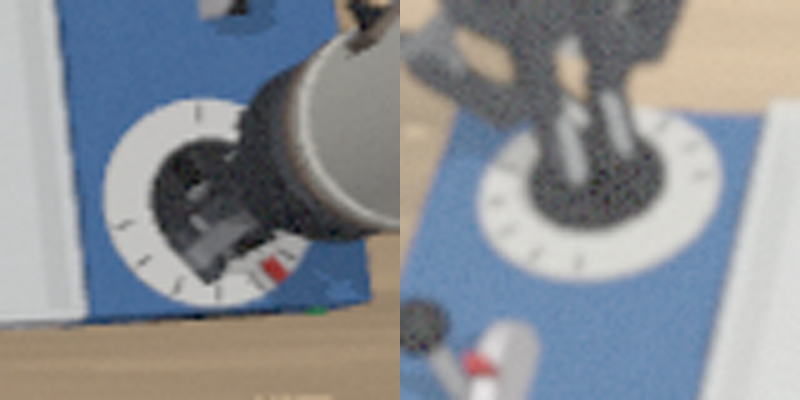

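Request:
apply_moves([
  [0,0,0],
  [0,0,0],
  [0,0,0],
  [0,0,0],
], roll=[0,0,0,0], claw=0.045)

```text
time: 61.1
position: [463.4, -326.4, 58.6]
eef_rot: [-0.665, 1.816, -1.814]
contact_force: [0.2, 0.2, 0.4]
width: 45.0
```

Request:
apply_moves([
  [0,0,0.01],
  [0,0,0.03],
  [0,0,0.04],
  [0,0,0.04],
  [0,0.03,0],
], roll=[0,0,0,0,0])

```text
time: 61.52
position: [468.4, -304.4, 187.1]
eef_rot: [-0.651, 1.805, -1.83]
contact_force: [1.6, -0.8, 1.1]
width: 45.0
```

Request:
apply_moves([
  [0,0.038,0],
  [0,0.038,0],
  [0,0.038,0],
  [0,0.038,0],
  [0,0.038,0],
], roll=[0.05,0.05,0.05,0.05,0.05])

```text
time: 61.93
position: [464.0, -104.9, 179.8]
eef_rot: [-0.851, 1.647, -1.649]
contact_force: [0.5, 0.2, 0.6]
width: 45.1
```

Request:
apply_moves([
  [0,0.038,0],
  [0,0.038,0],
  [0,0.038,0],
  [0,0.038,0],
  [0,0.038,0],
], roll=[0.05,0.05,0.05,0.05,0.05])

```text
time: 62.35
position: [464.2, 85.0, 179.9]
eef_rot: [-1.013, 1.473, -1.476]
contact_force: [0.3, -0.0, -0.9]
width: 45.0
```

```bash
cat > dial.py <<'E'
from look import *
import sys
st()
for n in("top","scene"):
    A=np.mean([manip.capture(n).astype(float) for _ in range(6)],0)[:,:,::-1].astype(np.uint8)
    cv2.imwrite(f"pics/avg3_{n}.png",A)
t=cv2.imread("pics/avg3_top.png");s=cv2.imread("pics/avg3_scene.png")
f=lambda i,x,y,w,h,k:cv2.resize(i[y:y+h,x:x+w],None,fx=k,fy=k,interpolation=cv2.INTER_CUBIC)
cv2.imwrite("pics/"+sys.argv[1],np.hstack([f(t,430,243,50,50,8),f(s,128,203,50,50,8)]))
for c in("top","scene"):
    for n in("dial_pointer","heat_mark"): print(c,n,tips(c,n)[:2])
E
python3 dial.py h7.png
```

```text
t 62.35 pos [464.2  85.  179.9] yfing [ 0.001 -0.001 -1.   ] jaw -0.367 F [ 0.3 -0.  -0.9] w 45.0 q7 -0.94 q1 0.67
top dial_pointer [(0.86, array([468.5, 278.1]))]
top heat_mark [(0.44, array([465.7, 279.3]))]
scene dial_pointer [(0.7, array([144.7, 217.5]))]
scene heat_mark []
```

View pics/h7.png

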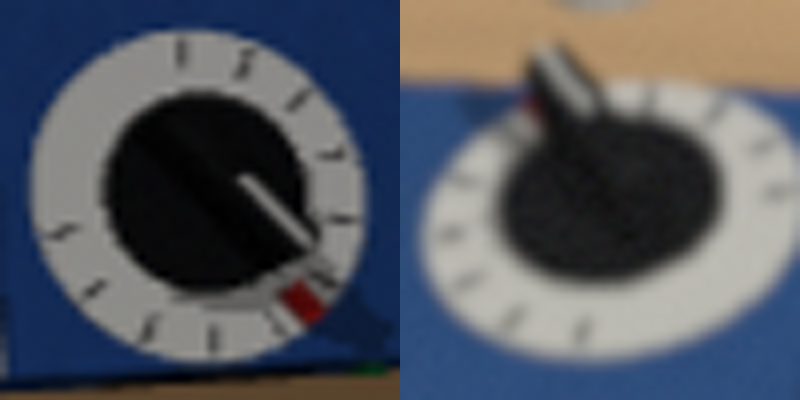

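Run:
```python
from look import *
yaw=.034
def ang(P,C):
    d=P[:2]-C; return round(float((yaw-np.arctan2(d[1],d[0]))%(2*np.pi)),3), round(float(np.hypot(*d)),1)
D=np.array([466.3,-325.6])
a=onz("top",(430+243/8,243+178/8),107);b=onz("top",(430+312/8,243+243/8),107);print("top line",a,b,ang(b,a[:2]),ang(b,D),ang(a,D))
a=onz("scene",(128+190/8,203+110/8),107);b=onz("scene",(128+148/8,203+48/8),107);print("scene line",a,b,ang(b,a[:2]),ang(b,D))
for z in (66,68,70): print("rider",z,ang(onz("top",(430+302/8,243+301/8),z),D),ang(onz("top",(468,280.7),z),D),ang(onz("scene",(145.7,217.1),z),D))
# ring re-fit center
t=cv2.imread("pics/avg3_top.png");s=cv2.imread("pics/avg3_scene.png")
for n,i,bb in(("top",t,(430,240,55,52)),("scene",s,(125,208,60,45))):
    c=i[bb[1]:bb[1]+bb[3],bb[0]:bb[0]+bb[2]].astype(int); m=((c.min(2)>105)&(c.max(2)-c.min(2)<40)).astype(np.uint8)
    cs,_=cv2.findContours(m,cv2.RETR_EXTERNAL,cv2.CHAIN_APPROX_NONE); c=max(cs,key=lambda k:cv2.boundingRect(k)[2]*cv2.boundingRect(k)[3]); h=cv2.convexHull(c)[:,0,:]+np.array(bb[:2])
    e=cv2.fitEllipse(h.astype(np.float32)); print(n,np.round(e[0],1),np.round(e[1],1), onz(n,e[0],66))
```

```text
top line [ 465.2550119  -326.07527796  107.        ] [ 446.13750091 -344.30487307  107.        ] (2.414, 26.4) (2.428, 27.5) (2.749, 1.1)
scene line [ 466.707951   -324.49817955  107.        ] [ 444.86679624 -341.00854626  107.        ] (2.528, 27.4) (2.552, 26.4)
rider 66 (2.447, 44.2) (2.44, 44.7) (2.509, 47.1)
rider 68 (2.463, 43.8) (2.455, 44.3) (2.498, 45.0)
rider 70 (2.478, 43.5) (2.471, 44.0) (2.486, 43.0)
top [454. 267.] [39.6 41.8] [ 466.60408117 -324.91611454   66.        ]
scene [154.6 230. ] [34.3 49.4] [ 465.9875979  -326.27817158   66.        ]
```

Run:
```python
from look import *
D=np.array([466.3,-325.6]);yaw=.034
for a in (2.35,2.47,2.6):
    d=yaw-a; P=[D[0]+36*np.cos(d),D[1]+36*np.sin(d),77]; print(a,proj("top",P).round(1),proj("scene",P).round(1))
for c in("top","scene"):
    for k in range(4):
        manip.capture(c); print(c,[(p,u.tolist()) for n in("dial_pointer","heat_mark") for p,u in tips(c,n)[:1]])
    cap(c,"fin_%s.png"%c)
    print([o[:4] for o in cases(c)])
```

```text
2.35 [[467.9 276.6]] [[144.5 217.7]]
2.47 [[466.7 277.9]] [[146.2 216.8]]
2.6 [[465.2 279.1]] [[148.3 216. ]]
top [(0.61, [466.3, 278.5]), (0.65, [367.1, 205.7])]
top [(0.65, [467.2, 196.5]), (0.45, [463.5, 278.9])]
top [(0.67, [467.5, 278.2]), (0.56, [465.4, 279.5])]
top [(0.69, [465.9, 280.0]), (0.46, [465.2, 278.0])]
[(0.32, 114, [747.0, 107.9], np.float64(0.03))]
scene [(0.71, [142.6, 214.6]), (0.22, [240.6, 288.0])]
scene [(0.81, [143.8, 213.5]), (0.19, [118.1, 260.0])]
scene [(0.7, [145.3, 216.1])]
scene [(0.77, [146.5, 216.0])]
[(0.79, 341, [628.6, 85.3], np.float64(-1.08)), (0.41, 18825, [490.7, -205.9], np.float64(-1.52))]
```

View pics/fin_top.png

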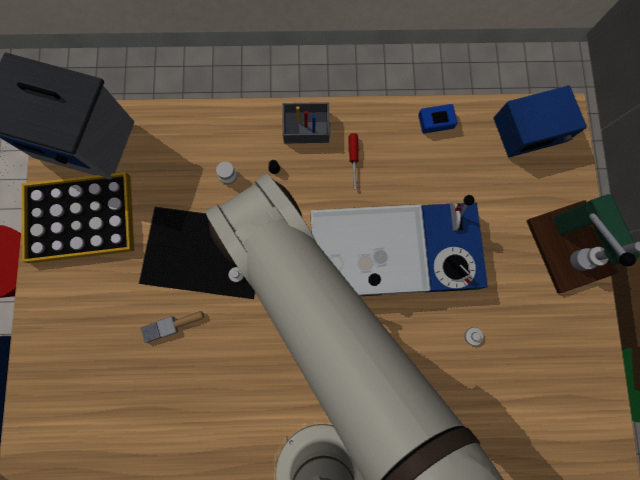

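View pics/fin_scene.png

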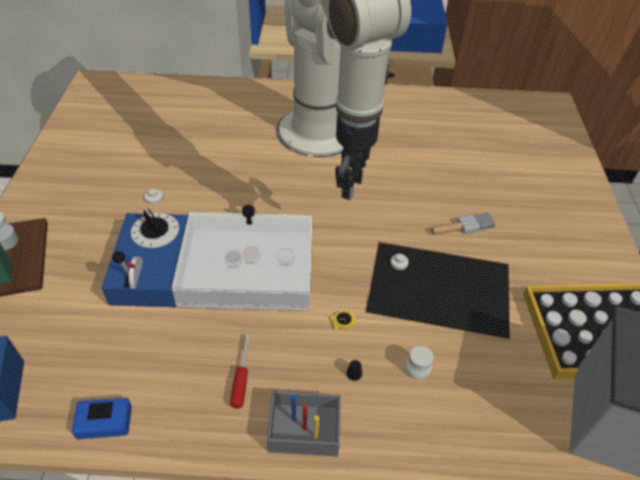

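Run:
```python
from look import *
for n in("top","scene"):
    A=np.mean([manip.capture(n).astype(float) for _ in range(6)],0)[:,:,::-1].astype(np.uint8)
    cv2.imwrite(f"pics/avg4_{n}.png",A)
t=cv2.imread("pics/avg4_top.png");s=cv2.imread("pics/avg4_scene.png")
def f(i,x,y,w,h,k):
    j=cv2.resize(i[y:y+h,x:x+w],None,fx=k,fy=k,interpolation=cv2.INTER_CUBIC).astype(float)
    lo,hi=np.percentile(j,2),np.percentile(j,99); return (255*((j-lo)/(hi-lo)).clip(0,1)).astype(np.uint8)
cv2.imwrite("pics/h8.png",np.hstack([f(t,340,235,60,60,6),f(s,215,230,80,45,5)[:,:].copy()[:360] if False else cv2.copyMakeBorder(f(s,215,230,80,45,5),0,135,0,0,cv2.BORDER_CONSTANT)]))
```

```text
(no output)
```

View pics/h8.png

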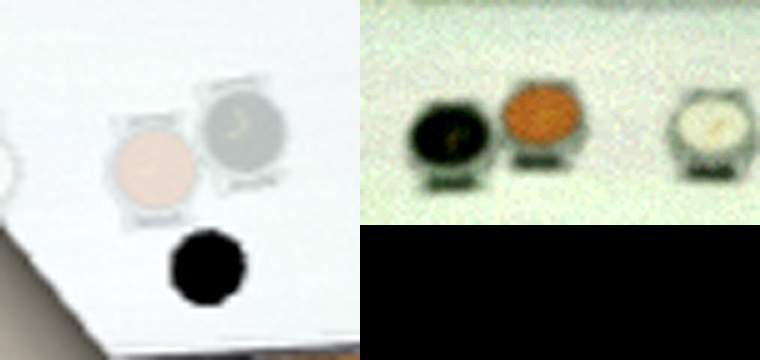

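Run:
```python
from look import *
for n,a,b in(("black",(380.8,257),(233,257)),("orange",(365.8,263.2),(251.4,253))):
    print(n,tri([("top",a),("scene",b)]),onz("top",a,31),onz("scene",b,31))
print(onz("scene",(285.8,254.8),31))
```

```text
black (array([ 499.76322405, -156.39853724,   30.98641572]), [np.float64(0.30008556639919753), np.float64(0.3458326417898076)]) [ 499.81060547 -157.13895603   31.        ] [ 499.85045115 -155.64767986   31.        ]
orange (array([ 485.24885624, -118.71878983,   30.53880026]), [np.float64(0.28781742695596246), np.float64(0.32860028341304764)]) [ 485.22546395 -119.36801283   31.        ] [ 485.70346729 -117.92710225   31.        ]
[485.43822333 -43.63920357  31.        ]
```

```bash
python3 -c "
from h import *
st(); print(manip.hand_in())"
```

```text
t 65.15 pos [464.6  83.7 179.1] yfing [ 0.  0. -1.] jaw -0.37 F [-0.2 -0.8  0.6] w 44.9 q7 -0.94 q1 0.67
the job is handed in; nothing more can be done
None
```

I laid the three watch cases (white, orange, black) in the chamber and shut the lid. I then set the air lever and the dial, and handed the job in at about 65 s. No verdict came back, so everything below is from my own checks.

**Last checks**
- **Cases:** the black and orange faces stand at 31.0 and 30.5 mm, where 31 mm means flat on the floor. The white case shows only in the scene view through the lid, so I did not measure its height again.
- **Black case moved:** at some point before hand-in something knocked the black case about 4 cm, and it now lies beside the orange one. Their centres are 40 mm apart, they do not overlap, and both are well inside the limits.
- **Lid:** it resisted a push at 73 mm, which is its height when shut.
- **Lever:** it stands at 0.27 rad. The red rider reads about 0.28, though the two views put it anywhere from 0.20 to 0.36 depending on its assumed size, so 0.28 is a middle value. The limit is 0.12 rad.
- **Dial:** the pointer stands at about 2.47 rad (2.42 from the top view, 2.54 from the scene view, 2.47 from the gripper's angle). The rider reads about 2.48.
- **Bystanders:** the die, the other bystanders and the yellow look-alike lie where they were, as far as the pictures show.

**What disagreed**
- **Finger height:** the fingertips were about 27 mm higher than the reported position. I found this by touching the table and seeing it in both cameras, and allowed for it in every move.
- **Finger sideways:** they were also off sideways by up to 9 mm, varying with the pose, so I checked this by camera before each grasp.
- **Networks:** they often mislabelled the small marks, so I measured those by hand in the pictures.

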